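# Check and charge the battery pack, sort the sockets and spanners

### The arm

A 6-joint arm with a two-finger parallel gripper is mounted at the origin on the work surface. World frame = base frame: x ahead of the robot, y to its left, z up, the work surface at z = 0. Lengths are in m, angles in degrees, forces in N, time in s.
With the tool pointing down it reaches from about 0.3 to 0.825 m from the base axis. Payload 5.4 kg.
Tool frame: the origin (TCP) lies between the finger pads; the fingertips stand 14 mm ahead of it and the grasp point (between the pads) lies 5 mm behind it (tcp_to_tips is the distance from the TCP to the fingertips, in m); z points along the fingers, y is the line along which they close (so a half turn about z gives the same grasp; the last joint's range is limited). The gripper opens to 92 mm and grips with 3 to 60 N. Pads are 20 mm wide; open, the fingers measure 128 mm over their backs; the gripper's body (75 mm by 189 mm) begins 69 mm behind the grasp point.
Start: joints at [-77.126, 9.076, 91.501, -0, 79.423, -12.038], TCP at [0.242, -0.521, 0.229] pointing down, gripper open.
Joint ranges: [-166.64, 166.64], [-54.1, 131.32], [10.49, 154.53], [-73.88, 253.88], [9.74, 151.15], [-171.62, 171.62]. Speed limits (degrees/s): [147.25, 147.25, 180, 180, 180, 180].

### API

Orientations are given as a 3x3 rotation matrix whose columns are the frame's x, y, z axes.
In Python, from plant import * gives the robot as it stands.
- The arm moves only by the tool move_arm, never from a script. Its argument "deltas" is a list of rows, each an object with "delta_rot": the turn, a rotation vector about the tool's x, y, z in rad, a list of three; "translation": the shift along the tool's x, y, z in mm, a list of three; "jaw": the opening, from 0 (shut) to 1 (fully open). A call has exactly 8 rows; each row shifts and turns the commanded pose from where the row before left it, along the tool's axes as they then stand; what a row does not reach is not made up. A row lasts 1/12 s, in which the tool goes at most 41.7 mm and 7.16 degrees, less where a joint would pass 70% of its speed; a pose out of reach is approached as far as the arm can. A call is refused whole if a number of a shift passes 41.7 or a number of a turn 0.125, either way. A call with a gripper value outside its range is refused whole. The fingers move at their own pace and stop on an object; "squeeze" is the grip in N (left out, the last holds). Time passes only in rows, so rows that do not move let the fingers close, or fill a call up. It gives the time, the measured TCP pose, the force, the opening and the grip force at its end, in the units of the state.
- read_state(): the state, without advancing time (a new reading comes with each control period).
- grab_frame(name): name is "side" or "top" or "wrist"; returns a dict with "pixels" (384x512x3 uint8, red, green, blue), "fx", "fy", "cx", "cy" (pixels), "xyz" and "rotation" of the camera in the world; the wrist camera has in their place "mount" (4x4, takes a point from camera to tool coordinates, whose origin is the TCP and whose axes are the flange's). Camera axes: x right, y down, z forward; pixel columns grow to the right and rows downward; lengths in m; the calibration is good to about 2 mm. A picture is of the moment at which its call begins: read the wrist's pose just before it. There is no depth.
- close_job(): hands the job in; it is judged then, once.
Trained networks look in a picture, given as the dict that the camera call returned (one of the last four; its "shot" number tells which), for a name from the list of things; names that differ only in an ending like _2 or _b are one class to them, and where a whole thing is asked for, a point or a joint stands for the part that bears it (a point fixed in the world has none). Each returns a list of dicts, best first, with "confidence" (0 to 1); they miss things now and then, are a little off and sometimes report something else, mostly with a low value. They report only what shows in the picture. A call takes as long as a camera call. They do not tell look-alikes from the thing itself.
- outline_of(name, picture): "pixels" (384x512 bool, what is visible of it).
- pinpoint(name, picture): "point" ([x, y, z] in m, in the coordinates of the camera as it stood for that picture, good to about 4 mm: a listed point, or the origin of a listed thing).
The state is a dict: "clock": time; "joints": joint angles; "qd": joint speeds; "joint_efforts": joint torques, N m; "tcp_pos": TCP position; "orientation": TCP orientation; "force": force on the tool from outside, world axes, zero at the start; "wrist_torque": the same for the moment, N m; "opening": finger opening in m; "grip_force": force on a finger pad.
Only numpy, scipy, OpenCV 4.12 (cv2) and the standard library are available. Lean on these libraries where they do the work, as an engineer would, in place of code of your own. Each camera call takes 0.05 s, during which the arm holds its last target. There are 200 camera calls.

### The job

Put the impact-wrench kit away: first show the battery pack to the inspection camera, straight on to the lens and about 9 cm in front of it for a second each, its latch side first, then the plain broad side opposite, then its underside. After that press the pack down fully home in the charger's bay. Also put every socket on the bench in the square tray and every spanner in the oblong tray, in any order, and leave everything else where it is.

Things in the scene. Friction and masses are not known exactly. Their poses are not given: they have to be found in the camera images.
- pack: dark battery pack, upright, 85 mm tall, 250 g. Origin: centre of its underside (brass contacts); z up. Foot: lower 30 mm, 36 (x) by 46 mm (y); body above: 40 (x) by 50 mm (y), so a 2 mm shoulder runs round 30 mm up. Broad faces are the x faces: -x has a small grey ribbed latch tab near the top (2 mm proud), +x is plain. Grip across its y faces (50 mm) near the top
- latch_face (a point): centre of the pack's broad face with the latch tab, at (-20, 0, 42.5) mm in the pack's frame; that face looks along the pack's -x
- plain_face (a point): centre of the pack's plain broad face, at (20, 0, 42.5) mm in the pack's frame; it looks along the pack's +x
- pack_top (a point): centre of the pack's top, 85 mm above its underside; the underside (pack origin) carries the brass contacts
- lens: black barrel (48 mm diameter, 75 mm long) of an inspection camera fixed on a small stand 150 mm tall (base 100 x 90 mm) at the right of the bench. Origin: centre of the lens glass; z is the line of sight, out of the lens, sideways across the bench and 45 degrees upward. All of the camera and stand lies behind the plane of the glass, or below it
- focus (a point): the point of sharp focus on the line of sight, 90 mm out from the lens glass (lens z); empty air
- charger: grey charger block, fixed, 120 (x) by 90 (y) by 55 mm high, one rectangular bay in its top. Origin: centre of its underside; the bay is 39 mm (x) by 49 mm (y). The pack goes in foot down, either way round; fully home, its shoulder rests on the charger's top and its underside is 25 mm above the charger's underside
- bay (a point): centre of the bay's mouth, in the plane of the charger's top (55 mm above its underside)
- terminal (a joint): travel (m) of the brass terminal plate at the bottom of the bay: 0 = raised, 21 mm below the mouth; 0.010 = fully down, 31 mm below it. It is stiff (8 N to move, more than the pack's weight) and stays where it is pushed, so the pack must be pressed down the last 6 to 10 mm
- socket_tray: square aluminium tray, fixed, 120 x 120 mm outside, 40 mm high, walls and floor 5 mm. Origin: centre of its underside
- spanner_tray: oblong aluminium tray, fixed, 185 (x) by 125 (y) mm outside, 30 mm high, walls and floor 5 mm. Origin: centre of its underside
- socket_0: plain steel socket (cylinder) 32 mm diameter, 36 mm tall, standing on end at the start, 90 g; may be absent. Origin: centre of its lower end, z along its axis
- socket_1: plain steel socket (cylinder) 32 mm diameter, 36 mm tall, standing on end at the start, 90 g; may be absent. Origin: centre of its lower end, z along its axis
- socket_2: plain steel socket (cylinder) 32 mm diameter, 36 mm tall, standing on end at the start, 90 g; may be absent. Origin: centre of its lower end, z along its axis
- spanner_0: flat steel spanner lying on the bench, 121 mm long along its x, 8 mm thick; shank 13 mm wide, ends up to 24 mm wide, 80 g; may be absent. Origin: middle of its underside, z up
- spanner_1: flat steel spanner lying on the bench, 121 mm long along its x, 8 mm thick; shank 13 mm wide, ends up to 24 mm wide, 80 g; may be absent. Origin: middle of its underside, z up
- tape_measure: bystander, to be left where it is: yellow tape measure 70 x 40 x 60 mm; origin at its underside
- tape_roll: bystander, to be left where it is: roll of paper tape lying flat, 90 mm diameter, 24 mm high; origin at its underside
- screw_pot: bystander, to be left where it is: steel pot 64 mm diameter, 50 mm high; origin at its underside
Things that resemble listed ones, but are neither listed nor needed, are in the scene too. What is shaped like the socket_1 but blue, green or red is not meant.

How it is judged:
By the outcome, as a careful person would: the job done as asked, in the order asked, and still so for the second after the job is handed in, with the robot touching nothing.
Of socket_0, socket_1, socket_2, spanner_0, spanner_1 only 3 to 5 are there at a start; the rules pass over those that are not, and their reading is None.
At some moment in a run one of socket_0, socket_1, socket_2, spanner_0, spanner_1 may be knocked a few centimetres aside while the robot is not near it.
It also fails if it takes over 210 s, if anything falls off the work surface, if the arm or the gripper's body presses on something with over 40 N, if the wrist force passes 120 N, or if a joint passes its speed limit or range.

## Working session

There is one attempt and no reset: what is moved stays moved. The work goes in short steps, Python scripts to look and compute and a tool call to move; the robot and the scene stay as the last step left them, time stands still between calls to the robot, and variables do not carry over. Pictures are saved under pics/ and viewed, at most 17 in all, crops included, and the job is handed in when it is done.

Besides the shell and the picture viewer there is one more tool, called after "Emit:" in YAML: its name, and indented under it one key for each argument. move_arm: Moves the arm, as the interface text tells. Its arguments: {"type":"object","properties":{"deltas":{"type":"array","items":{"type":"object","properties":{"delta_rot":{"type":"array","items":{"type":"number"}},"translation":{"type":"array","items":{"type":"number"}},"jaw":{"type":"number"}}}},"squeeze":{"type":"number"}},"required":["deltas"]}

```bash
ls; mkdir -p pics; python3 - <<'E'
from plant import *
import cv2,numpy as np
for n in ("side","top"):
    f=grab_frame(n); cv2.imwrite(f"pics/{n}0.png",f["pixels"][:,:,::-1])
    R=np.array(f["rotation"]);t=np.array(f["xyz"]);print(n,t.round(3),R.round(3).tolist(),f["fx"],f["cx"],f["cy"])
    for k in ["pack","pack_top","latch_face","lens","focus","charger","bay","socket_tray","spanner_tray","socket_0","spanner_0","tape_measure","tape_roll","screw_pot"]:
        for d in pinpoint(k,f):
            p=np.array(d["point"]);uv=p[:2]/p[2]*f["fx"]+[f["cx"],f["cy"]]
            print(k,round(d["confidence"],2),(R@p+t).round(3),uv.round())
E
```

```text
pics
side [0.146 0.634 0.772] [[-0.845, -0.373, 0.383], [-0.534, 0.576, -0.618], [0.01, -0.727, -0.686]] 378.8870684187741 253.04727524671225 197.32835284842005
pack 0.75 [ 0.438 -0.153 -0.002] [308. 197.]
pack 0.64 [ 0.527 -0.309  0.128] [309. 127.]
pack 0.54 [ 0.443 -0.133  0.045] [306. 189.]
pack 0.49 [ 0.646  0.311 -0.002] [147. 275.]
pack 0.17 [ 0.531 -0.248  0.194] [302. 117.]
pack_top 0.82 [ 0.44  -0.157  0.085] [312. 174.]
latch_face 0.94 [ 0.436 -0.173  0.042] [314. 183.]
lens 0.8 [ 0.526 -0.308  0.126] [310. 128.]
focus 0.69 [ 0.537 -0.251  0.193] [300. 116.]
charger 0.91 [ 0.656 -0.199  0.001] [255. 164.]
charger 0.67 [ 0.439 -0.153 -0.001] [308. 197.]
bay 0.92 [ 0.655 -0.201  0.055] [256. 150.]
socket_tray 0.63 [ 0.644  0.306 -0.003] [149. 274.]
spanner_tray 0.82 [0.43  0.387 0.003] [197. 346.]
socket_0 0.72 [ 0.283  0.228 -0.004] [295. 324.]
socket_0 0.7 [ 0.452 -0.044 -0.006] [287. 219.]
socket_0 0.7 [ 0.363  0.124 -0.002] [286. 274.]
socket_0 0.68 [ 0.511  0.206 -0.006] [217. 271.]
socket_0 0.66 [0.458 0.077 0.   ] [263. 244.]
socket_0 0.55 [ 0.424  0.209 -0.001] [246.
[... 878 characters left out ...]
  ] [318. 145.]
bay 0.9 [ 0.65  -0.202  0.055] [323. 143.]
socket_tray 0.65 [ 0.645  0.305 -0.002] [170. 148.]
spanner_tray 0.67 [0.432 0.377 0.003] [148. 211.]
socket_0 0.66 [ 0.46   0.072 -0.001] [239. 202.]
socket_0 0.64 [ 0.279  0.227 -0.003] [193. 257.]
socket_0 0.62 [0.512 0.209 0.   ] [199. 187.]
socket_0 0.61 [ 0.417  0.21  -0.002] [198. 215.]
socket_0 0.5 [ 0.355  0.126 -0.003] [223. 234.]
socket_0 0.43 [ 0.452 -0.048 -0.002] [275. 205.]
spanner_0 0.67 [ 0.579  0.106 -0.004] [229. 167.]
spanner_0 0.59 [ 0.56  -0.036  0.002] [272. 173.]
tape_measure 0.88 [ 0.367  0.245 -0.003] [188. 231.]
tape_roll 0.69 [0.705 0.042 0.002] [248. 130.]
screw_pot 0.78 [ 0.63  -0.318  0.002] [355. 152.]
```

View pics/side0.png

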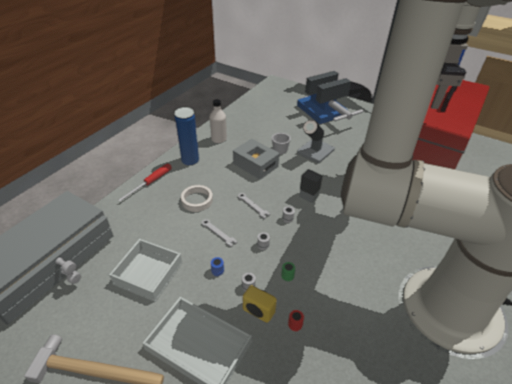

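View pics/top0.png

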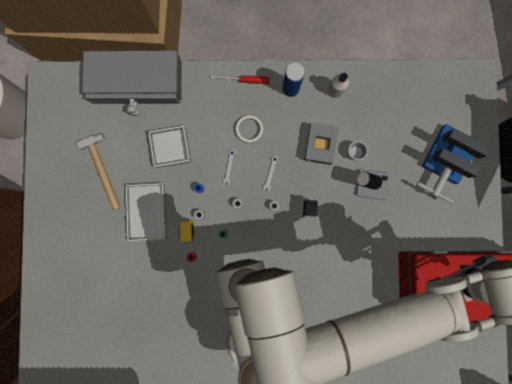

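The side view shows steel sockets at (289,214), (263,240) and (249,281). The look-alikes are blue (217,266), green (288,271) and red (297,320). Spanners are at (253,205) and (218,232), the pack at (311,183), and the lens at (312,128). All five loose items are present, and the pack's latch faces −y, towards the lens.

```bash
cat > h.py <<'E'
from plant import *
import cv2,numpy as np,json
from scipy.linalg import expm,logm
from scipy.spatial.transform import Rotation as Ro
def pose():
    s=read_state();T=np.eye(4);T[:3,:3]=s["orientation"];T[:3,3]=s["tcp_pos"];
    open("log.jsonl","a").write(json.dumps([list(map(float,s["joints"])),T.tolist()])+"\n");return T
def down(yaw):  # tool z down, tool y at yaw (deg) in the world xy plane
    c,s=np.cos(np.radians(yaw)),np.sin(np.radians(yaw));y=np.array([c,s,0]);z=np.array([0,0,-1.]);return np.c_[np.cross(y,z),y,z]
def mk(R,p):T=np.eye(4);T[:3,:3]=R;T[:3,3]=p;return T
def row(A,B,N):
    S=np.real(expm(logm(np.linalg.inv(A)@B)/N));return S[:3,3]*1000,Ro.from_matrix(S[:3,:3]).as_rotvec()
def plan(*Ts,A=None,v=36):
    A=pose() if A is None else A
    for B in Ts:
        D=np.linalg.inv(A)@B
        N=max(1,int(np.ceil(max(np.linalg.norm(D[:3,3])*1000/v,np.linalg.norm(Ro.from_matrix(D[:3,:3]).as_rotvec())/.115))))
        t,r=row(A,B,N);print("N",N,"t",t.round(1).tolist(),"r",r.round(4).tolist());A=B
def cam(n):
    T=pose();f=grab_frame(n)
    C=T@np.array(f["mount"]) if n=="wrist" else mk(np.array(f["rotation"]),np.array(f["xyz"]))
    return f,C
def look(k,f,C,mn=.3):
    return [((C[:3,:3]@np.array(d["point"])+C[:3,3]).round(4).tolist(),round(d["confidence"],2)) for d in pinpoint(k,f) if d["confidence"]>mn]
def proj(f,C,P):
    q=(np.linalg.inv(C)@np.r_[P,1])[:3];return q[:2]/q[2]*f["fx"]+[f["cx"],f["cy"]]
def ray(f,C,uv,z):  # pixel(s) onto plane z
    uv=np.atleast_2d(uv).astype(float);d=np.c_[(uv-[f["cx"],f["cy"]])/[f["fx"],f["fy"]],np.ones(len(uv))]@C[:3,:3].T
    return C[:3,3]+d*((z-C[2,3])/d[:,2])[:,None]
def box(f,C,k,z,i=0):  # min-area rectangle of the outline laid on plane z
    o=outline_of(k,f)
    out=[]
    for d in o:
        m=d["pixels"].astype(np.uint8)
        if m.sum()<30: continue
        ys,xs=np.nonzero(m);P=ray(f,C,np.c_[xs,ys],z)[:,:2]
        (c,wh,a)=cv2.minAreaRect((P*1000).astype(np.float32));out.append((round(d["confidence"],2),np.round(c).tolist(),np.round(wh).tolist(),round(a,1),int(m.sum())))
    return out
E
python3 - <<'E'
from h import *
s=read_state();print(np.round(s["orientation"],3).tolist(),s["opening"])
f,C=cam("wrist");print(np.round(f["mount"],3).tolist(),f["fx"])
for k in ("pack","charger"): print(k,look(k,f,C))
for n in("top","side"):
    f,C=cam(n)
    for k,z in(("spanner",.008),("charger",.055),("socket_tray",.04),("spanner_tray",.03),("pack",.085)):print(n,k,box(f,C,k if k!="spanner" else "spanner_0",z))
# move above pack for a close look
plan(mk(down(-10),[.40,-.16,.30]))
E
```

```text
[[0.907, 0.421, 0.0], [0.421, -0.907, 0.0], [0.0, -0.0, -1.0]] 0.09201700401485494
[[-0.0, -0.966, -0.259, 0.074], [1.0, -0.0, 0.0, 0.0], [-0.0, -0.259, 0.966, -0.157], [0.0, 0.0, 0.0, 1.0]] 303.7332125825528
pack []
charger []
top spanner [(0.74, [582.0, 108.0], [23.0, 118.0], 80.3, 163), (0.5, [559.0, -34.0], [23.0, 115.0], 72.0, 150)]
top charger [(0.56, [650.0, -195.0], [97.0, 133.0], 79.1, 1154), (0.48, [456.0, 76.0], [29.0, 32.0], 89.9, 86), (0.22, [555.0, -31.0], [17.0, 110.0], 73.8, 118)]
top socket_tray [(0.67, [644.0, 302.0], [126.0, 129.0], 8.9, 1439)]
top spanner_tray [(0.82, [430.0, 379.0], [185.0, 130.0], 2.9, 2226)]
top pack [(0.8, [438.0, -151.0], [38.0, 44.0], 89.3, 169)]
side spanner [(0.74, [553.0, -29.0], [29.0, 122.0], 70.8, 213), (0.63, [579.0, 109.0], [27.0, 122.0], 78.1, 269)]
side charger []
side socket_tray [(0.55, [634.0, 313.0], [141.0, 137.0], 9.0, 2789), (0.55, [422.0, 390.0], [189.0, 131.0], 2.6, 5735), (0.39, [365.0, 249.0], [83.0, 64.0], 0.1, 887)]
side spanner_tray [(0.95, [426.0, 387.0], [193.0, 133.0], 2.5, 5748), (0.42, [542.0, -10.0], [25.0, 116.0], 72.4, 167)]
side pack [(0.74, [424.0, -112.0], [59.0, 132.0], 17.6, 579), (0.25, [398.0, 242.0], [26.0, 38.0], 32.7, 154)]
N 12 t [32.8, -9.6, -6.0] r [-0.0, -0.0, -0.0801]
```

Emit:
move_arm:
  deltas:
    - {"translation":[24.6,-7.2,-4.5],"delta_rot":[0,0,-0.06],"jaw":1}
    - {"translation":[24.6,-7.2,-4.5],"delta_rot":[0,0,-0.06],"jaw":1}
    - {"translation":[24.6,-7.2,-4.5],"delta_rot":[0,0,-0.06],"jaw":1}
    - {"translation":[24.6,-7.2,-4.5],"delta_rot":[0,0,-0.06],"jaw":1}
    - {"translation":[24.6,-7.2,-4.5],"delta_rot":[0,0,-0.06],"jaw":1}
    - {"translation":[24.6,-7.2,-4.5],"delta_rot":[0,0,-0.06],"jaw":1}
    - {"translation":[24.6,-7.2,-4.5],"delta_rot":[0,0,-0.06],"jaw":1}
    - {"translation":[24.6,-7.2,-4.5],"delta_rot":[0,0,-0.06],"jaw":1}

```text
clock: 2.92
tcp_pos: [0.3643, -0.3576, 0.2648]
orientation: [[0.608, 0.794, 0.0], [0.794, -0.608, -0.0], [0.0, 0.0, -1.0]]
force: [0.3, -0.1, -0.8]
opening: 0.0916
grip_force: 0.0
```

Emit:
move_arm:
  deltas:
    - {"translation":[24.6,-7.2,-4.5],"delta_rot":[0,0,-0.06],"jaw":1}
    - {"translation":[24.6,-7.2,-4.5],"delta_rot":[0,0,-0.06],"jaw":1}
    - {"translation":[24.6,-7.2,-4.5],"delta_rot":[0,0,-0.06],"jaw":1}
    - {"translation":[24.6,-7.2,-4.5],"delta_rot":[0,0,-0.06],"jaw":1}
    - {"translation":[24.6,-7.2,-4.5],"delta_rot":[0,0,-0.06],"jaw":1}
    - {"translation":[24.6,-7.2,-4.5],"delta_rot":[0,0,-0.06],"jaw":1}
    - {"translation":[24.6,-7.2,-4.5],"delta_rot":[0,0,-0.06],"jaw":1}
    - {"translation":[24.6,-7.2,-4.5],"delta_rot":[0,0,-0.06],"jaw":1}

```text
clock: 3.58
tcp_pos: [0.3963, -0.157, 0.3009]
orientation: [[0.172, 0.985, 0.0], [0.985, -0.172, -0.0], [-0.0, 0.0, -1.0]]
force: [0.5, 0.8, 0.1]
opening: 0.092
grip_force: 0.0
```

```bash
sed -i 's|t,r=row(A,B,N)|N=8*int(np.ceil(N/8));t,r=row(A,B,N)|' h.py; python3 - <<'E'
from h import *
T=pose();print(T.round(3).tolist(),np.round(read_state()["joints"],1))
f,C=cam("wrist");cv2.imwrite("pics/w1.png",f["pixels"][:,:,::-1])
for k in ("pack","pack_top","latch_face","plain_face","socket_0","charger","bay","lens","focus"): print(k,look(k,f,C),[proj(f,C,p).round().tolist() for p,_ in look(k,f,C)])
print(box(f,C,"pack",.085))
E
```

```text
[[0.172, 0.985, 0.0, 0.396], [0.985, -0.172, -0.0, -0.157], [-0.0, 0.0, -1.0, 0.301], [0.0, 0.0, 0.0, 1.0]] [-38.  -16.4 107.7   0.   88.7 -28. ]
pack [([0.439, -0.1563, 0.0001], 0.78)] [[285.0, 151.0]]
pack_top [([0.4394, -0.1521, 0.0833], 0.65)] [[291.0, 158.0]]
latch_face [] []
plain_face [([0.4468, -0.1359, 0.0416], 0.84)] [[291.0, 140.0]]
socket_0 [([0.4527, -0.0422, 0.0003], 0.9)] [[283.0, 70.0]]
charger [([0.6574, -0.1984, 0.0002], 0.86)] [[432.0, 154.0]]
bay [([0.6535, -0.2007, 0.0585], 0.69), ([0.6553, -0.2007, 0.0018], 0.32)] [[453.0, 163.0], [431.0, 156.0]]
lens [] []
focus [] []
[(0.85, [441.0, -153.0], [48.0, 53.0], 84.8, 1561), (0.63, [444.0, -49.0], [30.0, 26.0], 34.2, 527)]
```

View pics/w1.png

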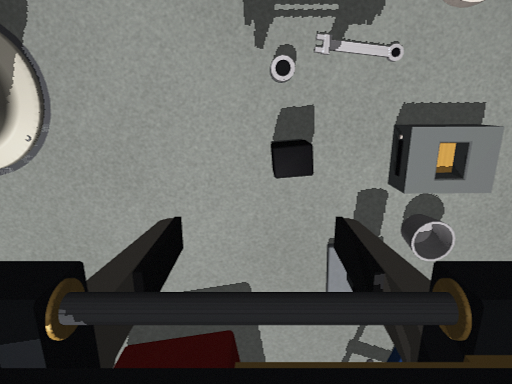

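The wrist view shows the pack at (292,158), its dark top clear. A steel socket is at (283,68), a spanner at (360,48), the charger at (445,160) with its bay at (452,160), and the screw pot at (432,240). I'll move to a view of lens and charger before grasping.

```bash
cat >> h.py <<'E'
from scipy.optimize import minimize
def fitbox(views,x0,prisms):
    """fit (x,y,yaw) of a prism stack [(lx,ly,z0,z1)] standing on the bench to outline masks"""
    def cost(q):
        c,s=np.cos(q[2]),np.sin(q[2]);tot=0
        for f,C,m in views:
            im=np.zeros(m.shape,np.uint8)
            for lx,ly,z0,z1 in prisms:
                pts=np.array([proj(f,C,[q[0]/1000+c*a*lx/2-s*b*ly/2,q[1]/1000+s*a*lx/2+c*b*ly/2,z]) for a in(-1,1) for b in(-1,1) for z in(z0,z1)])
                cv2.fillConvexPoly(im,cv2.convexHull((pts*16).round().astype(np.int32)),1,shift=4)
            i=(im&m).sum();tot+=1-i/((im|m).sum())
        return tot
    best=None
    for dy in(-.2,-.1,0,.1,.2):
        x=np.array(x0,float)+[0,0,dy]
        r=minimize(cost,x,method="Nelder-Mead",options=dict(initial_simplex=[x,x+[6,0,0],x+[0,6,0],x+[0,0,.12]],xatol=.05,fatol=1e-5))
        if best is None or r.fun<best.fun:best=r
    return best.x.round(3).tolist(),round(best.fun,3)
PACK=[(.036,.046,0,.03),(.040,.050,.03,.085)];CHG=[(.12,.09,0,.055)]
def mask(k,f,near,C):
    b=[d for d in outline_of(k,f) if d["confidence"]>.3]
    b=[d["pixels"].astype(np.uint8) for d in b if d["pixels"].sum()>30]
    return min(b,key=lambda m:np.linalg.norm(np.mean(np.argwhere(m),0)[::-1]-proj(f,C,near)))
E
python3 - <<'E'
from h import *
f,C=cam("wrist")
print(fitbox([(f,C,mask("pack",f,[.44,-.155,.05],C))],[440,-155,1.5],PACK))
print(fitbox([(f,C,mask("charger",f,[.655,-.2,.03],C))],[655,-198,-.15],CHG))
plan(mk(down(-10),[.43,-.30,.36]))
E
```

```text
([441.662, -156.142, 1.454], np.float64(0.076))
([655.537, -198.507, -0.182], np.float64(0.019))
N 8 t [-16.7, 7.2, -7.4] r [0.0, 0.0, -0.0002]
```

Emit:
move_arm:
  deltas:
    - {"translation":[-16.7,7.2,-7.4],"jaw":1}
    - {"translation":[-16.7,7.2,-7.4],"jaw":1}
    - {"translation":[-16.7,7.2,-7.4],"jaw":1}
    - {"translation":[-16.7,7.2,-7.4],"jaw":1}
    - {"translation":[-16.7,7.2,-7.4],"jaw":1}
    - {"translation":[-16.7,7.2,-7.4],"jaw":1}
    - {"translation":[-16.7,7.2,-7.4],"jaw":1}
    - {"translation":[-16.7,7.2,-7.4],"jaw":1}

```text
invalid input at $.deltas[0]: expected keys delta_rot, translation, jaw
```

```bash
python3 - <<'E'
from h import *
f,C=cam("wrist");cv2.imwrite("pics/w2.png",f["pixels"][:,:,::-1])
print(pose()[:3,3])
for k in ("lens","focus","pack","plain_face","bay","charger"): print(k,look(k,f,C),[proj(f,C,p).round().tolist() for p,_ in look(k,f,C)])
v=[(f,C,mask("pack",f,[.44,-.155,.05],C))];print(fitbox(v,[440,-155,1.5],PACK))
print(fitbox([(f,C,mask("charger",f,[.655,-.2,.03],C))],[655,-198,-.15],CHG))
E
```

```text
[ 0.39631089 -0.15822203  0.30062114]
lens [] []
focus [([0.4483, -0.1362, 0.0413], 0.37)] [[292.0, 139.0]]
pack [([0.4376, -0.1548, -0.0014], 0.89)] [[284.0, 150.0]]
plain_face [([0.4454, -0.1359, 0.0425], 0.64)] [[290.0, 139.0]]
bay [([0.6554, -0.1967, 0.0598], 0.77)] [[456.0, 158.0]]
charger [([0.6569, -0.1964, 0.0003], 0.59)] [[432.0, 151.0]]
([441.63, -156.208, 1.447], np.float64(0.079))
([655.211, -198.604, -0.177], np.float64(0.012))
```

View pics/w2.png

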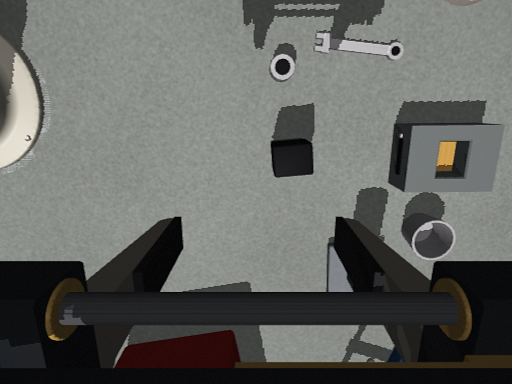

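The call was refused because a row lacked "delta_rot", so the view is unchanged from before. Sending it again with all keys.

Emit:
move_arm:
  deltas:
    - {"translation":[-16.7,7.2,-7.4],"delta_rot":[0,0,0],"jaw":1}
    - {"translation":[-16.7,7.2,-7.4],"delta_rot":[0,0,0],"jaw":1}
    - {"translation":[-16.7,7.2,-7.4],"delta_rot":[0,0,0],"jaw":1}
    - {"translation":[-16.7,7.2,-7.4],"delta_rot":[0,0,0],"jaw":1}
    - {"translation":[-16.7,7.2,-7.4],"delta_rot":[0,0,0],"jaw":1}
    - {"translation":[-16.7,7.2,-7.4],"delta_rot":[0,0,0],"jaw":1}
    - {"translation":[-16.7,7.2,-7.4],"delta_rot":[0,0,0],"jaw":1}
    - {"translation":[-16.7,7.2,-7.4],"delta_rot":[0,0,0],"jaw":1}

```text
clock: 6.15
tcp_pos: [0.4297, -0.3008, 0.3601]
orientation: [[0.175, 0.985, -0.0], [0.985, -0.175, 0.0], [0.0, -0.0, -1.0]]
force: [0.6, 0.7, -0.5]
opening: 0.0923
grip_force: 0.0
```

```bash
python3 - <<'E'
from h import *
f,C=cam("wrist");cv2.imwrite("pics/w3.png",f["pixels"][:,:,::-1])
print(pose()[:3,3])
for k in ("lens","focus","pack","plain_face","bay","charger"): print(k,look(k,f,C),[proj(f,C,p).round().tolist() for p,_ in look(k,f,C)])
v=[(f,C,mask("pack",f,[.44,-.155,.05],C))];print(fitbox(v,[440,-155,1.5],PACK))
print(fitbox([(f,C,mask("charger",f,[.655,-.2,.03],C))],[655,-198,-.15],CHG))
plan(mk(down(-7),[.441,-.1555,.15]),mk(down(-7),[.441,-.1555,.063]))
E
```

```text
[ 0.43015967 -0.30374738  0.36114016]
lens [([0.5301, -0.3108, 0.1316], 0.56)] [[336.0, 160.0]]
focus [] []
pack [([0.4391, -0.1568, -0.0026], 0.86)] [[247.0, 61.0]]
plain_face [] []
bay [([0.6554, -0.1995, 0.0596], 0.87)] [[404.0, 58.0]]
charger [([0.6562, -0.1958, 0.0019], 0.89)] [[387.0, 61.0]]
([441.665, -158.093, 1.477], np.float64(0.068))
([655.092, -198.692, -0.157], np.float64(0.025))
N 8 t [18.0, -1.3, 26.2] r [0.0, -0.0, -0.0067]
N 8 t [-0.0, 0.0, 10.9] r [0.0, 0.0, 0.0]
```

View pics/w3.png

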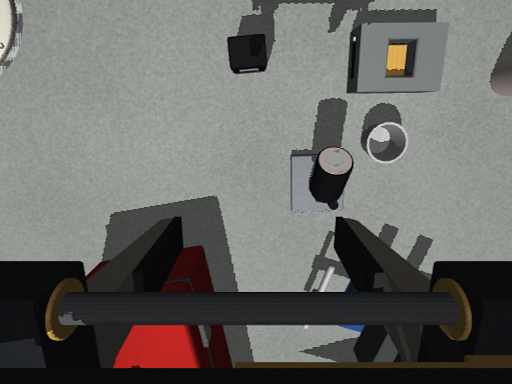

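The wrist view shows the lens glass at (336,160), its barrel running back to about (322,197), and the stand base at (317,182). The pack is at (247,52) and the bay at (400,58). The pack is the only dark upright block, so I'll grasp it.

Emit:
move_arm:
  deltas:
    - {"translation":[18.0,-1.3,26.2],"delta_rot":[0,0,-0.0067],"jaw":1}
    - {"translation":[18.0,-1.3,26.2],"delta_rot":[0,0,-0.0067],"jaw":1}
    - {"translation":[18.0,-1.3,26.2],"delta_rot":[0,0,-0.0067],"jaw":1}
    - {"translation":[18.0,-1.3,26.2],"delta_rot":[0,0,-0.0067],"jaw":1}
    - {"translation":[18.0,-1.3,26.2],"delta_rot":[0,0,-0.0067],"jaw":1}
    - {"translation":[18.0,-1.3,26.2],"delta_rot":[0,0,-0.0067],"jaw":1}
    - {"translation":[18.0,-1.3,26.2],"delta_rot":[0,0,-0.0067],"jaw":1}
    - {"translation":[18.0,-1.3,26.2],"delta_rot":[0,0,-0.0067],"jaw":1}

```text
clock: 7.57
tcp_pos: [0.4412, -0.1551, 0.1492]
orientation: [[0.122, 0.993, 0.001], [0.993, -0.122, -0.0], [-0.0, 0.001, -1.0]]
force: [0.4, -0.6, -0.2]
opening: 0.092
grip_force: 0.0
```

```bash
python3 - <<'E'
from h import *
T=pose();print(T.round(4).tolist())
f,C=cam("wrist")
print(look("pack",f,C),look("pack_top",f,C))
try:print(fitbox([(f,C,mask("pack",f,[.44,-.155,.05],C))],[440,-155,1.5],PACK))
except Exception as e:print(e)
f,C=cam("side")
for k in("lens","focus"):print(look(k,f,C))
# barrel axis check in the pics/w3 view
C3=mk(down(-10.0),[.4298,-.3008,.3601])@np.array(cam("wrist")[0]["mount"]);fw={"fx":303.73,"cx":256,"cy":192};fw.update({k:grab_frame("wrist")[k] for k in("fx","fy","cx","cy")})
L=np.array([.528,-.3095,.13])
for y in(72,76,80,84,88):
    s=np.array([np.cos(np.radians(y))*.707,np.sin(np.radians(y))*.707,.707]);print(y,proj(fw,C3,L).round(1),proj(fw,C3,L-.075*s).round(1))
im=cv2.imread("pics/w3.png")[135:225,280:360];cv2.imwrite("pics/c3.png",cv2.resize(im,None,fx=6,fy=6,interpolation=cv2.INTER_CUBIC))
plan(mk(down(-6.5),[.441,-.156,.063]))
E
```

```text
[[0.1218, 0.9925, 0.0006, 0.4412], [0.9925, -0.1218, -0.0003, -0.1551], [-0.0003, 0.0006, -1.0, 0.1492], [0.0, 0.0, 0.0, 1.0]]
[([0.4374, -0.1565, -0.0019], 0.55)] [([0.4374, -0.1532, 0.0827], 0.87)]
([440.924, -156.097, 1.447], np.float64(0.066))
[([0.5327, -0.2501, 0.1908], 0.51), ([0.524, -0.3099, 0.127], 0.42)]
[([0.534, -0.2475, 0.1925], 0.5)]
72 [333.8 158.8] [318.1 187.7]
76 [333.8 158.8] [320.5 187.9]
80 [333.8 158.8] [323. 188.]
84 [333.8 158.8] [325.5 187.9]
88 [333.8 158.8] [327.9 187.7]
N 8 t [0.1, -0.1, 11.0] r [0.0002, 0.0001, -0.0012]
```

View pics/c3.png

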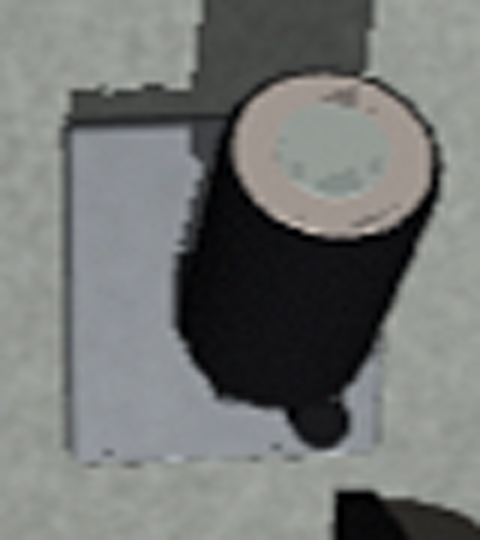

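The crop shows the glass centred at about (336,161) and the barrel rear near (324,191), so the sight line's yaw is about 79°. Lens ≈ (0.527,−0.310,0.129), focus ≈ (0.539,−0.2475,0.193). Next I grasp and lift.

Emit:
move_arm:
  deltas:
    - {"translation":[0.1,-0.1,11],"delta_rot":[0,0,-0.001],"jaw":1}
    - {"translation":[0.1,-0.1,11],"delta_rot":[0,0,-0.001],"jaw":1}
    - {"translation":[0.1,-0.1,11],"delta_rot":[0,0,-0.001],"jaw":1}
    - {"translation":[0.1,-0.1,11],"delta_rot":[0,0,-0.001],"jaw":1}
    - {"translation":[0.1,-0.1,11],"delta_rot":[0,0,-0.001],"jaw":1}
    - {"translation":[0.1,-0.1,11],"delta_rot":[0,0,-0.001],"jaw":1}
    - {"translation":[0.1,-0.1,11],"delta_rot":[0,0,-0.001],"jaw":1}
    - {"translation":[0.1,-0.1,11],"delta_rot":[0,0,-0.001],"jaw":1}

```text
clock: 8.83
tcp_pos: [0.4404, -0.1549, 0.0609]
orientation: [[0.114, 0.993, -0.0], [0.993, -0.114, 0.0], [0.0, -0.0, -1.0]]
force: [0.7, -0.4, -0.4]
opening: 0.0918
grip_force: 0.0
```

Emit:
move_arm:
  deltas:
    - {"translation":[0,0,0],"delta_rot":[0,0,0],"jaw":0}
    - {"translation":[0,0,0],"delta_rot":[0,0,0],"jaw":0}
    - {"translation":[0,0,0],"delta_rot":[0,0,0],"jaw":0}
    - {"translation":[0,0,0],"delta_rot":[0,0,0],"jaw":0}
    - {"translation":[0,0,0],"delta_rot":[0,0,0],"jaw":0}
    - {"translation":[0,0,0],"delta_rot":[0,0,0],"jaw":0}
    - {"translation":[0,0,0],"delta_rot":[0,0,0],"jaw":0}
    - {"translation":[0,0,0],"delta_rot":[0,0,0],"jaw":0}
  squeeze: 40

```text
clock: 9.5
tcp_pos: [0.4408, -0.1552, 0.0626]
orientation: [[0.114, 0.993, 0.001], [0.993, -0.114, -0.0], [-0.0, 0.001, -1.0]]
force: [0.4, 0.2, 1.8]
opening: 0.0498
grip_force: 39.8
```

Emit:
move_arm:
  deltas:
    - {"translation":[0,0,0],"delta_rot":[0,0,0],"jaw":0}
    - {"translation":[0,0,0],"delta_rot":[0,0,0],"jaw":0}
    - {"translation":[0,0,-8],"delta_rot":[0,0,0],"jaw":0}
    - {"translation":[0,0,-25],"delta_rot":[0,0,0],"jaw":0}
    - {"translation":[0,0,-32],"delta_rot":[0,0,0],"jaw":0}
    - {"translation":[0,0,-32],"delta_rot":[0,0,0],"jaw":0}
    - {"translation":[0,0,-32],"delta_rot":[0,0,0],"jaw":0}
    - {"translation":[0,0,-32],"delta_rot":[0,0,0],"jaw":0}

```text
clock: 10.17
tcp_pos: [0.4397, -0.1546, 0.2244]
orientation: [[0.114, 0.993, -0.001], [0.993, -0.114, 0.001], [0.001, -0.001, -1.0]]
force: [0.4, 0.2, -2.2]
opening: 0.0495
grip_force: 39.8
```

```bash
cat > kin.py <<'E'
from h import *
from scipy.optimize import least_squares
LO=np.array([-166.64,-54.1,10.49,-73.88,9.74,-171.62]);HI=np.array([166.64,131.32,154.53,253.88,151.15,171.62])
rz=lambda a:Ro.from_euler("z",a,degrees=True).as_matrix();ry=lambda a:Ro.from_euler("y",a,degrees=True).as_matrix()
R0=np.array([[0,1,0],[1,0,0],[0,0,-1.]])@np.eye(3)
def fk(q,g):
    a1,off,d1,L2,a3,L3,off2,L6=g
    A=rz(q[0]);B=A@ry(q[1]);Cc=B@ry(q[2]);D=Cc@rz(q[3])@ry(q[4])
    p=A@[a1,off,d1]+B@[0,0,L2]+Cc@[a3,0,L3]+D@[0,off2,L6]
    return D@ry(180)@R0@rz(q[5]),p
def load():
    L=[json.loads(l) for l in open("log.jsonl")];return [(np.array(a),np.array(b)) for a,b in L]
def fit():
    D=load()
    r=least_squares(lambda g:np.concatenate([(fk(q,g)[1]-T[:3,3])*1000 for q,T in D]+[(np.array(g)-[0,0,.2,.4,0,.4,0,.2])*.01]),[0,0.1,.2,.4,0,.4,0,.2])
    return r.x,max(np.abs(fk(q,r.x)[1]-T[:3,3]).max() for q,T in D),max(np.abs(fk(q,r.x)[0]-T[:3,:3]).max() for q,T in D)
def ik(T,q0,g):
    def e(q):
        R,p=fk(q,g);return np.r_[(p-T[:3,3])*10,Ro.from_matrix(R.T@T[:3,:3]).as_rotvec()]
    r=least_squares(e,np.clip(q0,LO+.1,HI-.1),bounds=(LO,HI));return r.x,np.linalg.norm(r.fun)
yaw=np.radians(79);S=np.array([.707*np.cos(yaw),.707*np.sin(yaw),.7071]);F=np.array([.539,-.2475,.193])
h=np.array([-np.sin(yaw),np.cos(yaw),0]);h=np.array([np.sin(yaw),-np.cos(yaw),0]);u=np.cross(h,S);u/=np.linalg.norm(u)
PX=-.9
def view(which,ang,out=0):
    """tool pose showing a side; ang: direction of tool z (or tool y) in the plane across the sight line, 0 = horizontal h (world +x)"""
    a=np.radians(ang);w=np.cos(a)*h+np.sin(a)*u
    if which=="under": z=-S;y=w;x=np.cross(y,z);loc=[PX,0,62.6]
    elif which=="latch": x=S;z=w;y=np.cross(z,x);loc=[PX-20,0,20.1]
    else: x=-S;z=w;y=np.cross(z,x);loc=[PX+20,0,20.1]
    R=np.c_[x,y,z];return mk(R,F+S*out-R@(np.array(loc)/1000))
E
python3 - <<'E'
from kin import *
g,e,eo=fit();print(g.round(4),e,eo,"u",u.round(2))
q0=load()[-1][0];print(q0.round(1))
for w in("latch","plain","under"):
    for a in range(0,360,30):
        best=[]
        for j4 in(-60,0,60,120,180,240):
            for j6 in(-120,0,120):
                q,er=ik(view(w,a),[q0[0],q0[1],q0[2],j4,90,j6],g)
                if er<.01 and not any(np.abs(q-b).max()<2 for b in best):best.append(q)
        for b in best:print(w,a,b.round().astype(int),"marg",min((b-LO).min(),(HI-b).min()).round())
E
```

```text
[-0.      0.1199  0.2981  0.3857  0.0478  0.5191  0.      0.3081] 8.735876189103209e-09 6.661338147750939e-16 u [-0.13 -0.69  0.71]
[-34.4  -2.7 112.9  -0.   69.7 -27.3]
latch 0 [ -63    5  145  124   72 -111] marg 9.0
latch 30 [ -37   36  134  176  101 -130] marg 20.0
latch 60 [ -17   55  110  218  117 -128] marg 35.0
latch 90 [ -12   67   83  242  127 -129] marg 11.0
latch 240 [-43  50  49  19 129 -40] marg 22.0
latch 270 [-53  29  78  33 104 -43] marg 47.0
latch 300 [-63  10 106  51  83 -54] marg 48.0
latch 330 [-69  -3 131  79  70 -75] marg 24.0
plain 0 [-64   6 145 124  73  69] marg 10.0
plain 30 [-37  36 134 176 101  50] marg 20.0
plain 60 [-17  55 110 218 117  52] marg 34.0
plain 90 [-12  67  83 242 127  51] marg 11.0
plain 240 [-43  50  49  19 129 140] marg 22.0
plain 270 [-53  29  78  33 104 137] marg 35.0
plain 300 [-63  10 106  51  83 126] marg 46.0
plain 330 [-69  -2 131  79  70 104] marg 24.0
under 0 [-11  15  94 -47  77  14] marg 27.0
under 30 [-11  15  94 -47  77  44] marg 27.0
under 60 [-11  15  94 -47  77  74] marg 27.0
under 90 [-11  15  94 -47  77 104] marg 27.0
under 120 [-11  15  94 -47  77 134] marg 27.0
under 150 [-11  15  94 -47  77 164] marg 8.0
under 180 [ -11   15   94  -47   77 -166] marg 5.0
under 210 [ -11   15   94  -47   77 -136] marg 27.0
under 240 [ -11   15   94  -47   77 -106] marg 27.0
under 270 [-11  15  94 -47  77 -76] marg 27.0
under 300 [-11  15  94 -47  77 -46] marg 27.0
under 330 [-11  15  94 -47  77 -16] marg 27.0
```

```bash
cat >> kin.py <<'E'
def route(*Ts,A=None,q=None,v=36,n=0):
    g=fit()[0];A=pose() if A is None else A
    q=load()[-1][0] if q is None else q
    for B in Ts:
        D=np.linalg.inv(A)@B;w=np.linalg.norm(Ro.from_matrix(D[:3,:3]).as_rotvec())
        N=8*max(n,int(np.ceil(max(np.linalg.norm(D[:3,3])*1000/v,w/.115,1)/8)))
        while 1:
            t,r=row(A,B,N);S1=mk(Ro.from_rotvec(r).as_matrix(),t/1000);X=A;qq=q;dm=0;em=0;mg=999;P=[]
            for i in range(N):
                X=X@S1;qn,e=ik(X,qq,g);dm=max(dm,(np.abs(qn-qq)/[8.2,8.2,10,10,10,10]).max());em=max(em,e);mg=min(mg,(qn-LO).min(),(HI-qn).min());qq=qn;P.append(X[:3,3])
            if dm<.9 or N>=64:break
            N+=8
        print("calls",N//8,"t",t.round(1).tolist(),"r",r.round(4).tolist(),"| rate %.2f err %.3f marg %.0f"%(dm,em,mg),"mid",np.round(P[N//2],3).tolist(),"q",qq.round().tolist());A=B;q=qq
E
python3 - <<'E'
from kin import *
route(view("latch",285,.06),view("latch",285))
E
```

```text
calls 1 t [-1.9, 14.3, -4.6] r [-0.035, 0.0964, 0.0219] | rate 0.59 err 0.000 marg 48 mid [0.507, -0.18, 0.249] q [-55.0, 13.0, 94.0, 42.0, 94.0, -43.0]
calls 1 t [-7.5, -0.0, 0.0] r [-0.0, -0.0, -0.0] | rate 0.09 err 0.000 marg 57 mid [0.537, -0.23, 0.237] q [-58.0, 19.0, 92.0, 41.0, 93.0, -47.0]
```

Emit:
move_arm:
  deltas:
    - {"translation":[-1.9,14.3,-4.6],"delta_rot":[-0.035,0.0964,0.0219],"jaw":0}
    - {"translation":[-1.9,14.3,-4.6],"delta_rot":[-0.035,0.0964,0.0219],"jaw":0}
    - {"translation":[-1.9,14.3,-4.6],"delta_rot":[-0.035,0.0964,0.0219],"jaw":0}
    - {"translation":[-1.9,14.3,-4.6],"delta_rot":[-0.035,0.0964,0.0219],"jaw":0}
    - {"translation":[-1.9,14.3,-4.6],"delta_rot":[-0.035,0.0964,0.0219],"jaw":0}
    - {"translation":[-1.9,14.3,-4.6],"delta_rot":[-0.035,0.0964,0.0219],"jaw":0}
    - {"translation":[-1.9,14.3,-4.6],"delta_rot":[-0.035,0.0964,0.0219],"jaw":0}
    - {"translation":[-1.9,14.3,-4.6],"delta_rot":[-0.035,0.0964,0.0219],"jaw":0}
  squeeze: 50

```text
clock: 10.83
tcp_pos: [0.5429, -0.2051, 0.2635]
orientation: [[0.133, 0.912, 0.388], [0.692, -0.365, 0.622], [0.709, 0.185, -0.68]]
force: [0.0, 1.0, -2.6]
opening: 0.0498
grip_force: 49.8
```

```bash
python3 - <<'E'
from kin import *
pose();g,e,eo=fit();print(g.round(4),e,eo,load()[-1][0].round(1),pose()[:3,3],view("latch",285,.06)[:3,3])
for n in("side","top"):
    f,C=cam(n);print([(k,look(k,f,C)) for k in("lens","focus","pack","pack_top")])
    if n=="side":cv2.imwrite("pics/s2.png",f["pixels"][:,:,::-1][60:260,180:430].repeat(3,0).repeat(3,1))
route(view("latch",285))
E
```

```text
[0.     0.1199 0.2981 0.3857 0.0478 0.5191 0.     0.3081] 2.7905094901470306e-11 6.661338147750939e-16 [-55.1  13.   94.4  42.5  94.1 -43.1] [ 0.54292188 -0.20509471  0.26347092] [ 0.54218717 -0.20383919  0.26393197]
[('lens', [([0.5252, -0.3102, 0.1291], 0.52)]), ('focus', [([0.5347, -0.2506, 0.1918], 0.88), ([0.5253, -0.3096, 0.1272], 0.5)]), ('pack', [([0.5643, -0.1673, 0.2165], 0.61), ([0.3658, 0.2431, -0.0007], 0.56)]), ('pack_top', [([0.5334, -0.2191, 0.2787], 0.88)])]
[('lens', [([0.5239, -0.3113, 0.1299], 0.42)]), ('focus', [([0.5353, -0.2486, 0.1929], 0.6)]), ('pack', [([0.5618, -0.1639, 0.2198], 0.72), ([0.4467, -0.0469, -0.0024], 0.34)]), ('pack_top', [([0.5289, -0.2215, 0.2757], 0.91), ([0.5523, -0.1764, 0.2609], 0.6), ([0.3658, 0.244, -0.0015], 0.53)])]
calls 1 t [-7.5, -0.1, -0.1] r [0.0001, 0.0001, 0.0004] | rate 0.09 err 0.000 marg 57 mid [0.537, -0.23, 0.237] q [-58.0, 19.0, 92.0, 41.0, 93.0, -47.0]
```

View pics/s2.png

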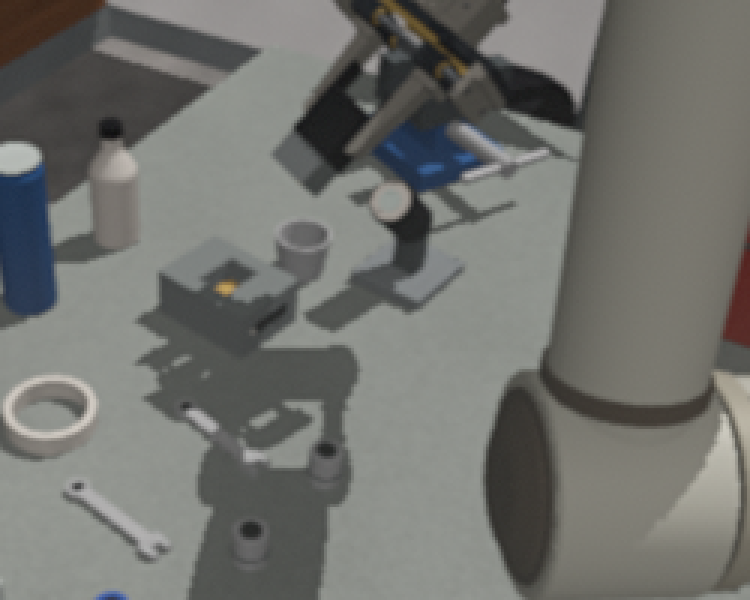

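The crop shows the pack held, its grey foot at (315,165) and dark body, above and in front of the lens glass at (392,200). Pose is as intended. I refine the focus slightly and print the whole sequence.

```bash
sed -i 's/radians(79)/radians(79.5)/;s/F=np.array(\[.539,-.2475,.193\])/F=np.array([.5375,-.2485,.1925])/' kin.py; python3 - <<'E'
from kin import *
l0=view("latch",285);l1=view("latch",285,.05);m=l1@mk(rz(90),[0,0,0]);m[:3,3]+=.02*S
p1=view("plain",285,.05);p0=view("plain",285)
route(l0,l1,m,p1,p0)
E
```

```text
calls 1 t [-7.7, -0.2, -0.2] r [0.0008, 0.0003, -0.0003] | rate 0.10 err 0.000 marg 57 mid [0.536, -0.23, 0.237] q [-58.0, 19.0, 92.0, 41.0, 93.0, -48.0]
calls 1 t [6.3, -0.0, -0.0] r [0.0, -0.0, -0.0] | rate 0.08 err 0.000 marg 57 mid [0.537, -0.225, 0.243] q [-56.0, 14.0, 94.0, 42.0, 94.0, -44.0]
calls 2 t [1.0, -0.9, 0.0] r [0.0, -0.0, 0.0982] | rate 0.58 err 0.000 marg 56 mid [0.537, -0.202, 0.264] q [-55.0, 12.0, 95.0, 42.0, 95.0, 47.0]
calls 2 t [1.0, 1.1, -0.0] r [-0.0, 0.0, 0.0982] | rate 0.56 err 0.000 marg 36 mid [0.544, -0.208, 0.263] q [-56.0, 14.0, 94.0, 42.0, 94.0, 136.0]
calls 1 t [6.2, 0.0, 0.0] r [-0.0, 0.0, -0.0] | rate 0.08 err 0.000 marg 36 mid [0.535, -0.235, 0.233] q [-58.0, 19.0, 92.0, 41.0, 93.0, 132.0]
```

Emit:
move_arm:
  deltas:
    - {"translation":[-7.7,-0.2,-0.2],"delta_rot":[0.0008,0.0003,-0.0003],"jaw":0}
    - {"translation":[-7.7,-0.2,-0.2],"delta_rot":[0.0008,0.0003,-0.0003],"jaw":0}
    - {"translation":[-7.7,-0.2,-0.2],"delta_rot":[0.0008,0.0003,-0.0003],"jaw":0}
    - {"translation":[-7.7,-0.2,-0.2],"delta_rot":[0.0008,0.0003,-0.0003],"jaw":0}
    - {"translation":[-7.7,-0.2,-0.2],"delta_rot":[0.0008,0.0003,-0.0003],"jaw":0}
    - {"translation":[-7.7,-0.2,-0.2],"delta_rot":[0.0008,0.0003,-0.0003],"jaw":0}
    - {"translation":[-7.7,-0.2,-0.2],"delta_rot":[0.0008,0.0003,-0.0003],"jaw":0}
    - {"translation":[-7.7,-0.2,-0.2],"delta_rot":[0.0008,0.0003,-0.0003],"jaw":0}

```text
clock: 12.0
tcp_pos: [0.5323, -0.248, 0.2195]
orientation: [[0.131, 0.916, 0.38], [0.694, -0.358, 0.625], [0.708, 0.182, -0.682]]
force: [0.0, 0.6, -2.1]
opening: 0.0501
grip_force: 49.8
```

Emit:
move_arm:
  deltas:
    - {"translation":[0,0,0],"delta_rot":[0,0,0],"jaw":0}
    - {"translation":[0,0,0],"delta_rot":[0,0,0],"jaw":0}
    - {"translation":[0,0,0],"delta_rot":[0,0,0],"jaw":0}
    - {"translation":[0,0,0],"delta_rot":[0,0,0],"jaw":0}
    - {"translation":[0,0,0],"delta_rot":[0,0,0],"jaw":0}
    - {"translation":[0,0,0],"delta_rot":[0,0,0],"jaw":0}
    - {"translation":[0,0,0],"delta_rot":[0,0,0],"jaw":0}
    - {"translation":[0,0,0],"delta_rot":[0,0,0],"jaw":0}

```text
clock: 12.67
tcp_pos: [0.5325, -0.2473, 0.2204]
orientation: [[0.13, 0.916, 0.38], [0.694, -0.358, 0.625], [0.708, 0.182, -0.682]]
force: [0.4, -0.4, -1.4]
opening: 0.0499
grip_force: 49.8
```

```bash
python3 - <<'E'
from kin import *
T=pose();G=view("latch",285);print((T[:3,3]-G[:3,3]).round(4),Ro.from_matrix(T[:3,:3].T@G[:3,:3]).magnitude())
for n in("side","top"):
    f,C=cam(n);print([(k,look(k,f,C)) for k in("latch_face","lens","pack","pack_top")])
tp=mk(np.diag([1,-1,-1]),[PX/1000,0,.0626]);P=T@tp;print("expected pack",P[:3,3],"top",(P@[0,0,.085,1])[:3])
E
```

```text
[-0.     -0.0007 -0.0006] 0.002348760290965138
[('latch_face', [([0.5331, -0.2489, 0.1906], 0.83)]), ('lens', [([0.5237, -0.3078, 0.1268], 0.82)]), ('pack', [([0.5546, -0.2064, 0.1724], 0.92)]), ('pack_top', [([0.525, -0.263, 0.2312], 0.82)])]
[('latch_face', [([0.5399, -0.246, 0.193], 0.86)]), ('lens', [([0.5261, -0.3117, 0.1269], 0.76), ([0.5348, -0.2446, 0.1938], 0.46), ([0.4288, 0.3792, 0.0005], 0.42)]), ('pack', [([0.5566, -0.2083, 0.1748], 0.68)]), ('pack_top', [([0.5196, -0.2654, 0.2314], 0.77)])]
expected pack [ 0.55619887 -0.20877049  0.17701331] top [ 0.5239128  -0.26187075  0.23500445]
```

Emit:
move_arm:
  deltas:
    - {"translation":[0,0,0],"delta_rot":[0,0,0],"jaw":0}
    - {"translation":[0,0,0],"delta_rot":[0,0,0],"jaw":0}
    - {"translation":[0,0,0],"delta_rot":[0,0,0],"jaw":0}
    - {"translation":[0,0,0],"delta_rot":[0,0,0],"jaw":0}
    - {"translation":[0,0,0],"delta_rot":[0,0,0],"jaw":0}
    - {"translation":[0,0,0],"delta_rot":[0,0,0],"jaw":0}
    - {"translation":[0,0,0],"delta_rot":[0,0,0],"jaw":0}
    - {"translation":[0,0,0],"delta_rot":[0,0,0],"jaw":0}

```text
clock: 13.83
tcp_pos: [0.5325, -0.2473, 0.2202]
orientation: [[0.131, 0.916, 0.38], [0.694, -0.358, 0.625], [0.708, 0.182, -0.682]]
force: [-0.6, 0.9, -1.5]
opening: 0.0494
grip_force: 49.8
```

The latch view matches the expected pose within a few mm, and has been held about 1.8 s. Now back off, half turn, plain side.

Emit:
move_arm:
  deltas:
    - {"translation":[6.3,0,0],"delta_rot":[0,0,0],"jaw":0}
    - {"translation":[6.3,0,0],"delta_rot":[0,0,0],"jaw":0}
    - {"translation":[6.3,0,0],"delta_rot":[0,0,0],"jaw":0}
    - {"translation":[6.3,0,0],"delta_rot":[0,0,0],"jaw":0}
    - {"translation":[6.3,0,0],"delta_rot":[0,0,0],"jaw":0}
    - {"translation":[6.3,0,0],"delta_rot":[0,0,0],"jaw":0}
    - {"translation":[6.3,0,0],"delta_rot":[0,0,0],"jaw":0}
    - {"translation":[6.3,0,0],"delta_rot":[0,0,0],"jaw":0}

```text
clock: 14.5
tcp_pos: [0.5392, -0.2118, 0.2565]
orientation: [[0.13, 0.916, 0.38], [0.694, -0.358, 0.625], [0.708, 0.182, -0.682]]
force: [-0.3, 0.6, -2.6]
opening: 0.0495
grip_force: 49.8
```

Emit:
move_arm:
  deltas:
    - {"translation":[1,-0.9,0],"delta_rot":[0,0,0.0982],"jaw":0}
    - {"translation":[1,-0.9,0],"delta_rot":[0,0,0.0982],"jaw":0}
    - {"translation":[1,-0.9,0],"delta_rot":[0,0,0.0982],"jaw":0}
    - {"translation":[1,-0.9,0],"delta_rot":[0,0,0.0982],"jaw":0}
    - {"translation":[1,-0.9,0],"delta_rot":[0,0,0.0982],"jaw":0}
    - {"translation":[1,-0.9,0],"delta_rot":[0,0,0.0982],"jaw":0}
    - {"translation":[1,-0.9,0],"delta_rot":[0,0,0.0982],"jaw":0}
    - {"translation":[1,-0.9,0],"delta_rot":[0,0,0.0982],"jaw":0}

```text
clock: 15.17
tcp_pos: [0.5367, -0.2039, 0.2624]
orientation: [[0.743, 0.551, 0.38], [0.234, -0.745, 0.625], [0.628, -0.375, -0.682]]
force: [-0.0, -0.4, -2.6]
opening: 0.0496
grip_force: 49.8
```

Emit:
move_arm:
  deltas:
    - {"translation":[1,-0.9,0],"delta_rot":[0,0,0.0982],"jaw":0}
    - {"translation":[1,-0.9,0],"delta_rot":[0,0,0.0982],"jaw":0}
    - {"translation":[1,-0.9,0],"delta_rot":[0,0,0.0982],"jaw":0}
    - {"translation":[1,-0.9,0],"delta_rot":[0,0,0.0982],"jaw":0}
    - {"translation":[1,-0.9,0],"delta_rot":[0,0,0.0982],"jaw":0}
    - {"translation":[1,-0.9,0],"delta_rot":[0,0,0.0982],"jaw":0}
    - {"translation":[1,-0.9,0],"delta_rot":[0,0,0.0982],"jaw":0}
    - {"translation":[1,-0.9,0],"delta_rot":[0,0,0.0982],"jaw":0}

```text
clock: 15.83
tcp_pos: [0.5417, -0.1986, 0.27]
orientation: [[0.915, -0.135, 0.38], [-0.362, -0.692, 0.625], [0.178, -0.709, -0.682]]
force: [-1.2, -0.8, -2.9]
opening: 0.05
grip_force: 49.8
```

Emit:
move_arm:
  deltas:
    - {"translation":[1,1.1,0],"delta_rot":[0,0,0.0982],"jaw":0}
    - {"translation":[1,1.1,0],"delta_rot":[0,0,0.0982],"jaw":0}
    - {"translation":[1,1.1,0],"delta_rot":[0,0,0.0982],"jaw":0}
    - {"translation":[1,1.1,0],"delta_rot":[0,0,0.0982],"jaw":0}
    - {"translation":[1,1.1,0],"delta_rot":[0,0,0.0982],"jaw":0}
    - {"translation":[1,1.1,0],"delta_rot":[0,0,0.0982],"jaw":0}
    - {"translation":[1,1.1,0],"delta_rot":[0,0,0.0982],"jaw":0}
    - {"translation":[1,1.1,0],"delta_rot":[0,0,0.0982],"jaw":0}

```text
clock: 16.5
tcp_pos: [0.5444, -0.2077, 0.2631]
orientation: [[0.551, -0.743, 0.38], [-0.745, -0.233, 0.625], [-0.376, -0.627, -0.682]]
force: [0.5, -0.1, -2.3]
opening: 0.05
grip_force: 49.8
```

Emit:
move_arm:
  deltas:
    - {"translation":[1,1.1,0],"delta_rot":[0,0,0.0982],"jaw":0}
    - {"translation":[1,1.1,0],"delta_rot":[0,0,0.0982],"jaw":0}
    - {"translation":[1,1.1,0],"delta_rot":[0,0,0.0982],"jaw":0}
    - {"translation":[1,1.1,0],"delta_rot":[0,0,0.0982],"jaw":0}
    - {"translation":[1,1.1,0],"delta_rot":[0,0,0.0982],"jaw":0}
    - {"translation":[1,1.1,0],"delta_rot":[0,0,0.0982],"jaw":0}
    - {"translation":[1,1.1,0],"delta_rot":[0,0,0.0982],"jaw":0}
    - {"translation":[1,1.1,0],"delta_rot":[0,0,0.0982],"jaw":0}

```text
clock: 17.17
tcp_pos: [0.5389, -0.2136, 0.2546]
orientation: [[-0.136, -0.915, 0.38], [-0.692, 0.362, 0.625], [-0.709, -0.178, -0.682]]
force: [-0.1, -0.3, -2.0]
opening: 0.0501
grip_force: 49.8
```

```bash
python3 - <<'E'
from kin import *
p0=view("plain",285)
route(p0)
f,C=cam("side");print(look("pack",f,C),look("plain_face",f,C))
tp=mk(np.diag([1,-1,-1]),[PX/1000,0,.0626]);P=pose()@tp;print("expected pack",P[:3,3])
g=fit()[0]
d1=mk(down(-99.8),[.56,-.19,.33])
for a in (60,80,100):
  print(a);route(view("plain",285,.06),d1,view("under",a,.06),view("under",a),A=p0,q=ik(p0,[-58,19,92,41,93,132],g)[0])
E
```

```text
calls 1 t [6.2, 0.0, 0.0] r [-0.0001, 0.0001, -0.001] | rate 0.08 err 0.000 marg 36 mid [0.535, -0.235, 0.233] q [-58.0, 19.0, 92.0, 41.0, 93.0, 132.0]
[([0.5614, -0.1718, 0.2106], 0.68)] [([0.5473, -0.2108, 0.2293], 0.62)]
expected pack [ 0.5627988  -0.17390079  0.21254411]
60
calls 1 t [-7.5, -0.0, 0.0] r [-0.0, 0.0, -0.0] | rate 0.09 err 0.000 marg 35 mid [0.537, -0.222, 0.246] q [-55.0, 13.0, 94.0, 42.0, 94.0, 137.0]
calls 2 t [-1.7, -3.2, -3.4] r [-0.0512, 0.0261, -0.0992] | rate 0.44 err 0.000 marg 39 mid [0.558, -0.209, 0.302] q [-30.0, 9.0, 80.0, -0.0, 91.0, 69.0]
calls 2 t [0.1, -2.8, 2.5] r [-0.0478, -0.0131, -0.0303] | rate 0.28 err 0.000 marg 29 mid [0.56, -0.17, 0.303] q [-7.0, 14.0, 90.0, -45.0, 82.0, 73.0]
calls 1 t [-0.0, -0.0, 7.5] r [0.0, 0.0, 0.0] | rate 0.08 err 0.000 marg 27 mid [0.549, -0.189, 0.252] q [-11.0, 15.0, 94.0, -47.0, 76.0, 74.0]
80
calls 1 t [-7.5, -0.0, 0.0] r [-0.0, 0.0, -0.0] | rate 0.09 err 0.000 marg 35 mid [0.537, -0.222, 0.246] q [-55.0, 13.0, 94.0, 42.0, 94.0, 137.0]
calls 2 t [-1.7, -3.2, -3.4] r [-0.0512, 0.0261, -0.0992] | rate 0.44 err 0.
[... 273 characters left out ...]
0] | rate 0.08 err 0.000 marg 27 mid [0.549, -0.189, 0.253] q [-11.0, 15.0, 94.0, -47.0, 76.0, 94.0]
100
calls 1 t [-7.5, -0.0, 0.0] r [-0.0, 0.0, -0.0] | rate 0.09 err 0.000 marg 35 mid [0.537, -0.222, 0.246] q [-55.0, 13.0, 94.0, 42.0, 94.0, 137.0]
calls 2 t [-1.7, -3.2, -3.4] r [-0.0512, 0.0261, -0.0992] | rate 0.44 err 0.000 marg 39 mid [0.558, -0.209, 0.302] q [-30.0, 9.0, 80.0, -0.0, 91.0, 69.0]
calls 1 t [-1.7, -5.1, 5.0] r [-0.098, 0.008, 0.0221] | rate 0.59 err 0.000 marg 29 mid [0.556, -0.169, 0.301] q [-7.0, 14.0, 90.0, -45.0, 82.0, 113.0]
calls 1 t [-0.0, -0.0, 7.5] r [0.0, 0.0, 0.0] | rate 0.08 err 0.000 marg 27 mid [0.549, -0.19, 0.253] q [-11.0, 15.0, 94.0, -47.0, 76.0, 114.0]
```

Emit:
move_arm:
  deltas:
    - {"translation":[6.2,0,0],"delta_rot":[0,0,-0.001],"jaw":0}
    - {"translation":[6.2,0,0],"delta_rot":[0,0,-0.001],"jaw":0}
    - {"translation":[6.2,0,0],"delta_rot":[0,0,-0.001],"jaw":0}
    - {"translation":[6.2,0,0],"delta_rot":[0,0,-0.001],"jaw":0}
    - {"translation":[6.2,0,0],"delta_rot":[0,0,-0.001],"jaw":0}
    - {"translation":[6.2,0,0],"delta_rot":[0,0,-0.001],"jaw":0}
    - {"translation":[6.2,0,0],"delta_rot":[0,0,-0.001],"jaw":0}
    - {"translation":[6.2,0,0],"delta_rot":[0,0,-0.001],"jaw":0}

```text
clock: 17.98
tcp_pos: [0.5324, -0.2488, 0.2188]
orientation: [[-0.124, -0.917, 0.38], [-0.696, 0.353, 0.625], [-0.707, -0.187, -0.682]]
force: [0.3, 0.8, -2.0]
opening: 0.0496
grip_force: 49.8
```

Emit:
move_arm:
  deltas:
    - {"translation":[0,0,0],"delta_rot":[0,0,0],"jaw":0}
    - {"translation":[0,0,0],"delta_rot":[0,0,0],"jaw":0}
    - {"translation":[0,0,0],"delta_rot":[0,0,0],"jaw":0}
    - {"translation":[0,0,0],"delta_rot":[0,0,0],"jaw":0}
    - {"translation":[0,0,0],"delta_rot":[0,0,0],"jaw":0}
    - {"translation":[0,0,0],"delta_rot":[0,0,0],"jaw":0}
    - {"translation":[0,0,0],"delta_rot":[0,0,0],"jaw":0}
    - {"translation":[0,0,0],"delta_rot":[0,0,0],"jaw":0}

```text
clock: 18.65
tcp_pos: [0.5326, -0.2482, 0.2195]
orientation: [[-0.124, -0.917, 0.38], [-0.697, 0.353, 0.625], [-0.707, -0.187, -0.682]]
force: [0.0, 0.4, -3.2]
opening: 0.0495
grip_force: 49.8
```

```bash
python3 - <<'E'
from kin import *
T=pose();G=view("plain",285);print((T[:3,3]-G[:3,3]).round(4),Ro.from_matrix(T[:3,:3].T@G[:3,:3]).magnitude())
for n in("side","top"):
    f,C=cam(n);print([(k,look(k,f,C)) for k in("plain_face","lens","pack")])
d1=mk(down(-99.8),[.56,-.19,.33])
route(view("plain",285,.06),d1,view("under",80,.06),view("under",80))
E
```

```text
[ 0.0002 -0.0004 -0.0002] 0.005272418704815183
[('plain_face', [([0.5377, -0.2458, 0.1954], 0.82)]), ('lens', [([0.5251, -0.3111, 0.1296], 0.66), ([0.5387, -0.2455, 0.1968], 0.42)]), ('pack', [([0.5562, -0.203, 0.1748], 0.84)])]
[('plain_face', [([0.5393, -0.2481, 0.1859], 0.76)]), ('lens', [([0.523, -0.3131, 0.1281], 0.67), ([0.4202, 0.2044, -0.0008], 0.58)]), ('pack', [([0.5541, -0.2059, 0.1775], 0.85)])]
calls 1 t [-7.6, 0.0, 0.0] r [-0.0001, 0.0001, 0.0006] | rate 0.10 err 0.000 marg 35 mid [0.537, -0.222, 0.246] q [-55.0, 13.0, 94.0, 42.0, 94.0, 137.0]
calls 2 t [-1.7, -3.2, -3.4] r [-0.0512, 0.0261, -0.0992] | rate 0.44 err 0.000 marg 39 mid [0.558, -0.209, 0.302] q [-30.0, 9.0, 80.0, -0.0, 91.0, 69.0]
calls 1 t [-0.8, -5.3, 5.1] r [-0.0978, -0.0092, -0.0192] | rate 0.58 err 0.000 marg 29 mid [0.558, -0.169, 0.3] q [-7.0, 14.0, 90.0, -45.0, 82.0, 93.0]
calls 1 t [-0.0, 0.0, 7.5] r [0.0, 0.0, 0.0] | rate 0.08 err 0.000 marg 27 mid [0.549, -0.189, 0.253] q [-11.0, 15.0, 94.0, -47.0, 76.0, 94.0]
```

Emit:
move_arm:
  deltas:
    - {"translation":[0,0,0],"delta_rot":[0,0,0],"jaw":0}
    - {"translation":[0,0,0],"delta_rot":[0,0,0],"jaw":0}
    - {"translation":[0,0,0],"delta_rot":[0,0,0],"jaw":0}
    - {"translation":[0,0,0],"delta_rot":[0,0,0],"jaw":0}
    - {"translation":[0,0,0],"delta_rot":[0,0,0],"jaw":0}
    - {"translation":[0,0,0],"delta_rot":[0,0,0],"jaw":0}
    - {"translation":[0,0,0],"delta_rot":[0,0,0],"jaw":0}
    - {"translation":[0,0,0],"delta_rot":[0,0,0],"jaw":0}

```text
clock: 19.72
tcp_pos: [0.5326, -0.2483, 0.2194]
orientation: [[-0.124, -0.917, 0.38], [-0.696, 0.353, 0.625], [-0.707, -0.187, -0.682]]
force: [-0.4, -0.2, -3.3]
opening: 0.0498
grip_force: 49.8
```

The plain side was shown for 1.7 s. Underside next.

Emit:
move_arm:
  deltas:
    - {"translation":[-7.6,0,0],"delta_rot":[0,0,0.0006],"jaw":0}
    - {"translation":[-7.6,0,0],"delta_rot":[0,0,0.0006],"jaw":0}
    - {"translation":[-7.6,0,0],"delta_rot":[0,0,0.0006],"jaw":0}
    - {"translation":[-7.6,0,0],"delta_rot":[0,0,0.0006],"jaw":0}
    - {"translation":[-7.6,0,0],"delta_rot":[0,0,0.0006],"jaw":0}
    - {"translation":[-7.6,0,0],"delta_rot":[0,0,0.0006],"jaw":0}
    - {"translation":[-7.6,0,0],"delta_rot":[0,0,0.0006],"jaw":0}
    - {"translation":[-7.6,0,0],"delta_rot":[0,0,0.0006],"jaw":0}

```text
clock: 20.38
tcp_pos: [0.5403, -0.2053, 0.2631]
orientation: [[-0.128, -0.916, 0.38], [-0.695, 0.356, 0.625], [-0.708, -0.184, -0.682]]
force: [0.0, 0.2, -2.4]
opening: 0.0495
grip_force: 49.8
```

Emit:
move_arm:
  deltas:
    - {"translation":[-1.7,-3.2,-3.4],"delta_rot":[-0.0512,0.0261,-0.0992],"jaw":0}
    - {"translation":[-1.7,-3.2,-3.4],"delta_rot":[-0.0512,0.0261,-0.0992],"jaw":0}
    - {"translation":[-1.7,-3.2,-3.4],"delta_rot":[-0.0512,0.0261,-0.0992],"jaw":0}
    - {"translation":[-1.7,-3.2,-3.4],"delta_rot":[-0.0512,0.0261,-0.0992],"jaw":0}
    - {"translation":[-1.7,-3.2,-3.4],"delta_rot":[-0.0512,0.0261,-0.0992],"jaw":0}
    - {"translation":[-1.7,-3.2,-3.4],"delta_rot":[-0.0512,0.0261,-0.0992],"jaw":0}
    - {"translation":[-1.7,-3.2,-3.4],"delta_rot":[-0.0512,0.0261,-0.0992],"jaw":0}
    - {"translation":[-1.7,-3.2,-3.4],"delta_rot":[-0.0512,0.0261,-0.0992],"jaw":0}

```text
clock: 21.05
tcp_pos: [0.556, -0.2102, 0.2983]
orientation: [[0.57, -0.82, 0.045], [-0.752, -0.5, 0.43], [-0.33, -0.279, -0.902]]
force: [0.6, -1.0, -2.2]
opening: 0.0498
grip_force: 49.8
```

Emit:
move_arm:
  deltas:
    - {"translation":[-1.7,-3.2,-3.4],"delta_rot":[-0.0512,0.0261,-0.0992],"jaw":0}
    - {"translation":[-1.7,-3.2,-3.4],"delta_rot":[-0.0512,0.0261,-0.0992],"jaw":0}
    - {"translation":[-1.7,-3.2,-3.4],"delta_rot":[-0.0512,0.0261,-0.0992],"jaw":0}
    - {"translation":[-1.7,-3.2,-3.4],"delta_rot":[-0.0512,0.0261,-0.0992],"jaw":0}
    - {"translation":[-1.7,-3.2,-3.4],"delta_rot":[-0.0512,0.0261,-0.0992],"jaw":0}
    - {"translation":[-1.7,-3.2,-3.4],"delta_rot":[-0.0512,0.0261,-0.0992],"jaw":0}
    - {"translation":[-1.7,-3.2,-3.4],"delta_rot":[-0.0512,0.0261,-0.0992],"jaw":0}
    - {"translation":[-1.7,-3.2,-3.4],"delta_rot":[-0.0512,0.0261,-0.0992],"jaw":0}

```text
clock: 21.72
tcp_pos: [0.5598, -0.1894, 0.3313]
orientation: [[0.986, -0.165, 0.002], [-0.165, -0.986, -0.0], [0.002, -0.0, -1.0]]
force: [-0.4, -0.5, -2.4]
opening: 0.0494
grip_force: 49.8
```

Emit:
move_arm:
  deltas:
    - {"translation":[-0.8,-5.3,5.1],"delta_rot":[-0.0978,-0.0092,-0.0192],"jaw":0}
    - {"translation":[-0.8,-5.3,5.1],"delta_rot":[-0.0978,-0.0092,-0.0192],"jaw":0}
    - {"translation":[-0.8,-5.3,5.1],"delta_rot":[-0.0978,-0.0092,-0.0192],"jaw":0}
    - {"translation":[-0.8,-5.3,5.1],"delta_rot":[-0.0978,-0.0092,-0.0192],"jaw":0}
    - {"translation":[-0.8,-5.3,5.1],"delta_rot":[-0.0978,-0.0092,-0.0192],"jaw":0}
    - {"translation":[-0.8,-5.3,5.1],"delta_rot":[-0.0978,-0.0092,-0.0192],"jaw":0}
    - {"translation":[-0.8,-5.3,5.1],"delta_rot":[-0.0978,-0.0092,-0.0192],"jaw":0}
    - {"translation":[-0.8,-5.3,5.1],"delta_rot":[-0.0978,-0.0092,-0.0192],"jaw":0}

```text
clock: 22.38
tcp_pos: [0.5541, -0.1624, 0.2801]
orientation: [[0.991, 0.043, -0.127], [-0.058, -0.716, -0.696], [-0.12, 0.697, -0.707]]
force: [-0.4, -0.3, -2.6]
opening: 0.05
grip_force: 49.8
```

```bash
python3 - <<'E'
from kin import *
route(view("under",80))
tp=mk(np.diag([1,-1,-1]),[PX/1000,0,.0626]);P=pose()@tp;print("expected pack",P[:3,3],"top",(P@[0,0,.085,1])[:3])
for n in("side","top"):
    f,C=cam(n);print([(k,look(k,f,C)) for k in("pack_top","lens","pack")])
E
```

```text
calls 1 t [0.0, -0.0, 7.7] r [0.0001, -0.0003, -0.0001] | rate 0.08 err 0.000 marg 27 mid [0.549, -0.189, 0.253] q [-11.0, 15.0, 94.0, -47.0, 76.0, 94.0]
expected pack [ 0.54532556 -0.20594728  0.2359783 ] top [ 0.55608669 -0.14678357  0.29605205]
[('pack_top', [([0.5586, -0.1473, 0.2932], 0.81)]), ('lens', [([0.5243, -0.3115, 0.1258], 0.74)]), ('pack', [([0.5409, -0.2033, 0.2319], 0.98)])]
[('pack_top', [([0.5525, -0.1481, 0.2963], 0.66)]), ('lens', [([0.5236, -0.3108, 0.1305], 0.84)]), ('pack', [([0.5428, -0.2065, 0.2372], 0.86), ([0.5798, 0.1076, -0.0027], 0.65), ([0.5522, -0.1469, 0.2939], 0.64), ([0.5349, -0.2478, 0.1927], 0.4)])]
```

Emit:
move_arm:
  deltas:
    - {"translation":[0,0,7.7],"delta_rot":[0,0,0],"jaw":0}
    - {"translation":[0,0,7.7],"delta_rot":[0,0,0],"jaw":0}
    - {"translation":[0,0,7.7],"delta_rot":[0,0,0],"jaw":0}
    - {"translation":[0,0,7.7],"delta_rot":[0,0,0],"jaw":0}
    - {"translation":[0,0,7.7],"delta_rot":[0,0,0],"jaw":0}
    - {"translation":[0,0,7.7],"delta_rot":[0,0,0],"jaw":0}
    - {"translation":[0,0,7.7],"delta_rot":[0,0,0],"jaw":0}
    - {"translation":[0,0,7.7],"delta_rot":[0,0,0],"jaw":0}

```text
clock: 23.45
tcp_pos: [0.5459, -0.2072, 0.2356]
orientation: [[0.991, 0.043, -0.129], [-0.059, -0.717, -0.694], [-0.122, 0.695, -0.708]]
force: [0.2, -0.1, -2.9]
opening: 0.0495
grip_force: 49.8
```

Emit:
move_arm:
  deltas:
    - {"translation":[0,0,0],"delta_rot":[0,0,0],"jaw":0}
    - {"translation":[0,0,0],"delta_rot":[0,0,0],"jaw":0}
    - {"translation":[0,0,0],"delta_rot":[0,0,0],"jaw":0}
    - {"translation":[0,0,0],"delta_rot":[0,0,0],"jaw":0}
    - {"translation":[0,0,0],"delta_rot":[0,0,0],"jaw":0}
    - {"translation":[0,0,0],"delta_rot":[0,0,0],"jaw":0}
    - {"translation":[0,0,0],"delta_rot":[0,0,0],"jaw":0}
    - {"translation":[0,0,0],"delta_rot":[0,0,0],"jaw":0}

```text
clock: 24.12
tcp_pos: [0.5462, -0.2065, 0.2364]
orientation: [[0.991, 0.043, -0.128], [-0.059, -0.717, -0.694], [-0.122, 0.695, -0.708]]
force: [-0.0, -0.0, -2.9]
opening: 0.0497
grip_force: 49.8
```

Emit:
move_arm:
  deltas:
    - {"translation":[0,0,0],"delta_rot":[0,0,0],"jaw":0}
    - {"translation":[0,0,0],"delta_rot":[0,0,0],"jaw":0}
    - {"translation":[0,0,0],"delta_rot":[0,0,0],"jaw":0}
    - {"translation":[0,0,0],"delta_rot":[0,0,0],"jaw":0}
    - {"translation":[0,0,0],"delta_rot":[0,0,0],"jaw":0}
    - {"translation":[0,0,0],"delta_rot":[0,0,0],"jaw":0}
    - {"translation":[0,0,0],"delta_rot":[0,0,0],"jaw":0}
    - {"translation":[0,0,0],"delta_rot":[0,0,0],"jaw":0}

```text
clock: 24.78
tcp_pos: [0.5461, -0.2067, 0.2363]
orientation: [[0.991, 0.043, -0.128], [-0.059, -0.717, -0.694], [-0.122, 0.695, -0.708]]
force: [-0.0, -0.9, -2.1]
opening: 0.0498
grip_force: 49.8
```

```bash
python3 - <<'E'
from kin import *
T=pose();G=view("under",80);print((T[:3,3]-G[:3,3]).round(4),Ro.from_matrix(T[:3,:3].T@G[:3,:3]).magnitude())
for n in("side","top"):
    f,C=cam(n);print(n,[(k,look(k,f,C)) for k in("pack","lens","bay","charger")])
# hover so that the wrist camera (tool +x 74 mm) sees the bay: pack kept at -x side of it
route(view("under",80,.06),mk(down(-99.8),[.58,-.19,.28]))
E
```

```text
[-0.0003 -0.0016 -0.0004] 0.001733791473796318
side [('pack', [([0.5366, -0.2459, 0.191], 0.91), ([0.4326, 0.3855, -0.0], 0.67), ([0.7068, 0.0398, -0.0055], 0.42)]), ('lens', [([0.5265, -0.312, 0.1279], 0.75)]), ('bay', [([0.6523, -0.2005, 0.0537], 0.82)]), ('charger', [([0.6529, -0.1991, 0.001], 0.84), ([0.5357, -0.2519, 0.1913], 0.32)])]
top [('pack', [([0.5354, -0.2485, 0.1904], 0.81)]), ('lens', [([0.5247, -0.3124, 0.129], 0.83), ([0.4487, -0.0459, -0.0001], 0.41)]), ('bay', [([0.6516, -0.201, 0.0516], 0.95)]), ('charger', [([0.6522, -0.1964, -0.0035], 0.56)])]
calls 1 t [0.0, -0.1, -7.7] r [-0.0002, -0.0001, -0.0001] | rate 0.08 err 0.000 marg 27 mid [0.551, -0.18, 0.263] q [-7.0, 14.0, 90.0, -45.0, 82.0, 93.0]
calls 1 t [3.5, 2.9, 1.0] r [0.0978, 0.0092, 0.0192] | rate 0.58 err 0.000 marg 34 mid [0.571, -0.18, 0.281] q [-29.0, 13.0, 82.0, 0.0, 86.0, 70.0]
```

Emit:
move_arm:
  deltas:
    - {"translation":[0,0,0],"delta_rot":[0,0,0],"jaw":0}
    - {"translation":[0,0,0],"delta_rot":[0,0,0],"jaw":0}
    - {"translation":[0,0,0],"delta_rot":[0,0,0],"jaw":0}
    - {"translation":[0,0,0],"delta_rot":[0,0,0],"jaw":0}
    - {"translation":[0,0,0],"delta_rot":[0,0,0],"jaw":0}
    - {"translation":[0,0,0],"delta_rot":[0,0,0],"jaw":0}
    - {"translation":[0,0,0],"delta_rot":[0,0,0],"jaw":0}
    - {"translation":[0,0,0],"delta_rot":[0,0,0],"jaw":0}

```text
clock: 25.95
tcp_pos: [0.5461, -0.2066, 0.2363]
orientation: [[0.991, 0.043, -0.128], [-0.059, -0.717, -0.694], [-0.122, 0.695, -0.708]]
force: [1.6, -0.8, -2.1]
opening: 0.0494
grip_force: 49.8
```

Emit:
move_arm:
  deltas:
    - {"translation":[0,-0.1,-7.7],"delta_rot":[0,0,0],"jaw":0}
    - {"translation":[0,-0.1,-7.7],"delta_rot":[0,0,0],"jaw":0}
    - {"translation":[0,-0.1,-7.7],"delta_rot":[0,0,0],"jaw":0}
    - {"translation":[0,-0.1,-7.7],"delta_rot":[0,0,0],"jaw":0}
    - {"translation":[0,-0.1,-7.7],"delta_rot":[0,0,0],"jaw":0}
    - {"translation":[0,-0.1,-7.7],"delta_rot":[0,0,0],"jaw":0}
    - {"translation":[0,-0.1,-7.7],"delta_rot":[0,0,0],"jaw":0}
    - {"translation":[0,-0.1,-7.7],"delta_rot":[0,0,0],"jaw":0}

```text
clock: 26.62
tcp_pos: [0.5541, -0.1626, 0.28]
orientation: [[0.991, 0.043, -0.128], [-0.059, -0.717, -0.694], [-0.122, 0.695, -0.708]]
force: [-0.3, 0.6, -3.1]
opening: 0.0501
grip_force: 49.8
```

Emit:
move_arm:
  deltas:
    - {"translation":[3.5,2.9,1],"delta_rot":[0.0978,0.0092,0.0192],"jaw":0}
    - {"translation":[3.5,2.9,1],"delta_rot":[0.0978,0.0092,0.0192],"jaw":0}
    - {"translation":[3.5,2.9,1],"delta_rot":[0.0978,0.0092,0.0192],"jaw":0}
    - {"translation":[3.5,2.9,1],"delta_rot":[0.0978,0.0092,0.0192],"jaw":0}
    - {"translation":[3.5,2.9,1],"delta_rot":[0.0978,0.0092,0.0192],"jaw":0}
    - {"translation":[3.5,2.9,1],"delta_rot":[0.0978,0.0092,0.0192],"jaw":0}
    - {"translation":[3.5,2.9,1],"delta_rot":[0.0978,0.0092,0.0192],"jaw":0}
    - {"translation":[3.5,2.9,1],"delta_rot":[0.0978,0.0092,0.0192],"jaw":0}

```text
clock: 27.28
tcp_pos: [0.5801, -0.19, 0.2816]
orientation: [[0.985, -0.17, 0.004], [-0.17, -0.985, 0.004], [0.003, -0.004, -1.0]]
force: [-0.5, -0.3, -2.1]
opening: 0.0499
grip_force: 49.8
```

```bash
python3 - <<'E'
from kin import *
print(pose().round(4).tolist())
f,C=cam("wrist");cv2.imwrite("pics/w4.png",f["pixels"][:,:,::-1])
for k in("bay","charger","pack","latch_face","plain_face"):print(k,look(k,f,C),[proj(f,C,p).round().tolist() for p,_ in look(k,f,C)])
print(fitbox([(f,C,mask("charger",f,[.655,-.2,.03],C))],[655,-198,-.17],CHG))
E
```

```text
[[0.9854, -0.17, 0.0036, 0.5801], [-0.17, -0.9854, 0.0038, -0.19], [0.0029, -0.0044, -1.0, 0.2816], [0.0, 0.0, 0.0, 1.0]]
bay [([0.6543, -0.2007, 0.058], 0.93)] [[257.0, 106.0]]
charger [([0.6563, -0.1974, 0.0003], 0.94)] [[255.0, 105.0]]
pack [([0.5748, -0.1871, 0.2181], 0.94)] [[256.0, 214.0]]
latch_face [([0.6515, -0.1977, 0.0568], 0.49)] [[255.0, 109.0]]
plain_face [([0.605, -0.192, 0.2641], 0.82)] [[255.0, 192.0]]
([653.306, -199.121, -0.169], np.float64(0.019))
```

View pics/w4.png

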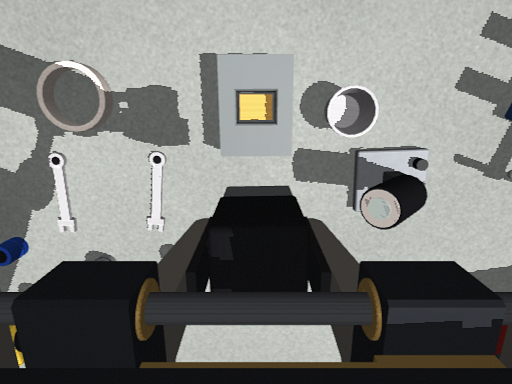

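The wrist view shows the charger top spanning about (219–293, 53–157), with the bay mouth at (236–277, 89–124). The held pack is at (256,220), its plain side towards +x and aligned with the bay.

```bash
cat >> kin.py <<'E'
def bayfit(f,C,near=(.655,-.2,.055)):
    """mouth of the bay and yaw of the charger top from the wrist picture"""
    g=cv2.cvtColor(cv2.resize(f["pixels"],None,fx=4,fy=4,interpolation=cv2.INTER_CUBIC),cv2.COLOR_RGB2HSV)
    u0,v0=(proj(f,C,np.array(near))*4).round().astype(int)
    top=((g[:,:,1]<70)&(g[:,:,2]>95)).astype(np.uint8)
    hole=(1-top);n,l,st,ce=cv2.connectedComponentsWithStats(hole)
    i=l[v0,u0];ys,xs=np.nonzero(l==i)
    P=ray(f,C,np.c_[(xs-1.5)/4,(ys-1.5)/4],.055)[:,:2]*1000
    return cv2.minAreaRect(P.astype(np.float32)),st[i]/4
E
python3 - <<'E'
from kin import *
f,C=cam("wrist");print(bayfit(f,C))
tb=rz(-9.7)[:, :2]
route(mk(down(-99.6),[.655,-.2,.170]))
E
```

```text
(((653.9910278320312, -199.08975219726562), (49.471473693847656, 39.503482818603516), 80.24605560302734), array([ 236.  ,   89.25,   41.5 ,   34.  , 5211.  ]))
calls 1 t [9.5, -0.2, 13.8] r [-0.0001, -0.0001, -0.0003] | rate 0.24 err 0.000 marg 65 mid [0.627, -0.196, 0.211] q [-27.0, 28.0, 75.0, 0.0, 77.0, 73.0]
```

Bay measured at (654.0, −199.1) mm, yaw −9.75°, and its 49.5×39.5 mm size checks out. Hover just above the mouth.

```bash
python3 - <<'E'
from kin import *
route(mk(down(-99.75),[.655,-.1993,.131]))
E
```

```text
calls 1 t [9.5, -0.3, 18.7] r [-0.0001, -0.0001, 0.0] | rate 0.29 err 0.000 marg 64 mid [0.627, -0.196, 0.187] q [-27.0, 30.0, 77.0, 0.0, 73.0, 73.0]
```

Emit:
move_arm:
  deltas:
    - {"translation":[9.5,-0.3,18.7],"delta_rot":[0,0,0],"jaw":0}
    - {"translation":[9.5,-0.3,18.7],"delta_rot":[0,0,0],"jaw":0}
    - {"translation":[9.5,-0.3,18.7],"delta_rot":[0,0,0],"jaw":0}
    - {"translation":[9.5,-0.3,18.7],"delta_rot":[0,0,0],"jaw":0}
    - {"translation":[9.5,-0.3,18.7],"delta_rot":[0,0,0],"jaw":0}
    - {"translation":[9.5,-0.3,18.7],"delta_rot":[0,0,0],"jaw":0}
    - {"translation":[9.5,-0.3,18.7],"delta_rot":[0,0,0],"jaw":0}
    - {"translation":[9.5,-0.3,18.7],"delta_rot":[0,0,0],"jaw":0}

```text
clock: 28.6
tcp_pos: [0.6556, -0.2001, 0.1296]
orientation: [[0.985, -0.17, 0.001], [-0.17, -0.985, 0.001], [0.001, -0.001, -1.0]]
force: [-0.6, -0.5, -2.1]
opening: 0.0498
grip_force: 49.8
```

Emit:
move_arm:
  deltas:
    - {"translation":[0,0,0],"delta_rot":[0,0,0],"jaw":0}
    - {"translation":[0,0,0],"delta_rot":[0,0,0],"jaw":0}
    - {"translation":[0,0,0],"delta_rot":[0,0,0],"jaw":0}
    - {"translation":[0,0,0],"delta_rot":[0,0,0],"jaw":0}
    - {"translation":[0,0,0],"delta_rot":[0,0,0],"jaw":0}
    - {"translation":[0,0,0],"delta_rot":[0,0,0],"jaw":0}
    - {"translation":[0,0,0],"delta_rot":[0,0,0],"jaw":0}
    - {"translation":[0,0,0],"delta_rot":[0,0,0],"jaw":0}

```text
clock: 29.27
tcp_pos: [0.6552, -0.2003, 0.1311]
orientation: [[0.985, -0.17, 0.002], [-0.17, -0.985, 0.001], [0.002, -0.001, -1.0]]
force: [0.1, -1.1, -2.5]
opening: 0.05
grip_force: 49.8
```

```bash
python3 - <<'E'
from kin import *
print(pose().round(4).tolist())
f,C=cam("side");print(look("pack",f,C),look("bay",f,C))
cv2.imwrite("pics/s5.png",cv2.resize(f["pixels"][:,:,::-1][95:195,210:310],None,fx=6,fy=6,interpolation=cv2.INTER_CUBIC))
route(mk(down(-99.75),[.655,-.1993,.131]),mk(down(-99.75),[.655,-.1993,.106]))
E
```

```text
[[0.9854, -0.1702, 0.0017, 0.6552], [-0.1702, -0.9854, 0.0007, -0.2003], [0.0016, -0.001, -1.0, 0.1311], [0.0, 0.0, 0.0, 1.0]]
[([0.653, -0.1957, 0.0654], 0.82)] [([0.6518, -0.1974, 0.0533], 0.76)]
calls 1 t [-0.0, -0.1, -0.0] r [-0.0001, -0.0001, -0.0001] | rate 0.00 err 0.000 marg 64 mid [0.655, -0.2, 0.131] q [-27.0, 30.0, 77.0, 0.0, 73.0, 73.0]
calls 1 t [-0.0, 0.0, 3.1] r [0.0, 0.0, 0.0] | rate 0.03 err 0.000 marg 61 mid [0.655, -0.199, 0.115] q [-27.0, 31.0, 78.0, 0.0, 71.0, 73.0]
```

View pics/s5.png

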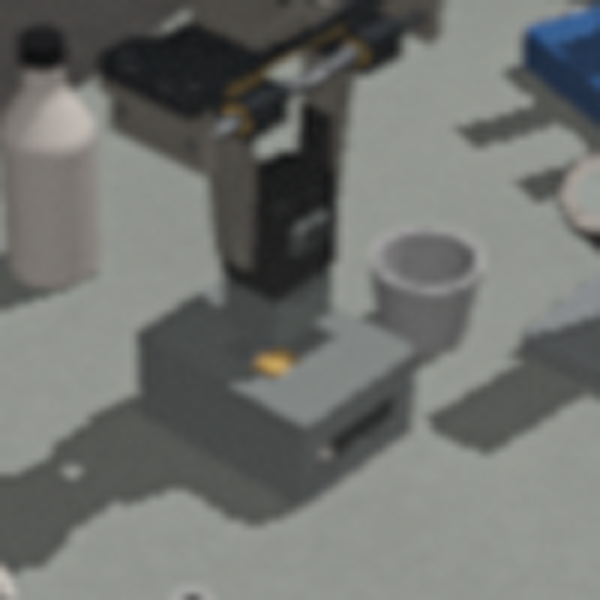

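The crop shows the pack upright over the bay, its latch side at (310,230) and the bay's brass showing at (272,362). Descending gently with a force check.

Emit:
move_arm:
  deltas:
    - {"translation":[0,-0.4,0],"delta_rot":[0,0,0],"jaw":0}
    - {"translation":[0,-0.4,0],"delta_rot":[0,0,0],"jaw":0}
    - {"translation":[0,0,3],"delta_rot":[0,0,0],"jaw":0}
    - {"translation":[0,0,3],"delta_rot":[0,0,0],"jaw":0}
    - {"translation":[0,0,3],"delta_rot":[0,0,0],"jaw":0}
    - {"translation":[0,0,3],"delta_rot":[0,0,0],"jaw":0}
    - {"translation":[0,0,3],"delta_rot":[0,0,0],"jaw":0}
    - {"translation":[0,0,0],"delta_rot":[0,0,0],"jaw":0}

```text
clock: 30.08
tcp_pos: [0.6548, -0.1991, 0.1145]
orientation: [[0.985, -0.17, -0.0], [-0.17, -0.985, 0.002], [-0.001, -0.002, -1.0]]
force: [0.3, 0.1, -3.1]
opening: 0.0497
grip_force: 49.8
```

Emit:
move_arm:
  deltas:
    - {"translation":[0,0,1],"delta_rot":[0,0,0],"jaw":0}
    - {"translation":[0,0,1],"delta_rot":[0,0,0],"jaw":0}
    - {"translation":[0,0,1],"delta_rot":[0,0,0],"jaw":0}
    - {"translation":[0,0,0],"delta_rot":[0,0,0],"jaw":0}
    - {"translation":[0,0,0],"delta_rot":[0,0,0],"jaw":0}
    - {"translation":[0,0,0],"delta_rot":[0,0,0],"jaw":0}
    - {"translation":[0,0,0],"delta_rot":[0,0,0],"jaw":0}
    - {"translation":[0,0,0],"delta_rot":[0,0,0],"jaw":0}

```text
clock: 30.75
tcp_pos: [0.6554, -0.1994, 0.1128]
orientation: [[0.985, -0.17, 0.001], [-0.17, -0.985, 0.001], [0.001, -0.001, -1.0]]
force: [-0.1, 0.2, -2.3]
opening: 0.0501
grip_force: 49.8
```

The pack is 5 mm into the mouth with no contact force. Continuing, then pressing.

Emit:
move_arm:
  deltas:
    - {"translation":[0,0,2],"delta_rot":[0,0,0],"jaw":0}
    - {"translation":[0,0,2],"delta_rot":[0,0,0],"jaw":0}
    - {"translation":[0,0,2],"delta_rot":[0,0,0],"jaw":0}
    - {"translation":[0,0,2],"delta_rot":[0,0,0],"jaw":0}
    - {"translation":[0,0,2],"delta_rot":[0,0,0],"jaw":0}
    - {"translation":[0,0,2],"delta_rot":[0,0,0],"jaw":0}
    - {"translation":[0,0,0],"delta_rot":[0,0,0],"jaw":0}
    - {"translation":[0,0,0],"delta_rot":[0,0,0],"jaw":0}

```text
clock: 31.42
tcp_pos: [0.6552, -0.1993, 0.1004]
orientation: [[0.985, -0.17, 0.001], [-0.17, -0.985, 0.001], [0.001, -0.001, -1.0]]
force: [0.2, 0.2, -1.2]
opening: 0.0494
grip_force: 49.8
```

Emit:
move_arm:
  deltas:
    - {"translation":[0,0,1.5],"delta_rot":[0,0,0],"jaw":0}
    - {"translation":[0,0,1.5],"delta_rot":[0,0,0],"jaw":0}
    - {"translation":[0,0,1.5],"delta_rot":[0,0,0],"jaw":0}
    - {"translation":[0,0,1.5],"delta_rot":[0,0,0],"jaw":0}
    - {"translation":[0,0,1.5],"delta_rot":[0,0,0],"jaw":0}
    - {"translation":[0,0,1],"delta_rot":[0,0,0],"jaw":0}
    - {"translation":[0,0,0],"delta_rot":[0,0,0],"jaw":0}
    - {"translation":[0,0,0],"delta_rot":[0,0,0],"jaw":0}

```text
clock: 32.08
tcp_pos: [0.6556, -0.1995, 0.093]
orientation: [[0.985, -0.17, 0.002], [-0.17, -0.985, 0.001], [0.002, -0.001, -1.0]]
force: [-2.5, 1.1, 4.2]
opening: 0.0499
grip_force: 49.8
```

Emit:
move_arm:
  deltas:
    - {"translation":[0,0,1],"delta_rot":[0,0,0],"jaw":0}
    - {"translation":[0,0,1],"delta_rot":[0,0,0],"jaw":0}
    - {"translation":[0,0,1],"delta_rot":[0,0,0],"jaw":0}
    - {"translation":[0,0,1],"delta_rot":[0,0,0],"jaw":0}
    - {"translation":[0,0,0.5],"delta_rot":[0,0,0],"jaw":0}
    - {"translation":[0,0,0],"delta_rot":[0,0,0],"jaw":0}
    - {"translation":[0,0,0],"delta_rot":[0,0,0],"jaw":0}
    - {"translation":[0,0,0],"delta_rot":[0,0,0],"jaw":0}

```text
clock: 32.75
tcp_pos: [0.6558, -0.1995, 0.0885]
orientation: [[0.985, -0.17, 0.002], [-0.17, -0.985, 0.001], [0.002, -0.001, -1.0]]
force: [-2.7, 1.7, 5.6]
opening: 0.0498
grip_force: 49.8
```

Emit:
move_arm:
  deltas:
    - {"translation":[0,0,0.5],"delta_rot":[0,0,0],"jaw":0}
    - {"translation":[0,0,0.5],"delta_rot":[0,0,0],"jaw":0}
    - {"translation":[0,0,0.5],"delta_rot":[0,0,0],"jaw":0}
    - {"translation":[0,0,0],"delta_rot":[0,0,0],"jaw":0}
    - {"translation":[0,0,0],"delta_rot":[0,0,0],"jaw":0}
    - {"translation":[0,0,0],"delta_rot":[0,0,0],"jaw":0}
    - {"translation":[0,0,0],"delta_rot":[0,0,0],"jaw":0}
    - {"translation":[0,0,0],"delta_rot":[0,0,0],"jaw":0}

```text
clock: 33.42
tcp_pos: [0.6558, -0.1995, 0.0877]
orientation: [[0.985, -0.17, 0.002], [-0.17, -0.985, 0.0], [0.002, -0.001, -1.0]]
force: [-3.8, 1.7, 9.5]
opening: 0.0498
grip_force: 49.8
```

Expected bottom is now 0.0251, and force is starting to rise. Pressing a little more to make sure it is home.

Emit:
move_arm:
  deltas:
    - {"translation":[0,0,0.5],"delta_rot":[0,0,0],"jaw":0}
    - {"translation":[0,0,0.5],"delta_rot":[0,0,0],"jaw":0}
    - {"translation":[0,0,0.5],"delta_rot":[0,0,0],"jaw":0}
    - {"translation":[0,0,0],"delta_rot":[0,0,0],"jaw":0}
    - {"translation":[0,0,0],"delta_rot":[0,0,0],"jaw":0}
    - {"translation":[0,0,0],"delta_rot":[0,0,0],"jaw":0}
    - {"translation":[0,0,0],"delta_rot":[0,0,0],"jaw":0}
    - {"translation":[0,0,0],"delta_rot":[0,0,0],"jaw":0}

```text
clock: 34.08
tcp_pos: [0.6559, -0.1995, 0.0876]
orientation: [[0.985, -0.17, 0.002], [-0.17, -0.985, 0.0], [0.002, -0.001, -1.0]]
force: [-5.9, 3.5, 15.7]
opening: 0.0493
grip_force: 49.8
```

Emit:
move_arm:
  deltas:
    - {"translation":[0,0,0.5],"delta_rot":[0,0,0],"jaw":0}
    - {"translation":[0,0,0.5],"delta_rot":[0,0,0],"jaw":0}
    - {"translation":[0,0,0.5],"delta_rot":[0,0,0],"jaw":0}
    - {"translation":[0,0,0],"delta_rot":[0,0,0],"jaw":0}
    - {"translation":[0,0,0],"delta_rot":[0,0,0],"jaw":0}
    - {"translation":[0,0,0],"delta_rot":[0,0,0],"jaw":0}
    - {"translation":[0,0,0],"delta_rot":[0,0,0],"jaw":0}
    - {"translation":[0,0,0],"delta_rot":[0,0,0],"jaw":0}

```text
clock: 34.75
tcp_pos: [0.656, -0.1996, 0.0876]
orientation: [[0.985, -0.17, 0.002], [-0.17, -0.985, 0.0], [0.002, -0.0, -1.0]]
force: [-8.9, 4.8, 21.5]
opening: 0.0502
grip_force: 49.8
```

The stop is hard at TCP 0.0876, exactly the home height. Relieving the press, releasing and lifting.

Emit:
move_arm:
  deltas:
    - {"translation":[0,0,-1.5],"delta_rot":[0,0,0],"jaw":0}
    - {"translation":[0,0,-1.5],"delta_rot":[0,0,0],"jaw":0}
    - {"translation":[0,0,0],"delta_rot":[0,0,0],"jaw":0.7}
    - {"translation":[0,0,0],"delta_rot":[0,0,0],"jaw":0.7}
    - {"translation":[0,0,0],"delta_rot":[0,0,0],"jaw":0.7}
    - {"translation":[0,0,0],"delta_rot":[0,0,0],"jaw":0.7}
    - {"translation":[0,0,0],"delta_rot":[0,0,0],"jaw":0.7}
    - {"translation":[0,0,0],"delta_rot":[0,0,0],"jaw":0.7}

```text
clock: 35.42
tcp_pos: [0.6553, -0.1993, 0.0857]
orientation: [[0.985, -0.17, 0.001], [-0.17, -0.985, 0.001], [0.001, -0.001, -1.0]]
force: [0.0, 0.4, 0.1]
opening: 0.0643
grip_force: 0.0
```

Emit:
move_arm:
  deltas:
    - {"translation":[0,0,-4],"delta_rot":[0,0,0],"jaw":0.7}
    - {"translation":[0,0,-10],"delta_rot":[0,0,0],"jaw":0.7}
    - {"translation":[0,0,-25],"delta_rot":[0,0,0],"jaw":0.7}
    - {"translation":[0,0,-30],"delta_rot":[0,0,0],"jaw":0.7}
    - {"translation":[0,0,-35],"delta_rot":[0,0,0],"jaw":0.7}
    - {"translation":[0,0,-35],"delta_rot":[0,0,0],"jaw":0.7}
    - {"translation":[0,0,-35],"delta_rot":[0,0,0],"jaw":0.7}
    - {"translation":[0,0,0],"delta_rot":[0,0,0],"jaw":0.7}

```text
clock: 36.08
tcp_pos: [0.6586, -0.2012, 0.2716]
orientation: [[0.985, -0.17, 0.016], [-0.17, -0.985, -0.006], [0.017, 0.004, -1.0]]
force: [0.8, 0.3, 1.9]
opening: 0.0644
grip_force: 0.0
```

```bash
python3 - <<'E'
from kin import *
print(pose()[:3,3].round(4),read_state()["opening"])
for n in("side","top"):
    f,C=cam(n);print(n,[(k,look(k,f,C,.4)) for k in("pack","pack_top","spanner_0","socket_0")])
cv2.imwrite("pics/t6.png",cv2.resize(f["pixels"][:,:,::-1],None,fx=1.5,fy=1.5))
route(mk(down(-99.75),[.46,0.03,.30]))
E
```

```text
[ 0.6586 -0.2012  0.2716] 0.06439152378315449
side [('pack', [([0.4287, 0.3866, 0.0017], 0.69), ([0.6529, -0.1962, 0.0246], 0.59)]), ('pack_top', [([0.6558, -0.2002, 0.107], 0.69)]), ('spanner_0', [([0.5809, 0.1062, -0.0019], 0.68), ([0.5599, -0.0334, 0.0037], 0.64)]), ('socket_0', [([0.2855, 0.2305, -0.0041], 0.67), ([0.5111, 0.2081, -0.006], 0.64), ([0.3627, 0.1279, -0.002], 0.6), ([0.423, 0.2066, 0.0017], 0.5), ([0.4579, 0.0777, -0.0015], 0.48), ([0.4471, -0.0411, -0.0052], 0.44)])]
top [('pack', [([0.656, -0.1992, 0.0243], 0.66)]), ('pack_top', [([0.6509, -0.2037, 0.1075], 0.63)]), ('spanner_0', [([0.5805, 0.1084, -0.002], 0.52), ([0.5589, -0.0409, 0.0047], 0.45), ([0.4181, 0.205, -0.0019], 0.45), ([0.6525, -0.1978, 0.0233], 0.44)]), ('socket_0', [([0.2801, 0.2285, 0.0005], 0.52), ([0.5115, 0.2094, 0.0035], 0.49), ([0.3564, 0.1277, -0.0012], 0.46), ([0.4175, 0.2086, 0.0001], 0.41), ([0.4593, 0.0737, 0.0002], 0.41)])]
calls 2 t [-14.4, -12.1, -2.5] r [-0.0001, 0.0001, -0.0001] | rate 0.30 err 0.000 marg 43 mid [0.545, -0.07, 0.282] q [-11.0, -11.0, 103.0, -0.0, 88.0, 88.0]
```

Pack reads home (underside ≈ 0.024 in both views). Now to a hover for spanners and sockets.

Emit:
move_arm:
  deltas:
    - {"translation":[-14.4,-12.1,-2.5],"delta_rot":[0,0,0],"jaw":0.7}
    - {"translation":[-14.4,-12.1,-2.5],"delta_rot":[0,0,0],"jaw":0.7}
    - {"translation":[-14.4,-12.1,-2.5],"delta_rot":[0,0,0],"jaw":0.7}
    - {"translation":[-14.4,-12.1,-2.5],"delta_rot":[0,0,0],"jaw":0.7}
    - {"translation":[-14.4,-12.1,-2.5],"delta_rot":[0,0,0],"jaw":0.7}
    - {"translation":[-14.4,-12.1,-2.5],"delta_rot":[0,0,0],"jaw":0.7}
    - {"translation":[-14.4,-12.1,-2.5],"delta_rot":[0,0,0],"jaw":0.7}
    - {"translation":[-14.4,-12.1,-2.5],"delta_rot":[0,0,0],"jaw":0.7}

```text
clock: 37.25
tcp_pos: [0.5573, -0.0838, 0.2799]
orientation: [[0.985, -0.17, 0.001], [-0.17, -0.985, 0.001], [0.0, -0.001, -1.0]]
force: [-0.6, -0.1, 1.1]
opening: 0.0645
grip_force: 0.0
```

Emit:
move_arm:
  deltas:
    - {"translation":[-14.4,-12.1,-2.5],"delta_rot":[0,0,0],"jaw":0.5}
    - {"translation":[-14.4,-12.1,-2.5],"delta_rot":[0,0,0],"jaw":0.5}
    - {"translation":[-14.4,-12.1,-2.5],"delta_rot":[0,0,0],"jaw":0.5}
    - {"translation":[-14.4,-12.1,-2.5],"delta_rot":[0,0,0],"jaw":0.5}
    - {"translation":[-14.4,-12.1,-2.5],"delta_rot":[0,0,0],"jaw":0.5}
    - {"translation":[-14.4,-12.1,-2.5],"delta_rot":[0,0,0],"jaw":0.5}
    - {"translation":[-14.4,-12.1,-2.5],"delta_rot":[0,0,0],"jaw":0.5}
    - {"translation":[-14.4,-12.1,-2.5],"delta_rot":[0,0,0],"jaw":0.5}

```text
clock: 37.92
tcp_pos: [0.4602, 0.031, 0.3]
orientation: [[0.985, -0.17, 0.001], [-0.17, -0.985, 0.001], [0.001, -0.001, -1.0]]
force: [-0.0, -0.0, 0.2]
opening: 0.0463
grip_force: 0.0
```

```bash
cat >> kin.py <<'E'
def spanners(f,C,z=.008):
    out=[]
    for d in outline_of("spanner_0",f):
        m=d["pixels"]
        if d["confidence"]<.3 or m.sum()<300: continue
        ys,xs=np.nonzero(m);P=ray(f,C,np.c_[xs,ys],z)[:,:2]*1000;c=P.mean(0);_,_,V=np.linalg.svd(P-c,full_matrices=False)
        a=V[0]*np.sign(V[0,0]+1e-9);pr=(P-c)@a;q=(P-c)@np.array([-a[1],a[0]]);mid=c+a*(pr.max()+pr.min())/2
        s=np.abs(pr-(pr.max()+pr.min())/2)<20;mid=mid+np.array([-a[1],a[0]])*np.mean(q[s])
        out.append(dict(conf=round(d["confidence"],2),mid=mid.round(1).tolist(),yaw=round(float(np.degrees(np.arctan2(a[1],a[0]))),1),len=round(float(np.ptp(pr)))))
    return out
E
python3 - <<'E'
from kin import *
print(pose()[:3,3])
f,C=cam("wrist");cv2.imwrite("pics/w7.png",f["pixels"][:,:,::-1])
print(*spanners(f,C),sep="\n")
for k in("spanner_0","socket_0"):print(k,[(p,c,proj(f,C,p).round().tolist()) for p,c in look(k,f,C)])
E
```

```text
[0.46022509 0.03104086 0.30001993]
{'conf': 0.88, 'mid': [581.7, 105.1], 'yaw': -10.4, 'len': 120}
{'conf': 0.58, 'mid': [559.5, -32.5], 'yaw': -16.7, 'len': 121}
spanner_0 [([0.5579, -0.0319, 0.0003], 0.78, [290.0, 83.0]), ([0.5807, 0.1053, 0.0001], 0.69, [193.0, 83.0])]
socket_0 [([0.4203, 0.2006, 0.0017], 0.97, [156.0, 201.0]), ([0.511, 0.21, 0.0002], 0.75, [135.0, 144.0]), ([0.4559, 0.0743, 0.0038], 0.7, [231.0, 165.0]), ([0.4546, -0.042, 0.0009], 0.56, [307.0, 153.0])]
```

View pics/w7.png

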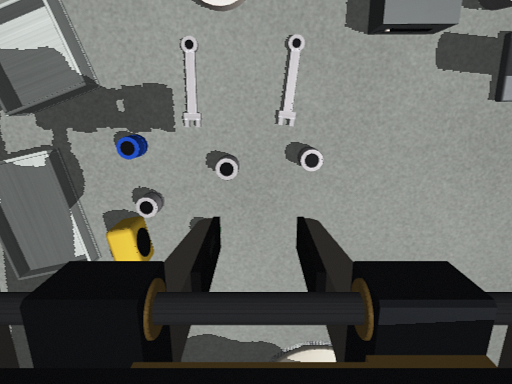

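The wrist view shows spanners at (191,83) and (290,82), and steel sockets at (227,168), (311,159) and (148,207). The blue look-alike is at (131,147), and the yellow tape measure, at (130,240), sits close to the third socket. Spanner at (559.5,−32.5) first.

```bash
python3 - <<'E'
from kin import *
a=mk(down(-106.7),[.5595,-.033,.08]);b=a.copy();b[2,3]=.018;c=a.copy();c[2,3]=.17
route(a,b,c,mk(down(-87.3),[.35,.375,.22]))
E
```

```text
calls 1 t [13.7, 5.0, 27.5] r [-0.0001, -0.0002, 0.0151] | rate 0.47 err 0.000 marg 46 mid [0.524, -0.008, 0.163] q [-16.0, 16.0, 101.0, 0.0, 63.0, 91.0]
calls 1 t [0.0, 0.0, 7.7] r [0.0, 0.0, 0.0] | rate 0.09 err 0.000 marg 46 mid [0.56, -0.033, 0.041] q [-16.0, 22.0, 102.0, 0.0, 56.0, 91.0]
calls 1 t [0.0, 0.0, -19.0] r [0.0, 0.0, 0.0] | rate 0.22 err 0.000 marg 48 mid [0.56, -0.033, 0.113] q [-16.0, 10.0, 97.0, -0.0, 73.0, 91.0]
calls 2 t [-16.4, -23.7, -3.1] r [0.0, 0.0, -0.0212] | rate 0.41 err 0.000 marg 50 mid [0.459, 0.205, 0.198] q [33.0, 0.0, 102.0, -0.0, 78.0, 121.0]
```

Emit:
move_arm:
  deltas:
    - {"translation":[13.7,5,27.5],"delta_rot":[0,0,0.0151],"jaw":0.5}
    - {"translation":[13.7,5,27.5],"delta_rot":[0,0,0.0151],"jaw":0.5}
    - {"translation":[13.7,5,27.5],"delta_rot":[0,0,0.0151],"jaw":0.5}
    - {"translation":[13.7,5,27.5],"delta_rot":[0,0,0.0151],"jaw":0.5}
    - {"translation":[13.7,5,27.5],"delta_rot":[0,0,0.0151],"jaw":0.5}
    - {"translation":[13.7,5,27.5],"delta_rot":[0,0,0.0151],"jaw":0.5}
    - {"translation":[13.7,5,27.5],"delta_rot":[0,0,0.0151],"jaw":0.5}
    - {"translation":[13.7,5,27.5],"delta_rot":[0,0,0.0151],"jaw":0.5}

```text
clock: 38.78
tcp_pos: [0.5599, -0.0341, 0.078]
orientation: [[0.957, -0.289, 0.001], [-0.289, -0.957, 0.001], [0.0, -0.001, -1.0]]
force: [0.2, 0.2, -0.3]
opening: 0.0458
grip_force: 0.0
```

Emit:
move_arm:
  deltas:
    - {"translation":[0,0,8.8],"delta_rot":[0,0,0],"jaw":0.5}
    - {"translation":[0,0,8.8],"delta_rot":[0,0,0],"jaw":0.5}
    - {"translation":[0,0,8.8],"delta_rot":[0,0,0],"jaw":0.5}
    - {"translation":[0,0,8.8],"delta_rot":[0,0,0],"jaw":0.5}
    - {"translation":[0,0,8.8],"delta_rot":[0,0,0],"jaw":0.5}
    - {"translation":[0,0,8.8],"delta_rot":[0,0,0],"jaw":0.5}
    - {"translation":[0,0,8.8],"delta_rot":[0,0,0],"jaw":0.5}
    - {"translation":[0,0,0],"delta_rot":[0,0,0],"jaw":0.5}

```text
clock: 39.45
tcp_pos: [0.5579, -0.0321, 0.0168]
orientation: [[0.958, -0.287, -0.002], [-0.287, -0.958, 0.002], [-0.002, -0.001, -1.0]]
force: [-0.7, 0.6, 0.3]
opening: 0.0458
grip_force: 0.0
```

Emit:
move_arm:
  deltas:
    - {"translation":[0,0,0],"delta_rot":[0,0,0],"jaw":0}
    - {"translation":[0,0,0],"delta_rot":[0,0,0],"jaw":0}
    - {"translation":[0,0,0],"delta_rot":[0,0,0],"jaw":0}
    - {"translation":[0,0,0],"delta_rot":[0,0,0],"jaw":0}
    - {"translation":[0,0,0],"delta_rot":[0,0,0],"jaw":0}
    - {"translation":[0,0,0],"delta_rot":[0,0,0],"jaw":0}
    - {"translation":[0,0,0],"delta_rot":[0,0,0],"jaw":0}
    - {"translation":[0,0,0],"delta_rot":[0,0,0],"jaw":0}
  squeeze: 30

```text
clock: 40.12
tcp_pos: [0.5596, -0.0327, 0.019]
orientation: [[0.958, -0.288, 0.002], [-0.288, -0.958, 0.001], [0.001, -0.001, -1.0]]
force: [-0.5, -0.5, 2.6]
opening: 0.0121
grip_force: 30.0
```

Emit:
move_arm:
  deltas:
    - {"translation":[0,0,0],"delta_rot":[0,0,0],"jaw":0}
    - {"translation":[0,0,-5],"delta_rot":[0,0,0],"jaw":0}
    - {"translation":[0,0,-20],"delta_rot":[0,0,0],"jaw":0}
    - {"translation":[0,0,-25],"delta_rot":[0,0,0],"jaw":0}
    - {"translation":[0,0,-25],"delta_rot":[0,0,0],"jaw":0}
    - {"translation":[0,0,-25],"delta_rot":[0,0,0],"jaw":0}
    - {"translation":[0,0,-25],"delta_rot":[0,0,0],"jaw":0}
    - {"translation":[0,0,-25],"delta_rot":[0,0,0],"jaw":0}

```text
clock: 40.78
tcp_pos: [0.5586, -0.0326, 0.1696]
orientation: [[0.958, -0.288, 0.0], [-0.288, -0.958, 0.001], [0.0, -0.001, -1.0]]
force: [0.4, -0.1, -0.9]
opening: 0.0121
grip_force: 30.0
```

Emit:
move_arm:
  deltas:
    - {"translation":[-16.4,-23.7,-3.1],"delta_rot":[0,0,-0.0212],"jaw":0}
    - {"translation":[-16.4,-23.7,-3.1],"delta_rot":[0,0,-0.0212],"jaw":0}
    - {"translation":[-16.4,-23.7,-3.1],"delta_rot":[0,0,-0.0212],"jaw":0}
    - {"translation":[-16.4,-23.7,-3.1],"delta_rot":[0,0,-0.0212],"jaw":0}
    - {"translation":[-16.4,-23.7,-3.1],"delta_rot":[0,0,-0.0212],"jaw":0}
    - {"translation":[-16.4,-23.7,-3.1],"delta_rot":[0,0,-0.0212],"jaw":0}
    - {"translation":[-16.4,-23.7,-3.1],"delta_rot":[0,0,-0.0212],"jaw":0}
    - {"translation":[-16.4,-23.7,-3.1],"delta_rot":[0,0,-0.0212],"jaw":0}

```text
clock: 41.45
tcp_pos: [0.4709, 0.1816, 0.1935]
orientation: [[0.993, -0.121, 0.001], [-0.121, -0.993, 0.001], [0.001, -0.001, -1.0]]
force: [0.4, -0.1, -1.0]
opening: 0.0122
grip_force: 30.0
```

Emit:
move_arm:
  deltas:
    - {"translation":[-16.4,-23.7,-3.1],"delta_rot":[0,0,-0.0212],"jaw":0}
    - {"translation":[-16.4,-23.7,-3.1],"delta_rot":[0,0,-0.0212],"jaw":0}
    - {"translation":[-16.4,-23.7,-3.1],"delta_rot":[0,0,-0.0212],"jaw":0}
    - {"translation":[-16.4,-23.7,-3.1],"delta_rot":[0,0,-0.0212],"jaw":0}
    - {"translation":[-16.4,-23.7,-3.1],"delta_rot":[0,0,-0.0212],"jaw":0}
    - {"translation":[-16.4,-23.7,-3.1],"delta_rot":[0,0,-0.0212],"jaw":0}
    - {"translation":[-16.4,-23.7,-3.1],"delta_rot":[0,0,-0.0212],"jaw":0}
    - {"translation":[-16.4,-23.7,-3.1],"delta_rot":[0,0,-0.0212],"jaw":0}

```text
clock: 42.12
tcp_pos: [0.3489, 0.3767, 0.2183]
orientation: [[0.999, 0.048, 0.001], [0.048, -0.999, 0.001], [0.001, -0.001, -1.0]]
force: [0.3, -0.2, -0.8]
opening: 0.0122
grip_force: 30.0
```

```bash
python3 - <<'E'
from kin import *
print(pose()[:3,3],read_state()["opening"])
f,C=cam("wrist");cv2.imwrite("pics/w8.png",f["pixels"][:,:,::-1])
ST=[(.185,.125,0,.03)];QT=[(.12,.12,0,.04)]
print(look("spanner_tray",f,C));print(fitbox([(f,C,mask("spanner_tray",f,[.431,.382,.02],C))],[431,382,.045],ST))
print(look("socket_tray",f,C))
V=[]
f1,C1=cam("top");f2,C2=cam("side")
print("st",fitbox([(f1,C1,mask("spanner_tray",f1,[.431,.382,.02],C1)),(f2,C2,mask("spanner_tray",f2,[.431,.382,.02],C2))],[431,382,.045],ST))
print("qt",fitbox([(f1,C1,mask("socket_tray",f1,[.644,.304,.02],C1)),(f2,C2,mask("socket_tray",f2,[.644,.304,.02],C2))],[644,304,.15],QT))
E
```

```text
[0.3488896  0.37670391 0.21834716] 0.012203193610327956
[([0.432, 0.3811, -0.001], 0.93)]
([430.853, 381.408, 0.049], np.float64(0.084))
[]
st ([429.277, 383.32, 0.044], np.float64(0.43))
qt ([645.5, 303.807, 0.173], np.float64(0.102))
```

View pics/w8.png

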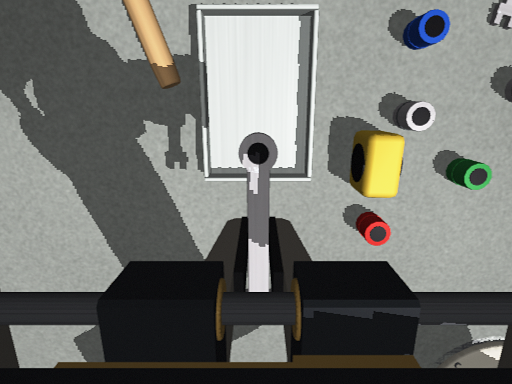

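The wrist view shows the spanner held lengthwise, ring end at (257,152). The oblong tray spans about (197–318, 6–180), the hammer is outside it at (150,40), and the tape measure is at (377,163). Tray pose (431, 381.4), yaw 2.7°. Lowering into its left half.

```bash
python3 - <<'E'
from kin import *
a=mk(down(-87.3),[.430,.4034,.09]);b=a.copy();b[2,3]=.025
c=a.copy();c[2,3]=.15
d=mk(down(-100.4),[.50,.118,.15]);e=mk(down(-100.4),[.5815,.105,.08])
route(a,b,c,e)
E
```

```text
calls 1 t [10.1, -3.1, 16.0] r [-0.0001, -0.0001, -0.0002] | rate 0.31 err 0.000 marg 51 mid [0.4, 0.393, 0.138] q [31.0, 19.0, 96.0, 0.0, 65.0, 119.0]
calls 1 t [0.0, 0.0, 8.1] r [0.0, 0.0, 0.0] | rate 0.09 err 0.000 marg 48 mid [0.43, 0.403, 0.049] q [31.0, 25.0, 97.0, 0.0, 58.0, 119.0]
calls 1 t [0.0, 0.0, -15.6] r [0.0, 0.0, 0.0] | rate 0.17 err 0.000 marg 50 mid [0.43, 0.403, 0.103] q [31.0, 15.0, 94.0, -0.0, 71.0, 119.0]
calls 2 t [10.6, 18.1, 4.4] r [0.0, 0.0, 0.0143] | rate 0.26 err 0.000 marg 54 mid [0.524, 0.24, 0.111] q [-1.0, 20.0, 96.0, 0.0, 64.0, 99.0]
```

Emit:
move_arm:
  deltas:
    - {"translation":[10.1,-3.1,16],"delta_rot":[0,0,-0.0002],"jaw":0}
    - {"translation":[10.1,-3.1,16],"delta_rot":[0,0,-0.0002],"jaw":0}
    - {"translation":[10.1,-3.1,16],"delta_rot":[0,0,-0.0002],"jaw":0}
    - {"translation":[10.1,-3.1,16],"delta_rot":[0,0,-0.0002],"jaw":0}
    - {"translation":[10.1,-3.1,16],"delta_rot":[0,0,-0.0002],"jaw":0}
    - {"translation":[10.1,-3.1,16],"delta_rot":[0,0,-0.0002],"jaw":0}
    - {"translation":[10.1,-3.1,16],"delta_rot":[0,0,-0.0002],"jaw":0}
    - {"translation":[10.1,-3.1,16],"delta_rot":[0,0,-0.0002],"jaw":0}

```text
clock: 43.28
tcp_pos: [0.4307, 0.4042, 0.0896]
orientation: [[0.999, 0.048, 0.001], [0.048, -0.999, 0.001], [0.001, -0.001, -1.0]]
force: [-0.0, -0.2, -0.6]
opening: 0.0118
grip_force: 30.0
```

Emit:
move_arm:
  deltas:
    - {"translation":[0,0,10],"delta_rot":[0,0,0],"jaw":0}
    - {"translation":[0,0,10],"delta_rot":[0,0,0],"jaw":0}
    - {"translation":[0,0,10],"delta_rot":[0,0,0],"jaw":0}
    - {"translation":[0,0,10],"delta_rot":[0,0,0],"jaw":0}
    - {"translation":[0,0,10],"delta_rot":[0,0,0],"jaw":0}
    - {"translation":[0,0,9],"delta_rot":[0,0,0],"jaw":0}
    - {"translation":[0,0,5.5],"delta_rot":[0,0,0],"jaw":0}
    - {"translation":[0,0,0],"delta_rot":[0,0,0],"jaw":0}

```text
clock: 43.95
tcp_pos: [0.4292, 0.4043, 0.0248]
orientation: [[0.999, 0.049, -0.0], [0.049, -0.999, 0.0], [-0.0, -0.0, -1.0]]
force: [-0.5, -0.5, -1.3]
opening: 0.012
grip_force: 30.0
```

Emit:
move_arm:
  deltas:
    - {"translation":[0,0,0],"delta_rot":[0,0,0],"jaw":0.3}
    - {"translation":[0,0,0],"delta_rot":[0,0,0],"jaw":0.3}
    - {"translation":[0,0,0],"delta_rot":[0,0,0],"jaw":0.3}
    - {"translation":[0,0,0],"delta_rot":[0,0,0],"jaw":0.3}
    - {"translation":[0,0,-15],"delta_rot":[0,0,0],"jaw":0.3}
    - {"translation":[0,0,-35],"delta_rot":[0,0,0],"jaw":0.3}
    - {"translation":[0,0,-35],"delta_rot":[0,0,0],"jaw":0.3}
    - {"translation":[0,0,-40],"delta_rot":[0,0,0],"jaw":0.3}

```text
clock: 44.62
tcp_pos: [0.4288, 0.4039, 0.1514]
orientation: [[0.999, 0.049, -0.001], [0.049, -0.999, -0.0], [-0.001, 0.0, -1.0]]
force: [1.4, 0.0, -0.0]
opening: 0.0278
grip_force: 0.0
```

```bash
python3 - <<'E'
from kin import *
print(pose()[:3,3],read_state()["opening"])
for n in ("top","side"):
    f,C=cam(n);print(look("spanner_0",f,C))
route(mk(down(-100.4),[.5815,.105,.08]))
E
```

```text
[0.42881326 0.40394944 0.1514389 ] 0.027786105884170194
[([0.5803, 0.108, -0.0041], 0.64), ([0.4279, 0.4021, 0.0063], 0.58)]
[([0.4303, 0.4048, 0.0066], 0.84), ([0.5794, 0.1087, -0.0023], 0.69)]
calls 2 t [10.5, 18.2, 4.5] r [-0.0002, -0.0003, 0.0144] | rate 0.26 err 0.000 marg 54 mid [0.524, 0.241, 0.112] q [-1.0, 20.0, 96.0, 0.0, 64.0, 99.0]
```

Emit:
move_arm:
  deltas:
    - {"translation":[10.5,18.2,4.5],"delta_rot":[0,0,0.0144],"jaw":0.5}
    - {"translation":[10.5,18.2,4.5],"delta_rot":[0,0,0.0144],"jaw":0.5}
    - {"translation":[10.5,18.2,4.5],"delta_rot":[0,0,0.0144],"jaw":0.5}
    - {"translation":[10.5,18.2,4.5],"delta_rot":[0,0,0.0144],"jaw":0.5}
    - {"translation":[10.5,18.2,4.5],"delta_rot":[0,0,0.0144],"jaw":0.5}
    - {"translation":[10.5,18.2,4.5],"delta_rot":[0,0,0.0144],"jaw":0.5}
    - {"translation":[10.5,18.2,4.5],"delta_rot":[0,0,0.0144],"jaw":0.5}
    - {"translation":[10.5,18.2,4.5],"delta_rot":[0,0,0.0144],"jaw":0.5}

```text
clock: 45.48
tcp_pos: [0.5124, 0.2576, 0.1124]
orientation: [[0.998, -0.067, -0.003], [-0.067, -0.998, 0.0], [-0.003, 0.0, -1.0]]
force: [0.3, 0.9, 0.6]
opening: 0.0462
grip_force: 0.0
```

Emit:
move_arm:
  deltas:
    - {"translation":[10.5,18.2,4.5],"delta_rot":[0,0,0.0144],"jaw":0.5}
    - {"translation":[10.5,18.2,4.5],"delta_rot":[0,0,0.0144],"jaw":0.5}
    - {"translation":[10.5,18.2,4.5],"delta_rot":[0,0,0.0144],"jaw":0.5}
    - {"translation":[10.5,18.2,4.5],"delta_rot":[0,0,0.0144],"jaw":0.5}
    - {"translation":[10.5,18.2,4.5],"delta_rot":[0,0,0.0144],"jaw":0.5}
    - {"translation":[10.5,18.2,4.5],"delta_rot":[0,0,0.0144],"jaw":0.5}
    - {"translation":[10.5,18.2,4.5],"delta_rot":[0,0,0.0144],"jaw":0.5}
    - {"translation":[10.5,18.2,4.5],"delta_rot":[0,0,0.0144],"jaw":0.5}

```text
clock: 46.15
tcp_pos: [0.5786, 0.1037, 0.0763]
orientation: [[0.983, -0.181, -0.003], [-0.181, -0.983, 0.001], [-0.003, -0.001, -1.0]]
force: [-0.5, -0.8, -0.4]
opening: 0.0459
grip_force: 0.0
```

```bash
python3 - <<'E'
from kin import *
print(pose().round(4).tolist(),read_state()["opening"])
f,C=cam("wrist");print(*spanners(f,C));print(look("spanner_0",f,C))
f,C=cam("top");print(look("spanner_0",f,C),look("socket_0",f,C))
a=mk(down(-100.4),[.5815,.1055,.018]);c=a.copy();c[2,3]=.15
route(a,c,mk(down(-87.3),[.432,.3594,.10]))
E
```

```text
[[0.9834, -0.1812, -0.0028, 0.5786], [-0.1812, -0.9835, 0.0012, 0.1037], [-0.003, -0.0006, -1.0, 0.0763], [0.0, 0.0, 0.0, 1.0]] 0.04594484455062741
{'conf': 0.82, 'mid': [581.2, 106.6], 'yaw': -10.6, 'len': 122}
[]
[([0.5794, 0.1067, -0.0002], 0.65), ([0.4286, 0.4016, 0.0056], 0.6)] [([0.4514, -0.0461, -0.0004], 0.49), ([0.2791, 0.2301, 0.0004], 0.39)]
calls 1 t [0.3, -0.0, 7.5] r [-0.0002, 0.0001, 0.0001] | rate 0.09 err 0.000 marg 48 mid [0.581, 0.106, 0.041] q [-1.0, 26.0, 97.0, 0.0, 57.0, 99.0]
calls 1 t [0.0, 0.0, -16.5] r [0.0, 0.0, 0.0] | rate 0.18 err 0.000 marg 49 mid [0.582, 0.106, 0.1] q [-1.0, 15.0, 93.0, -0.0, 71.0, 99.0]
calls 2 t [-10.5, -15.2, 3.1] r [0.0, 0.0, -0.0143] | rate 0.23 err 0.000 marg 54 mid [0.505, 0.253, 0.122] q [27.0, 15.0, 100.0, 0.0, 65.0, 115.0]
```

Emit:
move_arm:
  deltas:
    - {"translation":[0.4,-0.2,8.5],"delta_rot":[0,0,0],"jaw":0.5}
    - {"translation":[0.4,-0.2,8.5],"delta_rot":[0,0,0],"jaw":0.5}
    - {"translation":[0.4,-0.2,8.5],"delta_rot":[0,0,0],"jaw":0.5}
    - {"translation":[0.4,-0.2,8.5],"delta_rot":[0,0,0],"jaw":0.5}
    - {"translation":[0.4,-0.2,8.5],"delta_rot":[0,0,0],"jaw":0.5}
    - {"translation":[0.4,-0.2,8.5],"delta_rot":[0,0,0],"jaw":0.5}
    - {"translation":[0,0,7],"delta_rot":[0,0,0],"jaw":0.5}
    - {"translation":[0,0,0],"delta_rot":[0,0,0],"jaw":0.5}

```text
clock: 47.12
tcp_pos: [0.5813, 0.1055, 0.0187]
orientation: [[0.984, -0.18, -0.002], [-0.18, -0.984, 0.001], [-0.002, -0.001, -1.0]]
force: [0.3, 0.6, -0.2]
opening: 0.046
grip_force: 0.0
```

Emit:
move_arm:
  deltas:
    - {"translation":[0,0,0],"delta_rot":[0,0,0],"jaw":0}
    - {"translation":[0,0,0],"delta_rot":[0,0,0],"jaw":0}
    - {"translation":[0,0,0],"delta_rot":[0,0,0],"jaw":0}
    - {"translation":[0,0,0],"delta_rot":[0,0,0],"jaw":0}
    - {"translation":[0,0,0],"delta_rot":[0,0,0],"jaw":0}
    - {"translation":[0,0,0],"delta_rot":[0,0,0],"jaw":0}
    - {"translation":[0,0,0],"delta_rot":[0,0,0],"jaw":0}
    - {"translation":[0,0,0],"delta_rot":[0,0,0],"jaw":0}

```text
clock: 47.78
tcp_pos: [0.5841, 0.1054, 0.0224]
orientation: [[0.984, -0.18, 0.004], [-0.18, -0.984, 0.001], [0.004, -0.002, -1.0]]
force: [-0.8, 0.4, 6.1]
opening: 0.0003
grip_force: 2.9
```

Emit:
move_arm:
  deltas:
    - {"translation":[0,0,0],"delta_rot":[0,0,0],"jaw":0}
    - {"translation":[0,0,-7],"delta_rot":[0,0,0],"jaw":0}
    - {"translation":[0,0,-20],"delta_rot":[0,0,0],"jaw":0}
    - {"translation":[0,0,-25],"delta_rot":[0,0,0],"jaw":0}
    - {"translation":[0,0,-25],"delta_rot":[0,0,0],"jaw":0}
    - {"translation":[0,0,-25],"delta_rot":[0,0,0],"jaw":0}
    - {"translation":[0,0,-25],"delta_rot":[0,0,0],"jaw":0}
    - {"translation":[0,0,0],"delta_rot":[0,0,0],"jaw":0}

```text
clock: 48.45
tcp_pos: [0.586, 0.1054, 0.1542]
orientation: [[0.984, -0.18, 0.011], [-0.18, -0.984, 0.001], [0.011, -0.003, -1.0]]
force: [0.8, 0.7, 0.2]
opening: 0.0005
grip_force: 0.0
```

```bash
python3 - <<'E'
from kin import *
print(pose()[:3,3],read_state()["opening"],read_state()["force"])
route(mk(down(-87.3),[.432,.3594,.10]),mk(down(-87.3),[.432,.3594,.025]))
E
```

```text
[0.5859822  0.10544243 0.15420047] 0.00046557351085125257 [0.80754293 0.6726991  0.22547005]
calls 2 t [-10.8, -15.1, 3.3] r [-0.0001, -0.0007, -0.0143] | rate 0.23 err 0.000 marg 54 mid [0.507, 0.253, 0.124] q [27.0, 15.0, 100.0, 0.0, 65.0, 115.0]
calls 1 t [0.0, 0.0, 9.4] r [0.0, 0.0, 0.0] | rate 0.11 err 0.000 marg 47 mid [0.432, 0.359, 0.053] q [27.0, 21.0, 102.0, 0.0, 57.0, 115.0]
```

Missed: the fingers slid over the shank. I'll look again and go 3 mm lower.

```bash
python3 - <<'E'
from kin import *
T=pose();print(T[:3,3])
f,C=cam("wrist");print(*spanners(f,C));print(look("spanner_0",f,C))
cv2.imwrite("pics/w9.png",f["pixels"][:,:,::-1])
E
```

```text
[0.5859822  0.10544243 0.15420047]
{'conf': 0.89, 'mid': [441.7, 406.0], 'yaw': 7.1, 'len': 59} {'conf': 0.88, 'mid': [595.6, 105.1], 'yaw': -10.1, 'len': 91}
[([0.4338, 0.4057, 0.0041], 0.85), ([0.582, 0.11, -0.0004], 0.75)]
```

View pics/w9.png

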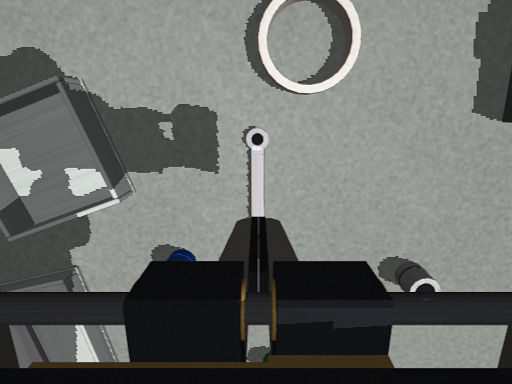

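The spanner still lies under the fingers, ring end at (257,139), unmoved.

```bash
python3 - <<'E'
from kin import *
route(mk(down(-100.4),[.5805,.1055,.05]),mk(down(-100.4),[.5805,.1055,.0155]))
E
```

```text
calls 1 t [-0.2, 0.0, 12.2] r [-0.0001, -0.0, 0.0] | rate 0.13 err 0.000 marg 51 mid [0.581, 0.105, 0.086] q [-1.0, 23.0, 97.0, 0.0, 61.0, 99.0]
calls 1 t [-0.0, -0.0, 4.3] r [0.0, 0.0, 0.0] | rate 0.05 err 0.000 marg 47 mid [0.58, 0.106, 0.028] q [-1.0, 26.0, 97.0, 0.0, 57.0, 99.0]
```

Emit:
move_arm:
  deltas:
    - {"translation":[-0.2,0,12.2],"delta_rot":[0,0,0],"jaw":0.5}
    - {"translation":[-0.2,0,12.2],"delta_rot":[0,0,0],"jaw":0.5}
    - {"translation":[-0.2,0,12.2],"delta_rot":[0,0,0],"jaw":0.5}
    - {"translation":[-0.2,0,12.2],"delta_rot":[0,0,0],"jaw":0.5}
    - {"translation":[-0.2,0,12.2],"delta_rot":[0,0,0],"jaw":0.5}
    - {"translation":[-0.2,0,12.2],"delta_rot":[0,0,0],"jaw":0.5}
    - {"translation":[-0.2,0,12.2],"delta_rot":[0,0,0],"jaw":0.5}
    - {"translation":[-0.2,0,12.2],"delta_rot":[0,0,0],"jaw":0.5}

```text
clock: 49.27
tcp_pos: [0.5809, 0.1058, 0.0488]
orientation: [[0.984, -0.18, 0.001], [-0.18, -0.984, 0.001], [0.001, -0.001, -1.0]]
force: [0.4, 0.2, -0.2]
opening: 0.0455
grip_force: 0.0
```

Emit:
move_arm:
  deltas:
    - {"translation":[0,0,6],"delta_rot":[0,0,0],"jaw":0.5}
    - {"translation":[0,0,6],"delta_rot":[0,0,0],"jaw":0.5}
    - {"translation":[0,0,6],"delta_rot":[0,0,0],"jaw":0.5}
    - {"translation":[0,0,6],"delta_rot":[0,0,0],"jaw":0.5}
    - {"translation":[0,0,6],"delta_rot":[0,0,0],"jaw":0.5}
    - {"translation":[0,0,3],"delta_rot":[0,0,0],"jaw":0.5}
    - {"translation":[0,0,0],"delta_rot":[0,0,0],"jaw":0.5}
    - {"translation":[0,0,0],"delta_rot":[0,0,0],"jaw":0.5}

```text
clock: 49.93
tcp_pos: [0.5812, 0.1058, 0.0173]
orientation: [[0.984, -0.18, 0.001], [-0.18, -0.984, 0.001], [0.001, -0.001, -1.0]]
force: [-0.2, 0.7, 0.6]
opening: 0.0462
grip_force: 0.0
```

```bash
python3 - <<'E'
from kin import *
print(pose().round(4).tolist(),read_state()["force"])
E
```

```text
[[0.9836, -0.1804, 0.0013, 0.5812], [-0.1804, -0.9836, 0.001, 0.1058], [0.001, -0.0012, -1.0, 0.0173], [0.0, 0.0, 0.0, 1.0]] [-0.15280096  0.72547506  0.61585774]
```

Lower by 2 mm and close.

Emit:
move_arm:
  deltas:
    - {"translation":[0,0,1],"delta_rot":[0,0,0],"jaw":0.5}
    - {"translation":[0,0,1],"delta_rot":[0,0,0],"jaw":0.5}
    - {"translation":[0,0,0],"delta_rot":[0,0,0],"jaw":0}
    - {"translation":[0,0,0],"delta_rot":[0,0,0],"jaw":0}
    - {"translation":[0,0,0],"delta_rot":[0,0,0],"jaw":0}
    - {"translation":[0,0,0],"delta_rot":[0,0,0],"jaw":0}
    - {"translation":[0,0,0],"delta_rot":[0,0,0],"jaw":0}
    - {"translation":[0,0,0],"delta_rot":[0,0,0],"jaw":0}

```text
clock: 50.6
tcp_pos: [0.5812, 0.1058, 0.0153]
orientation: [[0.984, -0.18, 0.001], [-0.18, -0.984, 0.001], [0.001, -0.001, -1.0]]
force: [0.1, -0.3, 0.3]
opening: 0.0125
grip_force: 30.0
```

Emit:
move_arm:
  deltas:
    - {"translation":[0,0,0],"delta_rot":[0,0,0],"jaw":0}
    - {"translation":[0,0,0],"delta_rot":[0,0,0],"jaw":0}
    - {"translation":[0,0,-7],"delta_rot":[0,0,0],"jaw":0}
    - {"translation":[0,0,-25],"delta_rot":[0,0,0],"jaw":0}
    - {"translation":[0,0,-25],"delta_rot":[0,0,0],"jaw":0}
    - {"translation":[0,0,-25],"delta_rot":[0,0,0],"jaw":0}
    - {"translation":[0,0,-25],"delta_rot":[0,0,0],"jaw":0}
    - {"translation":[0,0,-25],"delta_rot":[0,0,0],"jaw":0}

```text
clock: 51.27
tcp_pos: [0.5807, 0.1056, 0.1488]
orientation: [[0.984, -0.18, 0.001], [-0.18, -0.984, 0.001], [0.001, -0.001, -1.0]]
force: [1.2, -0.1, 0.1]
opening: 0.0125
grip_force: 30.0
```

```bash
python3 - <<'E'
from kin import *
print(pose()[:3,3],read_state()["opening"],read_state()["grip_force"])
route(mk(down(-87.3),[.432,.3594,.10]),mk(down(-87.3),[.432,.3594,.0235]))
E
```

```text
[0.58067357 0.10562034 0.14878612] 0.01247161146876011 29.99961644411087
calls 2 t [-10.5, -15.2, 3.1] r [-0.0001, -0.0001, -0.0143] | rate 0.23 err 0.000 marg 54 mid [0.504, 0.253, 0.121] q [27.0, 15.0, 100.0, 0.0, 65.0, 115.0]
calls 1 t [0.0, 0.0, 9.6] r [0.0, 0.0, 0.0] | rate 0.11 err 0.000 marg 47 mid [0.432, 0.359, 0.052] q [27.0, 22.0, 102.0, 0.0, 57.0, 115.0]
```

Emit:
move_arm:
  deltas:
    - {"translation":[-10.5,-15.2,3.1],"delta_rot":[0,0,-0.0143],"jaw":0}
    - {"translation":[-10.5,-15.2,3.1],"delta_rot":[0,0,-0.0143],"jaw":0}
    - {"translation":[-10.5,-15.2,3.1],"delta_rot":[0,0,-0.0143],"jaw":0}
    - {"translation":[-10.5,-15.2,3.1],"delta_rot":[0,0,-0.0143],"jaw":0}
    - {"translation":[-10.5,-15.2,3.1],"delta_rot":[0,0,-0.0143],"jaw":0}
    - {"translation":[-10.5,-15.2,3.1],"delta_rot":[0,0,-0.0143],"jaw":0}
    - {"translation":[-10.5,-15.2,3.1],"delta_rot":[0,0,-0.0143],"jaw":0}
    - {"translation":[-10.5,-15.2,3.1],"delta_rot":[0,0,-0.0143],"jaw":0}

```text
clock: 51.93
tcp_pos: [0.5131, 0.2379, 0.1227]
orientation: [[0.998, -0.066, 0.001], [-0.066, -0.998, 0.001], [0.001, -0.001, -1.0]]
force: [0.5, 0.2, -0.7]
opening: 0.0124
grip_force: 30.0
```

Emit:
move_arm:
  deltas:
    - {"translation":[-10.5,-15.2,3.1],"delta_rot":[0,0,-0.0143],"jaw":0}
    - {"translation":[-10.5,-15.2,3.1],"delta_rot":[0,0,-0.0143],"jaw":0}
    - {"translation":[-10.5,-15.2,3.1],"delta_rot":[0,0,-0.0143],"jaw":0}
    - {"translation":[-10.5,-15.2,3.1],"delta_rot":[0,0,-0.0143],"jaw":0}
    - {"translation":[-10.5,-15.2,3.1],"delta_rot":[0,0,-0.0143],"jaw":0}
    - {"translation":[-10.5,-15.2,3.1],"delta_rot":[0,0,-0.0143],"jaw":0}
    - {"translation":[-10.5,-15.2,3.1],"delta_rot":[0,0,-0.0143],"jaw":0}
    - {"translation":[-10.5,-15.2,3.1],"delta_rot":[0,0,-0.0143],"jaw":0}

```text
clock: 52.6
tcp_pos: [0.4312, 0.3608, 0.098]
orientation: [[0.999, 0.048, 0.001], [0.048, -0.999, 0.001], [0.001, -0.001, -1.0]]
force: [-0.2, 0.3, -1.2]
opening: 0.0127
grip_force: 30.0
```

Emit:
move_arm:
  deltas:
    - {"translation":[0,0,11],"delta_rot":[0,0,0],"jaw":0}
    - {"translation":[0,0,11],"delta_rot":[0,0,0],"jaw":0}
    - {"translation":[0,0,11],"delta_rot":[0,0,0],"jaw":0}
    - {"translation":[0,0,11],"delta_rot":[0,0,0],"jaw":0}
    - {"translation":[0,0,11],"delta_rot":[0,0,0],"jaw":0}
    - {"translation":[0,0,11],"delta_rot":[0,0,0],"jaw":0}
    - {"translation":[0,0,11],"delta_rot":[0,0,0],"jaw":0}
    - {"translation":[0,0,0],"delta_rot":[0,0,0],"jaw":0}

```text
clock: 53.27
tcp_pos: [0.4321, 0.3598, 0.0198]
orientation: [[0.999, 0.047, 0.0], [0.047, -0.999, 0.0], [0.0, -0.0, -1.0]]
force: [1.5, 0.0, -1.2]
opening: 0.0123
grip_force: 30.0
```

Emit:
move_arm:
  deltas:
    - {"translation":[0,0,0],"delta_rot":[0,0,0],"jaw":0.3}
    - {"translation":[0,0,0],"delta_rot":[0,0,0],"jaw":0.3}
    - {"translation":[0,0,0],"delta_rot":[0,0,0],"jaw":0.3}
    - {"translation":[0,0,0],"delta_rot":[0,0,0],"jaw":0.3}
    - {"translation":[0,0,-15],"delta_rot":[0,0,0],"jaw":0.3}
    - {"translation":[0,0,-35],"delta_rot":[0,0,0],"jaw":0.3}
    - {"translation":[0,0,-35],"delta_rot":[0,0,0],"jaw":0.3}
    - {"translation":[0,0,-40],"delta_rot":[0,0,0],"jaw":0.3}

```text
clock: 53.93
tcp_pos: [0.4307, 0.3595, 0.1459]
orientation: [[0.999, 0.047, -0.001], [0.047, -0.999, -0.0], [-0.001, 0.0, -1.0]]
force: [0.8, 0.3, -0.1]
opening: 0.0277
grip_force: 0.0
```

```bash
python3 - <<'E'
from kin import *
print(pose()[:3,3],read_state()["opening"])
for n in ("top","side"):
    f,C=cam(n);print(look("spanner_0",f,C),look("socket_0",f,C))
route(mk(down(-87.3),[.34,.20,.26]))
E
```

```text
[0.4306605  0.35947745 0.14585786] 0.02770940749765724
[([0.432, 0.3618, 0.0045], 0.44)] [([0.4594, 0.0708, 0.0009], 0.66), ([0.4507, -0.0463, -0.0011], 0.61), ([0.2784, 0.2275, 0.0008], 0.59), ([0.3575, 0.1266, -0.0011], 0.57), ([0.6512, -0.2031, 0.1072], 0.53), ([0.51, 0.208, -0.0025], 0.48), ([0.4186, 0.205, -0.0011], 0.39)]
[([0.4289, 0.4038, 0.008], 0.78), ([0.4279, 0.3591, 0.0026], 0.56)] [([0.4241, 0.2053, 0.0002], 0.63), ([0.4562, 0.0765, -0.0044], 0.62), ([0.3643, 0.1275, 0.0013], 0.47), ([0.4475, -0.0416, -0.004], 0.44), ([0.5101, 0.2056, -0.0067], 0.39)]
calls 1 t [-12.3, 19.4, -14.5] r [0.0, 0.0001, 0.0] | rate 0.50 err 0.000 marg 33 mid [0.374, 0.26, 0.217] q [13.0, -21.0, 116.0, -0.0, 85.0, 100.0]
```

Both spanners are in the tray. Next is the socket beside the tape measure, gripped with the finger line across the gap (tool-y yaw −138°).

```bash
python3 - <<'E'
from kin import *
route(mk(down(-138),[.420,.205,.13]))
E
```

```text
calls 1 t [5.3, 19.3, 1.8] r [0.0001, 0.0001, 0.1106] | rate 0.44 err 0.000 marg 22 mid [0.44, 0.261, 0.135] q [11.0, -1.0, 114.0, 0.0, 67.0, 149.0]
```

Emit:
move_arm:
  deltas:
    - {"translation":[5.3,19.3,1.8],"delta_rot":[0,0,0.1106],"jaw":0.55}
    - {"translation":[5.3,19.3,1.8],"delta_rot":[0,0,0.1106],"jaw":0.55}
    - {"translation":[5.3,19.3,1.8],"delta_rot":[0,0,0.1106],"jaw":0.55}
    - {"translation":[5.3,19.3,1.8],"delta_rot":[0,0,0.1106],"jaw":0.55}
    - {"translation":[5.3,19.3,1.8],"delta_rot":[0,0,0.1106],"jaw":0.55}
    - {"translation":[5.3,19.3,1.8],"delta_rot":[0,0,0.1106],"jaw":0.55}
    - {"translation":[5.3,19.3,1.8],"delta_rot":[0,0,0.1106],"jaw":0.55}
    - {"translation":[5.3,19.3,1.8],"delta_rot":[0,0,0.1106],"jaw":0.55}

```text
clock: 54.9
tcp_pos: [0.4192, 0.2041, 0.129]
orientation: [[0.665, -0.747, -0.003], [-0.747, -0.665, 0.0], [-0.002, 0.002, -1.0]]
force: [0.4, -0.6, 0.2]
opening: 0.0505
grip_force: 0.0
```

```bash
cat >> kin.py <<'E'
def sockets(f,C):
    out=[]
    for d in outline_of("socket_0",f):
        m=d["pixels"]
        if d["confidence"]<.3 or m.sum()<60: continue
        ys,xs=np.nonzero(m);p0=ray(f,C,[[xs.mean(),ys.mean()]],.018)[0]
        # fit a vertical cylinder (as a 12-gon prism) to the outline
        def cost(q):
            a=np.linspace(0,2*np.pi,24,endpoint=False)
            pts=np.array([proj(f,C,[q[0]/1000+.016*np.cos(t),q[1]/1000+.016*np.sin(t),z]) for t in a for z in(0,.036)])
            im=np.zeros(m.shape,np.uint8);cv2.fillConvexPoly(im,cv2.convexHull((pts*16).round().astype(np.int32)),1,shift=4)
            return 1-(im.astype(bool)&m).sum()/(im.astype(bool)|m).sum()
        x=p0[:2]*1000;r=minimize(cost,x,method="Nelder-Mead",options=dict(initial_simplex=[x,x+[6,0],x+[0,6]]))
        col=f["pixels"][m].mean(0).round().astype(int).tolist()
        out.append((round(d["confidence"],2),r.x.round(1).tolist(),round(r.fun,2),col))
    return out
E
python3 - <<'E'
from kin import *
print(pose()[:3,3])
f,C=cam("wrist");cv2.imwrite("pics/w10.png",f["pixels"][:,:,::-1])
print(look("socket_0",f,C));print(*sockets(f,C),sep="\n")
print(look("tape_measure",f,C))
E
```

```text
[0.41915462 0.20414572 0.1289835 ]
[([0.3588, 0.128, 0.0018], 0.97), ([0.4571, 0.0776, 0.0003], 0.9), ([0.4212, 0.204, 0.0034], 0.81), ([0.5097, 0.2115, -0.0004], 0.64)]
(0.97, [358.3, 126.3], np.float64(0.07), [36, 87, 46])
(0.91, [509.6, 206.8], np.float64(0.05), [30, 55, 122])
(0.74, [457.1, 77.6], np.float64(0.05), [127, 125, 128])
(0.66, [421.4, 204.7], np.float64(0.1), [111, 109, 112])
[([0.3693, 0.2443, 0.0027], 0.75)]
```

View pics/w10.png

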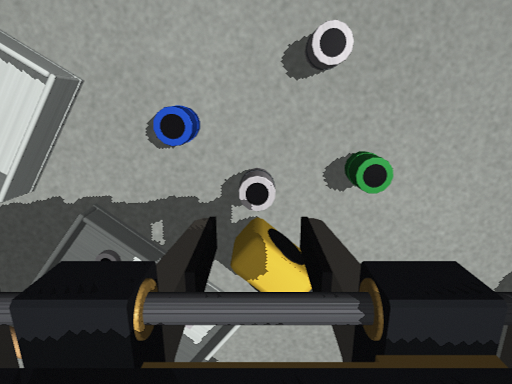

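The wrist view shows the target steel socket at (257,193) between the fingers, with the tape measure below it at (265,255). Blue (174,126) and green (373,174) are clear, and another steel socket is at (332,42).

```bash
python3 - <<'E'
from kin import *
h=mk(down(-138),[.4218,.2040,.020]);l=h.copy();l[2,3]=.14
route(h,l,mk(down(-80.1),[.680,.3098,.12]),mk(down(-80.1),[.680,.3098,.0265]))
E
```

```text
calls 1 t [0.3, -0.1, 13.7] r [0.0, 0.0002, 0.0002] | rate 0.20 err 0.000 marg 23 mid [0.421, 0.205, 0.061] q [11.0, 10.0, 117.0, 0.0, 53.0, 149.0]
calls 1 t [-0.0, -0.0, -15.0] r [0.0, 0.0, 0.0] | rate 0.21 err 0.000 marg 23 mid [0.422, 0.204, 0.095] q [11.0, -2.0, 113.0, -0.0, 68.0, 149.0]
calls 2 t [13.3, -12.4, 1.3] r [0.0, 0.0, -0.0632] | rate 0.42 err 0.000 marg 27 mid [0.581, 0.231, 0.129] q [15.0, 39.0, 64.0, 0.0, 76.0, 95.0]
calls 1 t [-0.0, 0.0, 11.7] r [0.0, 0.0, -0.0] | rate 0.11 err 0.000 marg 54 mid [0.68, 0.31, 0.062] q [15.0, 45.0, 67.0, 0.0, 68.0, 95.0]
```

Emit:
move_arm:
  deltas:
    - {"translation":[0.3,0,15.5],"delta_rot":[0,0,0],"jaw":0.55}
    - {"translation":[0.3,0,15.5],"delta_rot":[0,0,0],"jaw":0.55}
    - {"translation":[0.3,0,15.5],"delta_rot":[0,0,0],"jaw":0.55}
    - {"translation":[0.3,0,15.5],"delta_rot":[0,0,0],"jaw":0.55}
    - {"translation":[0.3,0,15.5],"delta_rot":[0,0,0],"jaw":0.55}
    - {"translation":[0.3,0,15.5],"delta_rot":[0,0,0],"jaw":0.55}
    - {"translation":[0.3,0,15.5],"delta_rot":[0,0,0],"jaw":0.55}
    - {"translation":[0,0,0],"delta_rot":[0,0,0],"jaw":0.55}

```text
clock: 55.77
tcp_pos: [0.4197, 0.2042, 0.0194]
orientation: [[0.671, -0.741, -0.005], [-0.741, -0.671, 0.0], [-0.003, 0.004, -1.0]]
force: [0.0, 0.4, 0.1]
opening: 0.0508
grip_force: 0.0
```

Emit:
move_arm:
  deltas:
    - {"translation":[0,0,0],"delta_rot":[0,0,0],"jaw":0}
    - {"translation":[0,0,0],"delta_rot":[0,0,0],"jaw":0}
    - {"translation":[0,0,0],"delta_rot":[0,0,0],"jaw":0}
    - {"translation":[0,0,0],"delta_rot":[0,0,0],"jaw":0}
    - {"translation":[0,0,0],"delta_rot":[0,0,0],"jaw":0}
    - {"translation":[0,0,0],"delta_rot":[0,0,0],"jaw":0}
    - {"translation":[0,0,0],"delta_rot":[0,0,0],"jaw":0}
    - {"translation":[0,0,0],"delta_rot":[0,0,0],"jaw":0}

```text
clock: 56.43
tcp_pos: [0.4231, 0.2044, 0.0236]
orientation: [[0.669, -0.743, 0.003], [-0.743, -0.669, 0.002], [0.001, -0.003, -1.0]]
force: [-1.1, 1.3, 5.5]
opening: 0.0312
grip_force: 30.0
```

Emit:
move_arm:
  deltas:
    - {"translation":[0,0,-5],"delta_rot":[0,0,0],"jaw":0}
    - {"translation":[0,0,-15],"delta_rot":[0,0,0],"jaw":0}
    - {"translation":[0,0,-20],"delta_rot":[0,0,0],"jaw":0}
    - {"translation":[0,0,-20],"delta_rot":[0,0,0],"jaw":0}
    - {"translation":[0,0,-20],"delta_rot":[0,0,0],"jaw":0}
    - {"translation":[0,0,-20],"delta_rot":[0,0,0],"jaw":0}
    - {"translation":[0,0,-20],"delta_rot":[0,0,0],"jaw":0}
    - {"translation":[0,0,0],"delta_rot":[0,0,0],"jaw":0}

```text
clock: 57.1
tcp_pos: [0.4245, 0.2042, 0.1465]
orientation: [[0.669, -0.743, 0.008], [-0.743, -0.669, 0.002], [0.004, -0.007, -1.0]]
force: [0.2, 0.9, -0.9]
opening: 0.0313
grip_force: 30.0
```

Emit:
move_arm:
  deltas:
    - {"translation":[13.3,-12.4,1.3],"delta_rot":[0,0,-0.0632],"jaw":0}
    - {"translation":[13.3,-12.4,1.3],"delta_rot":[0,0,-0.0632],"jaw":0}
    - {"translation":[13.3,-12.4,1.3],"delta_rot":[0,0,-0.0632],"jaw":0}
    - {"translation":[13.3,-12.4,1.3],"delta_rot":[0,0,-0.0632],"jaw":0}
    - {"translation":[13.3,-12.4,1.3],"delta_rot":[0,0,-0.0632],"jaw":0}
    - {"translation":[13.3,-12.4,1.3],"delta_rot":[0,0,-0.0632],"jaw":0}
    - {"translation":[13.3,-12.4,1.3],"delta_rot":[0,0,-0.0632],"jaw":0}
    - {"translation":[13.3,-12.4,1.3],"delta_rot":[0,0,-0.0632],"jaw":0}

```text
clock: 57.77
tcp_pos: [0.5646, 0.2228, 0.1303]
orientation: [[0.946, -0.323, -0.002], [-0.323, -0.946, 0.0], [-0.002, 0.0, -1.0]]
force: [-0.0, 0.7, -0.4]
opening: 0.0314
grip_force: 30.0
```

```bash
python3 - <<'E'
from kin import *
print(pose()[:3,3],read_state()["opening"],read_state()["grip_force"])
f,C=cam("wrist");print(look("socket_tray",f,C));print(fitbox([(f,C,mask("socket_tray",f,[.645,.304,.02],C))],[645,304,.17],[(.12,.12,0,.04)]))
print(look("socket_0",f,C))
route(mk(down(-80.1),[.680,.3098,.12]),mk(down(-80.1),[.680,.3098,.0265]))
E
```

```text
[0.56459493 0.22280498 0.1302523 ] 0.03138865085348386 29.997572600841522
[([0.6472, 0.3007, -0.0006], 0.84)]
([647.004, 303.748, 0.164], np.float64(0.012))
[([0.564, 0.222, 0.111], 0.74), ([0.4572, 0.0722, 0.004], 0.58), ([0.5088, 0.2086, 0.0014], 0.45)]
calls 1 t [13.4, -12.6, 1.3] r [-0.0, 0.0002, -0.0633] | rate 0.36 err 0.000 marg 54 mid [0.642, 0.27, 0.124] q [15.0, 39.0, 64.0, 0.0, 76.0, 95.0]
calls 1 t [-0.0, 0.0, 11.7] r [0.0, 0.0, -0.0] | rate 0.11 err 0.000 marg 54 mid [0.68, 0.31, 0.062] q [15.0, 45.0, 67.0, 0.0, 68.0, 95.0]
```

Emit:
move_arm:
  deltas:
    - {"translation":[13.4,-12.5,1.3],"delta_rot":[0,0,-0.0633],"jaw":0}
    - {"translation":[13.4,-12.5,1.3],"delta_rot":[0,0,-0.0633],"jaw":0}
    - {"translation":[13.4,-12.5,1.3],"delta_rot":[0,0,-0.0633],"jaw":0}
    - {"translation":[13.4,-12.5,1.3],"delta_rot":[0,0,-0.0633],"jaw":0}
    - {"translation":[13.4,-12.5,1.3],"delta_rot":[0,0,-0.0633],"jaw":0}
    - {"translation":[13.4,-12.5,1.3],"delta_rot":[0,0,-0.0633],"jaw":0}
    - {"translation":[13.4,-12.5,1.3],"delta_rot":[0,0,-0.0633],"jaw":0}
    - {"translation":[13.4,-12.5,1.3],"delta_rot":[0,0,-0.0633],"jaw":0}

```text
clock: 58.63
tcp_pos: [0.6805, 0.3098, 0.1216]
orientation: [[0.985, 0.175, -0.0], [0.175, -0.985, 0.0], [-0.0, -0.0, -1.0]]
force: [-0.0, -0.6, -1.0]
opening: 0.0313
grip_force: 30.0
```

Emit:
move_arm:
  deltas:
    - {"translation":[0,0,0],"delta_rot":[0,0,0],"jaw":0}
    - {"translation":[0,0,15],"delta_rot":[0,0,0],"jaw":0}
    - {"translation":[0,0,15],"delta_rot":[0,0,0],"jaw":0}
    - {"translation":[0,0,15],"delta_rot":[0,0,0],"jaw":0}
    - {"translation":[0,0,15],"delta_rot":[0,0,0],"jaw":0}
    - {"translation":[0,0,15],"delta_rot":[0,0,0],"jaw":0}
    - {"translation":[0,0,10],"delta_rot":[0,0,0],"jaw":0}
    - {"translation":[0,0,5],"delta_rot":[0,0,0],"jaw":0}

```text
clock: 59.3
tcp_pos: [0.6795, 0.3093, 0.029]
orientation: [[0.985, 0.173, -0.003], [0.173, -0.985, -0.0], [-0.003, -0.0, -1.0]]
force: [-0.3, -0.8, -0.7]
opening: 0.0312
grip_force: 30.0
```

Emit:
move_arm:
  deltas:
    - {"translation":[0,0,0],"delta_rot":[0,0,0],"jaw":0}
    - {"translation":[0,0,0],"delta_rot":[0,0,0],"jaw":0.5}
    - {"translation":[0,0,0],"delta_rot":[0,0,0],"jaw":0.5}
    - {"translation":[0,0,0],"delta_rot":[0,0,0],"jaw":0.5}
    - {"translation":[0,0,0],"delta_rot":[0,0,0],"jaw":0.5}
    - {"translation":[0,0,-20],"delta_rot":[0,0,0],"jaw":0.5}
    - {"translation":[0,0,-40],"delta_rot":[0,0,0],"jaw":0.5}
    - {"translation":[0,0,-40],"delta_rot":[0,0,0],"jaw":0.5}

```text
clock: 59.97
tcp_pos: [0.6796, 0.3095, 0.1315]
orientation: [[0.985, 0.174, -0.003], [0.174, -0.985, -0.0], [-0.003, -0.0, -1.0]]
force: [1.1, 0.6, 0.9]
opening: 0.0459
grip_force: 0.0
```

```bash
python3 - <<'E'
from kin import *
print(pose()[:3,3],read_state()["opening"])
for n in("side","top"):
    f,C=cam(n);print(look("socket_0",f,C))
route(mk(down(-80.1),[.457,.076,.13]))
E
```

```text
[0.67955568 0.30946016 0.13147033] 0.04594268166368795
[([0.2846, 0.229, -0.0039], 0.83), ([0.4494, -0.0436, -0.0043], 0.71), ([0.6844, 0.3137, 0.0051], 0.65), ([0.4588, 0.0767, -0.003], 0.59), ([0.5089, 0.2067, -0.0044], 0.55), ([0.362, 0.1268, -0.0017], 0.47), ([0.5245, -0.3107, 0.1298], 0.45)]
[([0.4573, 0.0752, 0.0017], 0.57), ([0.3562, 0.1255, -0.0036], 0.57), ([0.5109, 0.209, 0.0012], 0.54), ([0.6779, 0.3122, 0.0048], 0.51), ([0.2811, 0.229, -0.0025], 0.44), ([0.4538, -0.0485, -0.0006], 0.39)]
calls 2 t [-16.4, 12.0, 0.3] r [-0.0001, -0.0004, 0.0001] | rate 0.42 err 0.000 marg 40 mid [0.556, 0.178, 0.132] q [-6.0, -2.0, 115.0, -0.0, 67.0, 75.0]
```

Emit:
move_arm:
  deltas:
    - {"translation":[-16.4,12,0.3],"delta_rot":[0,0,0],"jaw":0.55}
    - {"translation":[-16.4,12,0.3],"delta_rot":[0,0,0],"jaw":0.55}
    - {"translation":[-16.4,12,0.3],"delta_rot":[0,0,0],"jaw":0.55}
    - {"translation":[-16.4,12,0.3],"delta_rot":[0,0,0],"jaw":0.55}
    - {"translation":[-16.4,12,0.3],"delta_rot":[0,0,0],"jaw":0.55}
    - {"translation":[-16.4,12,0.3],"delta_rot":[0,0,0],"jaw":0.55}
    - {"translation":[-16.4,12,0.3],"delta_rot":[0,0,0],"jaw":0.55}
    - {"translation":[-16.4,12,0.3],"delta_rot":[0,0,0],"jaw":0.55}

```text
clock: 60.83
tcp_pos: [0.5663, 0.1917, 0.1275]
orientation: [[0.985, 0.174, -0.002], [0.174, -0.985, 0.001], [-0.002, -0.001, -1.0]]
force: [-0.3, -0.6, -0.7]
opening: 0.0505
grip_force: 0.0
```

Emit:
move_arm:
  deltas:
    - {"translation":[-16.4,12,0.3],"delta_rot":[0,0,0],"jaw":0.55}
    - {"translation":[-16.4,12,0.3],"delta_rot":[0,0,0],"jaw":0.55}
    - {"translation":[-16.4,12,0.3],"delta_rot":[0,0,0],"jaw":0.55}
    - {"translation":[-16.4,12,0.3],"delta_rot":[0,0,0],"jaw":0.55}
    - {"translation":[-16.4,12,0.3],"delta_rot":[0,0,0],"jaw":0.55}
    - {"translation":[-16.4,12,0.3],"delta_rot":[0,0,0],"jaw":0.55}
    - {"translation":[-16.4,12,0.3],"delta_rot":[0,0,0],"jaw":0.55}
    - {"translation":[-16.4,12,0.3],"delta_rot":[0,0,0],"jaw":0.55}

```text
clock: 61.5
tcp_pos: [0.4538, 0.0747, 0.1252]
orientation: [[0.985, 0.174, -0.002], [0.174, -0.985, 0.001], [-0.002, -0.002, -1.0]]
force: [-0.3, -0.4, -0.1]
opening: 0.0504
grip_force: 0.0
```

```bash
python3 - <<'E'
from kin import *
print(pose()[:3,3],read_state()["opening"])
f,C=cam("wrist");print(*sockets(f,C),sep="\n")
h=mk(down(-80.1),[.4573,.0765,.020])
t=mk(down(-80.3),[.646,.3035,.12]);l=h.copy();l[2,3]=.14
route(h,l,t)
E
```

```text
[0.45382917 0.07474354 0.12516455] 0.0504479878679768
(0.89, [449.4, -42.2], np.float64(0.09), [125, 124, 126])
(0.87, [510.1, 206.0], np.float64(0.05), [15, 27, 62])
calls 1 t [0.6, -0.2, 13.1] r [-0.0002, 0.0004, -0.0] | rate 0.20 err 0.000 marg 37 mid [0.456, 0.076, 0.059] q [-5.0, 9.0, 118.0, 0.0, 53.0, 75.0]
calls 1 t [0.0, 0.0, -15.0] r [0.0, 0.0, -0.0] | rate 0.21 err 0.000 marg 37 mid [0.457, 0.076, 0.095] q [-5.0, -3.0, 114.0, -0.0, 68.0, 75.0]
calls 2 t [14.0, -12.0, 1.3] r [0.0, 0.0, 0.0002] | rate 0.34 err 0.000 marg 42 mid [0.563, 0.204, 0.129] q [15.0, 34.0, 72.0, 0.0, 74.0, 96.0]
```

```bash
python3 - <<'E'
from kin import *
f,C=cam("wrist");print(look("socket_0",f,C,.1),proj(f,C,[.457,.0765,.036]));cv2.imwrite("pics/w11.png",f["pixels"][:,:,::-1])
f,C=cam("side");print(look("socket_0",f,C,.2))
E
```

```text
[([0.5094, 0.212, -0.0002], 0.96), ([0.4591, 0.0774, 0.0041], 0.74), ([0.4522, -0.0412, -0.0002], 0.64)] [256.27870448 192.07069718]
[([0.2831, 0.2304, -0.0018], 0.82), ([0.5109, 0.2087, -0.0024], 0.74), ([0.457, 0.0797, 0.0004], 0.71), ([0.6825, 0.3131, 0.0044], 0.64), ([0.365, 0.129, -0.002], 0.64), ([0.4489, -0.0426, -0.0056], 0.58)]
```

View pics/w11.png

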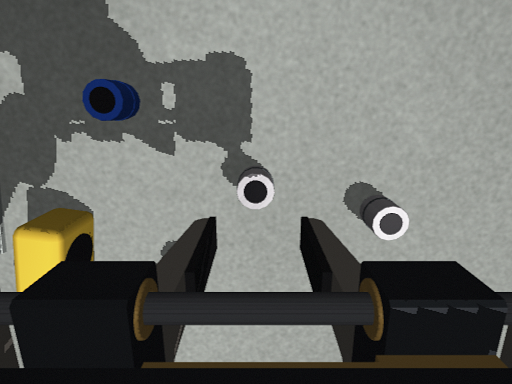

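The steel socket is at (255,190), centred between the fingers exactly as projected. The other steel one is at (388,221), the blue one at (103,99). Grasping.

Emit:
move_arm:
  deltas:
    - {"translation":[0.6,-0.2,14.9],"delta_rot":[0,0,0],"jaw":0.55}
    - {"translation":[0.6,-0.2,14.9],"delta_rot":[0,0,0],"jaw":0.55}
    - {"translation":[0.6,-0.2,14.9],"delta_rot":[0,0,0],"jaw":0.55}
    - {"translation":[0.6,-0.2,14.9],"delta_rot":[0,0,0],"jaw":0.55}
    - {"translation":[0.6,-0.2,14.9],"delta_rot":[0,0,0],"jaw":0.55}
    - {"translation":[0.6,-0.2,14.9],"delta_rot":[0,0,0],"jaw":0.55}
    - {"translation":[0.6,-0.2,14.9],"delta_rot":[0,0,0],"jaw":0.55}
    - {"translation":[0,0,0],"delta_rot":[0,0,0],"jaw":0.55}

```text
clock: 62.47
tcp_pos: [0.458, 0.0782, 0.0198]
orientation: [[0.985, 0.175, -0.004], [0.175, -0.985, 0.002], [-0.004, -0.002, -1.0]]
force: [-0.2, -0.4, 0.0]
opening: 0.0504
grip_force: 0.0
```

Emit:
move_arm:
  deltas:
    - {"translation":[0,0,0],"delta_rot":[0,0,0],"jaw":0}
    - {"translation":[0,0,0],"delta_rot":[0,0,0],"jaw":0}
    - {"translation":[0,0,0],"delta_rot":[0,0,0],"jaw":0}
    - {"translation":[0,0,0],"delta_rot":[0,0,0],"jaw":0}
    - {"translation":[0,0,0],"delta_rot":[0,0,0],"jaw":0}
    - {"translation":[0,0,0],"delta_rot":[0,0,0],"jaw":0}
    - {"translation":[0,0,0],"delta_rot":[0,0,0],"jaw":0}
    - {"translation":[0,0,0],"delta_rot":[0,0,0],"jaw":0}

```text
clock: 63.13
tcp_pos: [0.4611, 0.0775, 0.0237]
orientation: [[0.985, 0.174, 0.003], [0.174, -0.985, 0.001], [0.004, -0.001, -1.0]]
force: [-0.1, 1.8, 6.1]
opening: 0.0315
grip_force: 30.0
```

Emit:
move_arm:
  deltas:
    - {"translation":[0,0,-5],"delta_rot":[0,0,0],"jaw":0}
    - {"translation":[0,0,-15],"delta_rot":[0,0,0],"jaw":0}
    - {"translation":[0,0,-20],"delta_rot":[0,0,0],"jaw":0}
    - {"translation":[0,0,-20],"delta_rot":[0,0,0],"jaw":0}
    - {"translation":[0,0,-20],"delta_rot":[0,0,0],"jaw":0}
    - {"translation":[0,0,-20],"delta_rot":[0,0,0],"jaw":0}
    - {"translation":[0,0,-20],"delta_rot":[0,0,0],"jaw":0}
    - {"translation":[0,0,0],"delta_rot":[0,0,0],"jaw":0}

```text
clock: 63.8
tcp_pos: [0.4622, 0.077, 0.1465]
orientation: [[0.985, 0.174, 0.008], [0.174, -0.985, 0.0], [0.008, 0.001, -1.0]]
force: [0.2, 0.1, -0.3]
opening: 0.0312
grip_force: 30.0
```

Emit:
move_arm:
  deltas:
    - {"translation":[14,-12,1.3],"delta_rot":[0,0,0.0002],"jaw":0}
    - {"translation":[14,-12,1.3],"delta_rot":[0,0,0.0002],"jaw":0}
    - {"translation":[14,-12,1.3],"delta_rot":[0,0,0.0002],"jaw":0}
    - {"translation":[14,-12,1.3],"delta_rot":[0,0,0.0002],"jaw":0}
    - {"translation":[14,-12,1.3],"delta_rot":[0,0,0.0002],"jaw":0}
    - {"translation":[14,-12,1.3],"delta_rot":[0,0,0.0002],"jaw":0}
    - {"translation":[14,-12,1.3],"delta_rot":[0,0,0.0002],"jaw":0}
    - {"translation":[14,-12,1.3],"delta_rot":[0,0,0.0002],"jaw":0}

```text
clock: 64.47
tcp_pos: [0.553, 0.1917, 0.1304]
orientation: [[0.985, 0.172, -0.002], [0.172, -0.985, 0.0], [-0.002, -0.001, -1.0]]
force: [-0.7, -0.1, -1.2]
opening: 0.0316
grip_force: 30.0
```

```bash
python3 - <<'E'
from kin import *
print(pose()[:3,3],read_state()["opening"],read_state()["grip_force"])
f,C=cam("wrist");print(*sockets(f,C),sep="\n");print(look("socket_0",f,C))
route(mk(down(-80.3),[.6445,.3035,.12]))
E
```

```text
[0.55297349 0.19168456 0.13037326] 0.031635041619000034 29.99936878681183
(0.92, [378.5, 132.7], np.float64(0.72), [21, 52, 27])
(0.9, [681.6, 311.7], np.float64(0.02), [114, 112, 115])
(0.77, [531.8, 205.8], np.float64(0.86), [18, 34, 77])
(0.69, [436.1, -59.7], np.float64(0.65), [124, 122, 125])
(0.55, [494.8, 182.0], np.float64(0.61), [80, 79, 81])
[([0.5505, 0.193, 0.1068], 0.74), ([0.3585, 0.1301, 0.0028], 0.65), ([0.6798, 0.3071, 0.0084], 0.57), ([0.4325, 0.3785, 0.0028], 0.53), ([0.511, 0.2094, -0.0021], 0.44)]
calls 1 t [13.7, -11.8, 1.3] r [-0.0001, 0.0002, 0.0006] | rate 0.33 err 0.000 marg 60 mid [0.61, 0.262, 0.124] q [16.0, 34.0, 72.0, 0.0, 74.0, 96.0]
```

Emit:
move_arm:
  deltas:
    - {"translation":[13.7,-11.8,1.3],"delta_rot":[0,0,0.0006],"jaw":0}
    - {"translation":[13.7,-11.8,1.3],"delta_rot":[0,0,0.0006],"jaw":0}
    - {"translation":[13.7,-11.8,1.3],"delta_rot":[0,0,0.0006],"jaw":0}
    - {"translation":[13.7,-11.8,1.3],"delta_rot":[0,0,0.0006],"jaw":0}
    - {"translation":[13.7,-11.8,1.3],"delta_rot":[0,0,0.0006],"jaw":0}
    - {"translation":[13.7,-11.8,1.3],"delta_rot":[0,0,0.0006],"jaw":0}
    - {"translation":[13.7,-11.8,1.3],"delta_rot":[0,0,0.0006],"jaw":0}
    - {"translation":[13.7,-11.8,1.3],"delta_rot":[0,0,0.0006],"jaw":0}

```text
clock: 65.28
tcp_pos: [0.6451, 0.3022, 0.1212]
orientation: [[0.986, 0.167, -0.001], [0.167, -0.986, -0.0], [-0.001, -0.0, -1.0]]
force: [-0.1, -0.3, -0.7]
opening: 0.0311
grip_force: 30.0
```

Emit:
move_arm:
  deltas:
    - {"translation":[0,0,0],"delta_rot":[0,0,0],"jaw":0}
    - {"translation":[0,0,15],"delta_rot":[0,0,0],"jaw":0}
    - {"translation":[0,0,15],"delta_rot":[0,0,0],"jaw":0}
    - {"translation":[0,0,15],"delta_rot":[0,0,0],"jaw":0}
    - {"translation":[0,0,15],"delta_rot":[0,0,0],"jaw":0}
    - {"translation":[0,0,15],"delta_rot":[0,0,0],"jaw":0}
    - {"translation":[0,0,10],"delta_rot":[0,0,0],"jaw":0}
    - {"translation":[0,0,5],"delta_rot":[0,0,0],"jaw":0}

```text
clock: 65.95
tcp_pos: [0.644, 0.3023, 0.0292]
orientation: [[0.986, 0.167, -0.003], [0.167, -0.986, -0.0], [-0.003, -0.0, -1.0]]
force: [-0.0, 0.2, -0.8]
opening: 0.0311
grip_force: 30.0
```

Emit:
move_arm:
  deltas:
    - {"translation":[0,0,0],"delta_rot":[0,0,0],"jaw":0}
    - {"translation":[0,0,0],"delta_rot":[0,0,0],"jaw":0.5}
    - {"translation":[0,0,0],"delta_rot":[0,0,0],"jaw":0.5}
    - {"translation":[0,0,0],"delta_rot":[0,0,0],"jaw":0.5}
    - {"translation":[0,0,0],"delta_rot":[0,0,0],"jaw":0.5}
    - {"translation":[0,0,-20],"delta_rot":[0,0,0],"jaw":0.5}
    - {"translation":[0,0,-40],"delta_rot":[0,0,0],"jaw":0.5}
    - {"translation":[0,0,-40],"delta_rot":[0,0,0],"jaw":0.5}

```text
clock: 66.62
tcp_pos: [0.6441, 0.3025, 0.1318]
orientation: [[0.986, 0.167, -0.003], [0.167, -0.986, -0.0], [-0.003, -0.0, -1.0]]
force: [1.4, 0.1, 0.9]
opening: 0.0461
grip_force: 0.0
```

```bash
python3 - <<'E'
from kin import *
print(pose()[:3,3],read_state()["opening"])
for n in("side","top"):
    f,C=cam(n);print(look("socket_0",f,C))
route(mk(down(-80.1),[.449,-.044,.13]))
E
```

```text
[0.64413336 0.30250119 0.13181188] 0.04613997749772922
[([0.286, 0.2288, -0.0015], 0.75), ([0.5113, 0.2099, -0.0037], 0.74), ([0.4506, -0.044, -0.0045], 0.67), ([0.6394, 0.3019, 0.0023], 0.6), ([0.3634, 0.1299, -0.0013], 0.56), ([0.3664, 0.2434, -0.0004], 0.54)]
[([0.4511, -0.0451, -0.0034], 0.52), ([0.2781, 0.2306, 0.0003], 0.5), ([0.3571, 0.1278, -0.0026], 0.49), ([0.6459, 0.2989, 0.0052], 0.42), ([0.5087, 0.2076, 0.0001], 0.42), ([0.6327, -0.1924, 0.073], 0.36)]
calls 2 t [-15.9, 19.3, 0.3] r [-0.0001, -0.0004, -0.0003] | rate 0.41 err 0.000 marg 38 mid [0.535, 0.108, 0.132] q [-21.0, -4.0, 117.0, -0.0, 67.0, 59.0]
```

Emit:
move_arm:
  deltas:
    - {"translation":[-15.9,19.3,0.3],"delta_rot":[0,0,0],"jaw":0.55}
    - {"translation":[-15.9,19.3,0.3],"delta_rot":[0,0,0],"jaw":0.55}
    - {"translation":[-15.9,19.3,0.3],"delta_rot":[0,0,0],"jaw":0.55}
    - {"translation":[-15.9,19.3,0.3],"delta_rot":[0,0,0],"jaw":0.55}
    - {"translation":[-15.9,19.3,0.3],"delta_rot":[0,0,0],"jaw":0.55}
    - {"translation":[-15.9,19.3,0.3],"delta_rot":[0,0,0],"jaw":0.55}
    - {"translation":[-15.9,19.3,0.3],"delta_rot":[0,0,0],"jaw":0.55}
    - {"translation":[-15.9,19.3,0.3],"delta_rot":[0,0,0],"jaw":0.55}

```text
clock: 67.48
tcp_pos: [0.5439, 0.1284, 0.1276]
orientation: [[0.986, 0.168, -0.002], [0.168, -0.986, 0.001], [-0.002, -0.001, -1.0]]
force: [0.7, 0.3, 0.2]
opening: 0.0506
grip_force: 0.0
```

Emit:
move_arm:
  deltas:
    - {"translation":[-15.9,19.3,0.3],"delta_rot":[0,0,0],"jaw":0.55}
    - {"translation":[-15.9,19.3,0.3],"delta_rot":[0,0,0],"jaw":0.55}
    - {"translation":[-15.9,19.3,0.3],"delta_rot":[0,0,0],"jaw":0.55}
    - {"translation":[-15.9,19.3,0.3],"delta_rot":[0,0,0],"jaw":0.55}
    - {"translation":[-15.9,19.3,0.3],"delta_rot":[0,0,0],"jaw":0.55}
    - {"translation":[-15.9,19.3,0.3],"delta_rot":[0,0,0],"jaw":0.55}
    - {"translation":[-15.9,19.3,0.3],"delta_rot":[0,0,0],"jaw":0.55}
    - {"translation":[-15.9,19.3,0.3],"delta_rot":[0,0,0],"jaw":0.55}

```text
clock: 68.15
tcp_pos: [0.4444, -0.0445, 0.1253]
orientation: [[0.986, 0.168, -0.002], [0.168, -0.986, 0.002], [-0.001, -0.002, -1.0]]
force: [-0.2, -0.6, 0.6]
opening: 0.0503
grip_force: 0.0
```

```bash
python3 - <<'E'
from kin import *
print(pose()[:3,3],read_state()["opening"])
f,C=cam("wrist");print(*sockets(f,C),sep="\n");print(look("socket_0",f,C))
h=mk(down(-80.1),[.450,-.0435,.020]);l=h.copy();l[2,3]=.14
route(h,l,mk(down(-80.3),[.611,.2975,.12]))
E
```

```text
[ 0.44444926 -0.04451611  0.12528525] 0.050258986365714325
(0.73, [449.2, -43.0], np.float64(0.07), [119, 117, 120])
(0.67, [358.2, 126.1], np.float64(0.15), [30, 75, 39])
[([0.4514, -0.0388, 0.0018], 0.79), ([0.3568, 0.1303, 0.0046], 0.57)]
calls 1 t [0.6, -0.0, 13.2] r [-0.0003, 0.0001, -0.0009] | rate 0.20 err 0.000 marg 35 mid [0.448, -0.044, 0.06] q [-21.0, 8.0, 120.0, 0.0, 53.0, 59.0]
calls 1 t [-0.0, 0.0, -15.0] r [0.0, 0.0, -0.0] | rate 0.22 err 0.000 marg 35 mid [0.45, -0.044, 0.095] q [-21.0, -4.0, 116.0, 0.0, 69.0, 59.0]
calls 2 t [13.5, -19.3, 1.3] r [0.0, 0.0, 0.0002] | rate 0.37 err 0.000 marg 40 mid [0.54, 0.148, 0.129] q [16.0, 29.0, 78.0, 0.0, 72.0, 96.0]
```

Emit:
move_arm:
  deltas:
    - {"translation":[0.6,0,15],"delta_rot":[0,0,0],"jaw":0.55}
    - {"translation":[0.6,0,15],"delta_rot":[0,0,0],"jaw":0.55}
    - {"translation":[0.6,0,15],"delta_rot":[0,0,0],"jaw":0.55}
    - {"translation":[0.6,0,15],"delta_rot":[0,0,0],"jaw":0.55}
    - {"translation":[0.6,0,15],"delta_rot":[0,0,0],"jaw":0.55}
    - {"translation":[0.6,0,15],"delta_rot":[0,0,0],"jaw":0.55}
    - {"translation":[0.6,0,15],"delta_rot":[0,0,0],"jaw":0.55}
    - {"translation":[0,0,0],"delta_rot":[0,0,0],"jaw":0.55}

```text
clock: 68.97
tcp_pos: [0.4481, -0.0413, 0.0186]
orientation: [[0.986, 0.168, -0.005], [0.168, -0.986, 0.004], [-0.005, -0.005, -1.0]]
force: [0.4, 0.0, -0.1]
opening: 0.0508
grip_force: 0.0
```

Emit:
move_arm:
  deltas:
    - {"translation":[0,0,0],"delta_rot":[0,0,0],"jaw":0}
    - {"translation":[0,0,0],"delta_rot":[0,0,0],"jaw":0}
    - {"translation":[0,0,0],"delta_rot":[0,0,0],"jaw":0}
    - {"translation":[0,0,0],"delta_rot":[0,0,0],"jaw":0}
    - {"translation":[0,0,0],"delta_rot":[0,0,0],"jaw":0}
    - {"translation":[0,0,0],"delta_rot":[0,0,0],"jaw":0}
    - {"translation":[0,0,0],"delta_rot":[0,0,0],"jaw":0}
    - {"translation":[0,0,0],"delta_rot":[0,0,0],"jaw":0}

```text
clock: 69.63
tcp_pos: [0.4515, -0.0434, 0.0228]
orientation: [[0.986, 0.167, 0.003], [0.167, -0.986, 0.001], [0.003, -0.0, -1.0]]
force: [0.7, 2.0, 6.7]
opening: 0.0313
grip_force: 30.0
```

Emit:
move_arm:
  deltas:
    - {"translation":[0,0,-5],"delta_rot":[0,0,0],"jaw":0}
    - {"translation":[0,0,-15],"delta_rot":[0,0,0],"jaw":0}
    - {"translation":[0,0,-20],"delta_rot":[0,0,0],"jaw":0}
    - {"translation":[0,0,-20],"delta_rot":[0,0,0],"jaw":0}
    - {"translation":[0,0,-20],"delta_rot":[0,0,0],"jaw":0}
    - {"translation":[0,0,-20],"delta_rot":[0,0,0],"jaw":0}
    - {"translation":[0,0,-20],"delta_rot":[0,0,0],"jaw":0}
    - {"translation":[0,0,0],"delta_rot":[0,0,0],"jaw":0}

```text
clock: 70.3
tcp_pos: [0.4529, -0.0445, 0.1458]
orientation: [[0.986, 0.167, 0.008], [0.167, -0.986, -0.002], [0.007, 0.003, -1.0]]
force: [0.8, -0.4, -1.4]
opening: 0.0312
grip_force: 30.0
```

Emit:
move_arm:
  deltas:
    - {"translation":[13.5,-19.3,1.3],"delta_rot":[0,0,0.0002],"jaw":0}
    - {"translation":[13.5,-19.3,1.3],"delta_rot":[0,0,0.0002],"jaw":0}
    - {"translation":[13.5,-19.3,1.3],"delta_rot":[0,0,0.0002],"jaw":0}
    - {"translation":[13.5,-19.3,1.3],"delta_rot":[0,0,0.0002],"jaw":0}
    - {"translation":[13.5,-19.3,1.3],"delta_rot":[0,0,0.0002],"jaw":0}
    - {"translation":[13.5,-19.3,1.3],"delta_rot":[0,0,0.0002],"jaw":0}
    - {"translation":[13.5,-19.3,1.3],"delta_rot":[0,0,0.0002],"jaw":0}
    - {"translation":[13.5,-19.3,1.3],"delta_rot":[0,0,0.0002],"jaw":0}

```text
clock: 70.97
tcp_pos: [0.5307, 0.1278, 0.13]
orientation: [[0.986, 0.166, -0.001], [0.166, -0.986, 0.001], [-0.001, -0.001, -1.0]]
force: [-0.7, -0.4, -0.1]
opening: 0.0313
grip_force: 30.0
```

```bash
python3 - <<'E'
from kin import *
print(pose()[:3,3],read_state()["opening"],read_state()["grip_force"])
f,C=cam("wrist");print(*sockets(f,C),sep="\n");print(look("socket_0",f,C))
print(fitbox([(f,C,mask("socket_tray",f,[.645,.304,.02],C))],[645,304,.17],[(.12,.12,0,.04)]))
cv2.imwrite("pics/w12.png",f["pixels"][:,:,::-1])
E
```

```text
[0.53071625 0.1277536  0.12997179] 0.03129217589519356 29.999140799045563
(0.85, [509.8, 206.4], np.float64(0.05), [32, 57, 122])
(0.73, [361.0, 126.4], np.float64(0.26), [29, 73, 38])
(0.58, [642.3, 305.5], np.float64(0.03), [54, 53, 55])
(0.56, [475.0, 118.0], np.float64(0.61), [80, 79, 81])
[([0.5091, 0.2108, 0.0022], 0.96), ([0.5339, 0.1293, 0.1079], 0.78), ([0.359, 0.1306, 0.0023], 0.66), ([0.6438, 0.2989, 0.0092], 0.58)]
([647.953, 304.513, 0.166], np.float64(0.182))
```

View pics/w12.png

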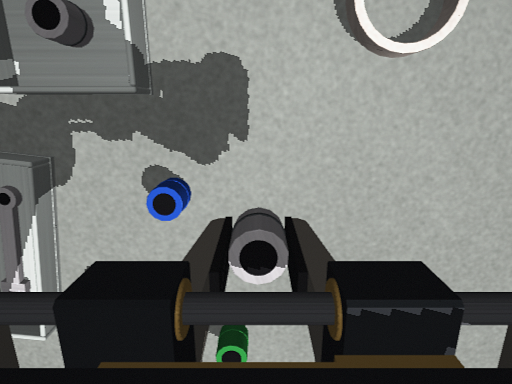

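The wrist view shows the held steel socket at (258,245) and the second one standing in the square tray at (58,20). I place the third near the tray's front edge, shifted sideways.

```bash
python3 - <<'E'
from kin import *
route(mk(down(-80.4),[.6147,.2865,.12]))
E
```

```text
calls 1 t [13.7, -17.9, 1.3] r [-0.0001, 0.0002, 0.0] | rate 0.34 err 0.000 marg 55 mid [0.583, 0.227, 0.124] q [15.0, 29.0, 79.0, 0.0, 72.0, 95.0]
```

Emit:
move_arm:
  deltas:
    - {"translation":[13.7,-17.9,1.3],"delta_rot":[0,0,0],"jaw":0}
    - {"translation":[13.7,-17.9,1.3],"delta_rot":[0,0,0],"jaw":0}
    - {"translation":[13.7,-17.9,1.3],"delta_rot":[0,0,0],"jaw":0}
    - {"translation":[13.7,-17.9,1.3],"delta_rot":[0,0,0],"jaw":0}
    - {"translation":[13.7,-17.9,1.3],"delta_rot":[0,0,0],"jaw":0}
    - {"translation":[13.7,-17.9,1.3],"delta_rot":[0,0,0],"jaw":0}
    - {"translation":[13.7,-17.9,1.3],"delta_rot":[0,0,0],"jaw":0}
    - {"translation":[13.7,-17.9,1.3],"delta_rot":[0,0,0],"jaw":0}

```text
clock: 71.83
tcp_pos: [0.6157, 0.2854, 0.1208]
orientation: [[0.986, 0.164, -0.0], [0.164, -0.986, 0.0], [-0.0, -0.0, -1.0]]
force: [0.2, 0.2, -0.1]
opening: 0.0312
grip_force: 30.0
```

Emit:
move_arm:
  deltas:
    - {"translation":[0,0,0],"delta_rot":[0,0,0],"jaw":0}
    - {"translation":[0,0,0],"delta_rot":[0,0,0],"jaw":0}
    - {"translation":[0,0,0],"delta_rot":[0,0,0],"jaw":0}
    - {"translation":[0,0,0],"delta_rot":[0,0,0],"jaw":0}
    - {"translation":[0,0,0],"delta_rot":[0,0,0],"jaw":0}
    - {"translation":[0,0,0],"delta_rot":[0,0,0],"jaw":0}
    - {"translation":[0,0,0],"delta_rot":[0,0,0],"jaw":0}
    - {"translation":[0,0,0],"delta_rot":[0,0,0],"jaw":0}

```text
clock: 72.5
tcp_pos: [0.6157, 0.2859, 0.1218]
orientation: [[0.986, 0.166, 0.001], [0.166, -0.986, 0.001], [0.001, -0.001, -1.0]]
force: [-0.3, 0.1, -0.4]
opening: 0.0315
grip_force: 30.0
```

```bash
python3 - <<'E'
from kin import *
f,C=cam("wrist");print(*sockets(f,C),sep="\n");print(look("socket_0",f,C))
print(fitbox([(f,C,mask("socket_tray",f,[.645,.304,.02],C))],[645,304,.17],[(.12,.12,0,.04)]))
route(mk(down(-80.4),[.6147,.2865,.12]),mk(down(-80.4),[.6147,.2865,.029]))
E
```

```text
(0.86, [640.8, 301.9], np.float64(0.04), [86, 85, 87])
(0.85, [680.5, 309.6], np.float64(0.01), [77, 76, 79])
(0.73, [558.0, 279.9], np.float64(0.59), [81, 80, 82])
[([0.642, 0.3014, 0.0088], 0.81), ([0.681, 0.3081, 0.0064], 0.77), ([0.6169, 0.2873, 0.0981], 0.74)]
([647.17, 303.426, 0.167], np.float64(0.195))
calls 1 t [-0.1, -0.1, 0.2] r [-0.0001, -0.0002, -0.0001] | rate 0.00 err 0.000 marg 62 mid [0.615, 0.286, 0.121] q [15.0, 29.0, 79.0, -0.0, 72.0, 95.0]
calls 1 t [0.0, -0.0, 11.4] r [0.0, 0.0, 0.0] | rate 0.11 err 0.000 marg 54 mid [0.615, 0.286, 0.063] q [15.0, 36.0, 81.0, 0.0, 63.0, 95.0]
```

Emit:
move_arm:
  deltas:
    - {"translation":[-0.6,0.9,0],"delta_rot":[0,0,0],"jaw":0}
    - {"translation":[-0.6,0.8,10],"delta_rot":[0,0,0],"jaw":0}
    - {"translation":[0,0,15],"delta_rot":[0,0,0],"jaw":0}
    - {"translation":[0,0,15],"delta_rot":[0,0,0],"jaw":0}
    - {"translation":[0,0,15],"delta_rot":[0,0,0],"jaw":0}
    - {"translation":[0,0,12],"delta_rot":[0,0,0],"jaw":0}
    - {"translation":[0,0,5],"delta_rot":[0,0,0],"jaw":0}
    - {"translation":[0,0,0],"delta_rot":[0,0,0],"jaw":0}

```text
clock: 73.37
tcp_pos: [0.6136, 0.284, 0.0471]
orientation: [[0.986, 0.166, -0.002], [0.166, -0.986, 0.0], [-0.002, -0.0, -1.0]]
force: [-0.0, -0.2, -0.1]
opening: 0.0316
grip_force: 30.0
```

Emit:
move_arm:
  deltas:
    - {"translation":[0,0,5],"delta_rot":[0,0,0],"jaw":0}
    - {"translation":[0,0,5],"delta_rot":[0,0,0],"jaw":0}
    - {"translation":[0,0,5],"delta_rot":[0,0,0],"jaw":0}
    - {"translation":[0,0,5],"delta_rot":[0,0,0],"jaw":0}
    - {"translation":[0,0,0],"delta_rot":[0,0,0],"jaw":0}
    - {"translation":[0,0,0],"delta_rot":[0,0,0],"jaw":0}
    - {"translation":[0,0,0],"delta_rot":[0,0,0],"jaw":0}
    - {"translation":[0,0,0],"delta_rot":[0,0,0],"jaw":0}

```text
clock: 74.03
tcp_pos: [0.6152, 0.2845, 0.0301]
orientation: [[0.986, 0.166, 0.002], [0.166, -0.986, 0.001], [0.002, -0.001, -1.0]]
force: [0.8, 0.9, -1.3]
opening: 0.0317
grip_force: 30.0
```

No contact. Release and lift clear.

Emit:
move_arm:
  deltas:
    - {"translation":[0,0,0],"delta_rot":[0,0,0],"jaw":0.43}
    - {"translation":[0,0,0],"delta_rot":[0,0,0],"jaw":0.43}
    - {"translation":[0,0,0],"delta_rot":[0,0,0],"jaw":0.43}
    - {"translation":[0,0,0],"delta_rot":[0,0,0],"jaw":0.43}
    - {"translation":[0,0,-20],"delta_rot":[0,0,0],"jaw":0.43}
    - {"translation":[0,0,-40],"delta_rot":[0,0,0],"jaw":0.43}
    - {"translation":[0,0,-40],"delta_rot":[0,0,0],"jaw":0.43}
    - {"translation":[0,0,-40],"delta_rot":[0,0,0],"jaw":0.43}

```text
clock: 74.7
tcp_pos: [0.6142, 0.2842, 0.1709]
orientation: [[0.986, 0.166, 0.0], [0.166, -0.986, 0.001], [0.0, -0.001, -1.0]]
force: [0.0, 0.5, 0.3]
opening: 0.0391
grip_force: 0.0
```

Emit:
move_arm:
  deltas:
    - {"translation":[-25,0,-20],"delta_rot":[0,0,0],"jaw":0.43}
    - {"translation":[-25,0,-20],"delta_rot":[0,0,0],"jaw":0.43}
    - {"translation":[-25,0,-20],"delta_rot":[0,0,0],"jaw":0.43}
    - {"translation":[-25,0,-20],"delta_rot":[0,0,0],"jaw":0.43}
    - {"translation":[-25,0,-20],"delta_rot":[0,0,0],"jaw":0.43}
    - {"translation":[-25,0,-20],"delta_rot":[0,0,0],"jaw":0.43}
    - {"translation":[0,0,0],"delta_rot":[0,0,0],"jaw":0.43}
    - {"translation":[0,0,0],"delta_rot":[0,0,0],"jaw":0.43}

```text
clock: 75.37
tcp_pos: [0.4669, 0.2596, 0.2913]
orientation: [[0.986, 0.166, 0.005], [0.166, -0.986, 0.002], [0.006, -0.001, -1.0]]
force: [0.5, 0.5, 0.7]
opening: 0.0394
grip_force: 0.0
```

```bash
python3 - <<'E'
from kin import *
for n in("wrist","side","top"):
    f,C=cam(n)
    for k in("socket_0","spanner_0","pack","pack_top","tape_measure","tape_roll","screw_pot"):print(n,k,look(k,f,C,.35))
    if n=="side":cv2.imwrite("pics/s13.png",cv2.resize(f["pixels"][:,:,::-1],None,fx=1.5,fy=1.5,interpolation=cv2.INTER_CUBIC))
E
```

```text
wrist socket_0 [([0.2824, 0.2295, 0.0022], 0.74), ([0.356, 0.1313, 0.0034], 0.69), ([0.6419, 0.2988, 0.0053], 0.68), ([0.5094, 0.2057, -0.0014], 0.61)]
wrist spanner_0 [([0.4322, 0.3624, 0.0033], 0.96), ([0.431, 0.4043, 0.0063], 0.94)]
wrist pack []
wrist pack_top [([0.6466, 0.3025, -0.0003], 0.38)]
wrist tape_measure [([0.3652, 0.2424, 0.0023], 0.79)]
wrist tape_roll []
wrist screw_pot [([0.4334, 0.4038, 0.0063], 0.37)]
side socket_0 [([0.6408, 0.3019, -0.0027], 0.81), ([0.6822, 0.3133, 0.0009], 0.73), ([0.3627, 0.1258, -0.0001], 0.6), ([0.2841, 0.2298, -0.0029], 0.55), ([0.6133, 0.2835, -0.0003], 0.47), ([0.5083, 0.2066, -0.0025], 0.46)]
side spanner_0 [([0.4296, 0.4023, 0.0045], 0.87), ([0.4319, 0.3602, 0.004], 0.56)]
side pack [([0.6511, -0.1953, 0.0199], 0.67)]
side pack_top [([0.6556, -0.1985, 0.109], 0.79)]
side tape_measure [([0.3684, 0.245, -0.0006], 0.98)]
side tape_roll []
side screw_pot [([0.6284, -0.318, -0.0029], 0.58)]
top socket_0 [([0.28, 0.2292, 0.0029], 0.59), ([0.6151, 0.2795, 0.002], 0.57), ([0.3592, 0.1291, -0.0018], 0.55), ([0.6434, 0.299, 0.0053], 0.43), ([0.6761, 0.3128, 0.0039], 0.41), ([0.5109, 0.2093, 0.0011], 0.38)]
top spanner_0 [([0.4273, 0.3984, 0.0068], 0.62), ([0.4316, 0.3605, 0.0012], 0.6), ([0.5309, -0.2494, 0.1919], 0.44)]
top pack [([0.6528, -0.1956, 0.0244], 0.49)]
top pack_top [([0.652, -0.2018, 0.1084], 0.59)]
top tape_measure [([0.3655, 0.2441, -0.0057], 0.68)]
top tape_roll [([0.7038, 0.0383, 0.0018], 0.64)]
top screw_pot [([0.6306, -0.3173, -0.0003], 0.81)]
```

View pics/s13.png

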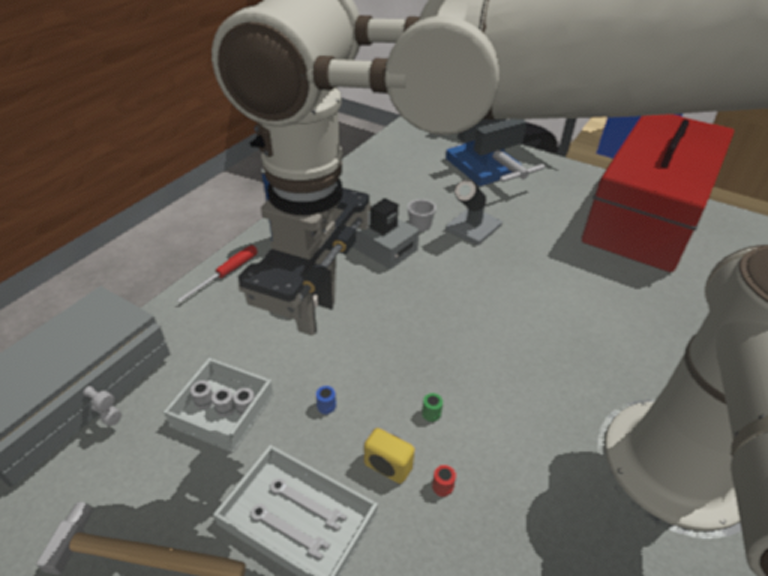

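The picture shows three sockets standing in the square tray at (200,390), (222,398) and (244,397), and two spanners in the oblong tray at (305,500) and (290,530). The pack is in the charger at (384,217). The look-alikes and bystanders are where they were, and the gripper is clear, so I hand in.

```bash
python3 -c "
from plant import *
print(close_job())"
```

```text
the job is handed in; nothing more can be done
None
```

The job is done and handed in at about 76 s: the pack was shown to the camera latch side, plain side, then underside and pressed fully home in the charger. All three steel sockets are in the square tray, both spanners are in the oblong tray, and nothing else was moved.

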